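# Transfer day: eggs from the setter flat into the hatcher

### The arm

A 6-joint arm with a two-finger parallel gripper is mounted at the origin on the work surface. World frame = base frame: x ahead of the robot, y to its left, z up, the work surface at z = 0. Lengths are in m, angles in rad, forces in N, time in s.
With the tool pointing down it reaches from about 0.325 to 1 m from the base axis. Payload 5.1 kg.
Tool frame: the origin (TCP) lies at the very end of the fingers, on their centre line; the grasp point (between the pads) lies arm.grip_point_offset behind it (arm.grip_point_offset is the distance from the TCP to the grasp point, in m); z points along the fingers, y is the direction in which the jaws open and shut (so a half turn about z gives the same grasp; the last joint's range is limited). The gripper opens to 85 mm and grips with 20 to 120 N. Pads are 22 mm wide; open, the fingers measure 114 mm over their backs; the gripper's body (76 mm by 85 mm) begins 54 mm behind the grasp point. The pads swing forward as they close: fully open they stand 13 mm farther back than shut.
Start: joints at [-1.215, 0.124, 1.65, -0, 1.367, -0.083], TCP at [0.276, -0.588, 0.2] pointing down, gripper open.
Joint ranges: [-2.61, 2.61], [-1.02, 2.33], [0.03, 2.71], [-1.35, 4.49], [0.32, 2.68], [-2.91, 2.91]. Speed limits (rad/s): [2.57, 2.57, 3.14, 3.14, 3.14, 3.14].

### API

Orientations are given as a rotation vector (axis times angle).
In Python, from station import sensors, imaging, arm, trace gives the robot as it stands.
- The arm moves only by the tool play_rows, never from a script. Its argument "series" is a list of rows, each a list of 5 numbers: the shift along the tool's x, y, z in cm, then the turn about the tool's z in degrees, then the opening, from -1 (shut) to 1 (fully open), so that 0 is half open. In form: [[x, y, z, spin, hand], ...]. A call has 1 to 10 rows; each row shifts and turns the pose as measured when the row begins, along the tool's axes as they then stand; what a row does not reach is not made up. A row lasts 1/10 s, in which the tool goes at most 50 mm and 8.59 degrees, less where a joint would pass 70% of its speed; a pose out of reach is approached as far as the arm can. A call is refused whole if a number of a shift passes 5 or a number of a turn 8.59, either way. A call with a gripper value outside its range is refused whole. The fingers move at their own pace and stop on an object; "force" is the grip in N (left out, the last holds). Time passes only in rows, so rows that do not move let the fingers close. It gives the time, the measured TCP pose, the force and the opening at its end, in the units of the state.
- sensors.get_obs(): the state, without advancing time (a new reading comes with each control period).
- imaging.snapshot(name): name is "side" or "top"; returns the picture (480x640x3 uint8, blue, green, red); there is no depth.
- imaging.get_calibration(name): a dict with "fx", "fy", "cx", "cy" (pixels), "R" (3x3) and "t" (3): a world point X has camera coordinates R X + t. Camera axes: x right, y down, z forward; pixel columns grow to the right and rows downward; lengths in m; the calibration is good to about 2 mm. A picture is of the moment at which its call begins. get_calibration takes no time and is no camera call.
- arm.job_done(): hands the job in, once; it reports no verdict.
Trained networks look in the newest picture that a camera, given by its name, has taken for a name from the list of things; names that differ only in an ending like _2 or _b are one class to them, and where a whole thing is asked for, a point or a joint stands for the part that bears it (a point fixed in the world has none). Each returns a list of dicts, best first, with "confidence" (0 to 1); they miss things now and then, are a little off and sometimes report something else, mostly with a low value. They report only what shows in the picture. A call takes as long as a camera call. They do not tell look-alikes from the thing itself.
- trace(camera, target): "pixels" (480x640 bool, what is visible of it) and "bbox" ([left, top, width, height] in pixels, round what is visible of it).
The state is a dict: "clock": time; "q": joint angles; "joint_vel": joint speeds; "joint_efforts": joint torques, N m; "ee_pos": TCP position; "orientation": TCP orientation; "contact_force": force on the tool from outside, world axes, zero at the start; "wrist_torque": the same for the moment, N m; "finger_gap": opening from 0.0 (shut) to 1.0 (fully open).
Only numpy, scipy, OpenCV 4.12 (cv2) and the standard library are available. Lean on these libraries where they do the work, as an engineer would, in place of code of your own. Each camera call takes 0.05 s, during which the arm holds its last target.

### The job

It is transfer day: while the hatcher stays closed and the basket stands on the bench, move every egg from the grey setter flat into the blue hatching basket, without dropping any. Then take the lid off the hatcher, carry the loaded basket level into the tub so that it stands flat on the floor with all the eggs still in it, put the lid back so that it sits down all round, and finally press the green start button. Leave the other things on the bench where they are.

Things in the scene. Friction and masses are not known exactly. Their poses are not given: they have to be found in the camera images.
- hatcher: fixed table-top hatcher: white open tub, outside 170 (x) x 286 (y) x 110 high, walls 8, inside 154 x 270, its flat floor 8 mm above the origin; a black console 150 x 76 x 70 high joins its -y end. Origin: centre of the tub's underside on the bench. The bench on its -x side, towards the robot, is clear: the lid can be laid there
- lid: hatcher's lift-off lid, 0.35 kg, 194 (x) x 310 (y): clear panel in a grey frame; flared skirt 15 deep fits outside the tub (play 3 mm at panel, 7 at skirt's edge). Black bar grip 16 (x) x 90 (y) on top, centred, from 21 to 57 mm above the origin, which is the centre of the skirt's lower edge. Starts seated: origin 95 mm above the hatcher's, axes as the hatcher's. Lies flat on its skirt
- basket: blue open hatching basket, 0.25 kg, 252 (x) x 130 (y) x 44 high, walls and floor 4. A wall across its middle (x = 0) carries an upright yellow grip plate 12 (x) x 60 (y), its top 90 mm above the underside. Each half is 120 x 122 inside; two ribs 8 high along x at y = +-20 make three lanes. Origin: centre of the underside. In the tub its x lies along the hatcher's y, either way round
- flat: setter flat, fixed to the bench: a grey plate 190 (x) x 130 (y) x 20 high with six pockets rimmed in white, 24 mm square, at x = -62, 0, 62 and y = -31, 31. Origin at the centre of its underside. The eggs stand in the pockets, centres about 36 mm above the bench
- egg1: pheasant egg, plain olive-buff, 36 mm thick and 45 mm long, 32 g, hard shell. It starts big end up in a pocket of the flat, 38 mm of it above the flat's top. Origin at the egg's centre, z along its length to the big end. Let go upright it topples and may roll a little. May be absent.
- egg2: pheasant egg, plain olive-buff, 36 mm thick and 45 mm long, 32 g, hard shell. It starts big end up in a pocket of the flat, 38 mm of it above the flat's top. Origin at the egg's centre, z along its length to the big end. Let go upright it topples and may roll a little. May be absent.
- egg3: pheasant egg, plain olive-buff, 36 mm thick and 45 mm long, 32 g, hard shell. It starts big end up in a pocket of the flat, 38 mm of it above the flat's top. Origin at the egg's centre, z along its length to the big end. Let go upright it topples and may roll a little. May be absent.
- egg4: pheasant egg, plain olive-buff, 36 mm thick and 45 mm long, 32 g, hard shell. It starts big end up in a pocket of the flat, 38 mm of it above the flat's top. Origin at the egg's centre, z along its length to the big end. Let go upright it topples and may roll a little. May be absent.
- egg5: pheasant egg, plain olive-buff, 36 mm thick and 45 mm long, 32 g, hard shell. It starts big end up in a pocket of the flat, 38 mm of it above the flat's top. Origin at the egg's centre, z along its length to the big end. Let go upright it topples and may roll a little. May be absent.
- egg6: pheasant egg, plain olive-buff, 36 mm thick and 45 mm long, 32 g, hard shell. It starts big end up in a pocket of the flat, 38 mm of it above the flat's top. Origin at the egg's centre, z along its length to the big end. Let go upright it topples and may roll a little. May be absent.
- start (a joint): green start button: 0 when up, 0.006 m when fully down (5 N); it springs back. It counts as pressed beyond 0.004 m
- start_top (a point): centre of the top of the green start button, 28 mm across, on top of the console at the hatcher's -y end; press straight down
- candler: bystander: black candling lamp lying on the bench, about 130 long, 37 high
- spray: bystander: white spray bottle with a green band and a grey and red trigger head, 62 across, 166 high
- thermometer: bystander: small white room thermometer, 22 x 60 x 50 high
- marker: bystander: black and red marker, 130 x 14 x 12
Mind the look-alikes: they are no part of the job. What is shaped like the egg6 but orange, purple or yellow is not meant.

How it is judged:
By the outcome, as a careful person would: the job done as asked, in the order asked, and still so for the second after the job is handed in, with the robot touching nothing.
Of egg1, egg2, egg3, egg4, egg5, egg6 only 3 to 5 are there at a start; the rules pass over those that are not, and their reading is None.
At some moment in a run one of basket may be knocked a few centimetres aside while the robot is not near it.
It also fails if it takes over 210 s, if anything falls off the work surface, if the arm or the gripper's body presses on something with over 40 N, if the wrist force passes 120 N, or if a joint passes its speed limit or range.

## Working session

There is one attempt and no reset: what is moved stays moved. The work goes in short steps, Python scripts to look and compute and a tool call to move; the robot and the scene stay as the last step left them, time stands still between calls to the robot, and variables do not carry over. Pictures are saved under pics/ and viewed, and the job is handed in when it is done.

Besides the shell and the picture viewer there is one more tool, called after "Call:" as name([rows], argument=value, ...), one row to a line, values as JSON. play_rows: Moves the arm, as the interface text tells. Its arguments: {"type":"object","properties":{"series":{"type":"array"},"force":{"type":"number"}},"required":["series"]}

```bash
ls; mkdir -p pics
python3 - <<'E'
from station import sensors, imaging, arm, trace
import cv2
for n in("side","top"):
    cv2.imwrite(f"pics/{n}0.png",imaging.snapshot(n)); c=imaging.get_calibration(n); print(n,c)
print(sensors.get_obs(), arm.grip_point_offset)
E
```

```text
pics
side {'fx': 572.030787975885, 'fy': 572.030787975885, 'cx': 327.13077382481686, 'cy': 244.45904821624936, 'R': array([[ 0.96127899, -0.27457113,  0.02352431],
       [-0.1396685 , -0.55900694, -0.81731508],
       [ 0.23756138,  0.78238222, -0.57571057]]), 't': array([-0.57375375,  0.09673211,  1.16654187])}
top {'fx': 598.8157895125441, 'fy': 598.8157895125441, 'cx': 324.3097691516692, 'cy': 240.56228578042987, 'R': array([[-0.00597009, -0.99982418,  0.01777521],
       [-0.99812672,  0.00487573, -0.06098589],
       [ 0.06088851, -0.018106  , -0.99798034]]), 't': array([-0.12044973,  0.5611467 ,  1.21514015])}
{'clock': 0.1, 'q': array([-1.21460810e+00,  1.24436319e-01,  1.65153539e+00,  1.06437101e-05,
        1.36748567e+00, -8.25996842e-02]), 'joint_vel': array([ 0.00042859, -0.0017414 , -0.00304632, -0.00105726,  0.00214415,
       -0.00021382]), 'joint_efforts': array([ 7.43933851e-04, -4.24932396e+01, -3.66652358e+01, -7.77223295e-05,
        3.89842840e-03,  2.30897626e-05]), 'ee_pos': array([ 0.27591308, -0.58786663,  0.19907951]), 'orientation': array([-3.06448350e+00, -6.83324727e-01,  3.82991438e-04]), 'contact_force': array([-0.10087254,  0.98172111, -0.07186396]), 'wrist_torque': array([0.0114105 , 0.01827573, 0.01535664]), 'finger_gap': 0.9993087796424671} 0.0187
```

The top view shows four eggs in the flat, at pixels (413,242), (444,243), (413,273) and (444,304). The empty pockets are at (442,273) and (411,304). The coloured look-alikes are purple (376,206), yellow (415,202) and orange (403,171), all outside the flat.

```bash
cat > h.py <<'E'
from station import sensors, imaging, arm, trace
import cv2, numpy as np
from scipy.spatial.transform import Rotation as Rn
def w(px,z,cam="top"):
    c=imaging.get_calibration(cam); R,t=c["R"],c["t"]
    px=np.atleast_2d(np.asarray(px,float))
    d=np.c_[(px[:,0]-c["cx"])/c["fx"],(px[:,1]-c["cy"])/c["fy"],np.ones(len(px))]@R
    o=-R.T@t
    s=(z-o[2])/d[:,2]
    return o+d*s[:,None]
def proj(X,cam="top"):
    c=imaging.get_calibration(cam); p=np.atleast_2d(X)@c["R"].T+c["t"]
    return np.c_[c["fx"]*p[:,0]/p[:,2]+c["cx"],c["fy"]*p[:,1]/p[:,2]+c["cy"]]
def st():
    o=sensors.get_obs(); M=Rn.from_rotvec(o["orientation"]).as_matrix()
    return o,M
def plan(target,yaw=None):
    """shift in tool cm to TCP target; yaw = wanted direction of tool y (mod 180 deg), deg"""
    o,M=st(); d=M.T@(np.asarray(target)-o["ee_pos"])*100
    cur=np.degrees(np.arctan2(M[1,1],M[0,1]))
    s="t=%.1f pos %s yawy %.1f tilt %.2f  shift cm %s"%(o["clock"],o["ee_pos"].round(4),cur,np.degrees(np.arccos(-M[2,2])),d.round(2))
    if yaw is not None:
        dy=(yaw-cur+90)%180-90; s+=" spin %.1f (tool-z is down: %.1f)"%(dy,-dy)
    s+=" q6 %.2f gap %.3f F %s"%(o["q"][5],o["finger_gap"],o["contact_force"].round(1))
    print(s)
E
python3 - <<'E'
from h import *
im=imaging.snapshot("top"); cv2.imwrite("pics/t1.png",im)
imaging.snapshot("side")
for n in ["basket","lid","hatcher","flat","egg1","start_top"]:
    for r in trace("top",n)[:8]:
        m=r["pixels"].astype(np.uint8); cs,_=cv2.findContours(m,0,1); c=max(cs,key=cv2.contourArea)
        print(n,round(r["confidence"],2),[round(float(v)) for v in r["bbox"]],[np.round(v,1) for v in cv2.minAreaRect(c)], cv2.boxPoints(cv2.minAreaRect(c)).round(1).tolist() if n!="egg1" else "")
g=cv2.resize(im[180:340,260:480],None,fx=3.6,fy=3.6,interpolation=cv2.INTER_CUBIC); cv2.imwrite("pics/crop1.png",g)
E
```

```text
basket 0.62 [278, 197, 73, 124] [array([314. , 256.3]), array([125.3,  65.2]), np.float64(84.6)] [[275.70001220703125, 197.0], [340.6000061035156, 190.89999389648438], [352.20001220703125, 315.6000061035156], [287.29998779296875, 321.70001220703125]]
basket 0.34 [437, 236, 14, 15] [array([444.3, 242.8]), array([15.6, 16.3]), np.float64(45.0)] [[433.0, 243.0], [444.5, 231.5], [455.5, 242.5], [444.0, 254.0]]
lid 0.92 [50, 168, 166, 107] [array([131.8, 218.8]), array([163.5, 100.2]), np.float64(2.8)] [[47.70000076293945, 264.79998779296875], [52.5, 164.6999969482422], [215.89999389648438, 172.6999969482422], [211.0, 272.79998779296875]]
hatcher 0.85 [212, 186, 39, 80] [array([232.6, 225.7]), array([39. , 80.5]), np.float64(2.7)] [[211.1999969482422, 265.0], [215.10000610351562, 184.60000610351562], [254.0, 186.39999389648438], [250.1999969482422, 266.79998779296875]]
flat 0.84 [391, 226, 68, 93] [array([425.4, 273.4]), array([65.5, 93.3]), np.float64(1.4)] [[391.5, 319.20001220703125], [393.79998779296875, 226.0], [459.29998779296875, 227.60000610351562], [457.0, 320.79998779296875]]
egg1 0.77 [408, 196, 17, 13] [array([415., 201.]), array([16., 16.]), np.float64(90.0)] 
egg1 0.77 [366, 197, 20, 17] [array([376., 206.]), array([17., 17.]), np.float64(45.0)] 
egg1 0.65 [433, 234, 19, 18] [array([443. , 242.5]), array([17., 18.]), np.float64(90.0)] 
egg1 0.6 [435, 295, 17, 15] [array([443.5, 304. ]), array([16., 17.]), np.float64(90.0)] 
egg1 0.59 [404, 263, 17, 19] [array([413.2, 272.6]), array([16.1, 17.9]), np.float64(26.6)] 
egg1 0.58 [406, 237, 15, 15] [array([413.5, 242. ]), array([14., 15.]), np.float64(90.0)] 
egg1 0.51 [395, 164, 16, 14] [array([402.5, 171. ]), array([16., 17.]), np.float64(90.0)] 
start_top 0.58 [225, 236, 13, 10] [array([230. , 238.5]), array([13.4, 13.4]), np.float64(45.0)] [[220.5, 238.5], [230.0, 229.0], [239.5, 238.5], [230.0, 248.0]]
```

Run:
```python
from h import *
b=w([[277.8,197.2],[340.6,192.2],[351.7,315.6],[287.8,321.7]],.044)
print("basket",b.mean(0),np.linalg.norm(b-np.roll(b,1,0),axis=1)); d=b[0]+b[1]-b[2]-b[3]; print("ang x-axis",np.degrees(np.arctan2(d[1],d[0])))
print("handle",w([314.7,255.3],.09))
l=w([[47.7,264.8],[52.5,164.7],[215.9,172.7],[211,272.8]],.1)
print("lid",l,l.mean(0),np.linalg.norm(l-np.roll(l,1,0),axis=1))
print("lid grip",w([126.5,217],.152)); print("button",w([230,238.5],.075))
f=w([[391.5,319.2],[393.8,226],[459.3,227.6],[457,320.8]],.02); print("flat",f.mean(0),np.linalg.norm(f-np.roll(f,1,0),axis=1)); d=f[1]+f[2]-f[0]-f[3]; print("ang",np.degrees(np.arctan2(d[1],d[0])))
for e in [[413.5,242],[443.5,242.7],[413.2,272.8],[443.7,304]]: print("egg",w(e,.04))
print("marker",w([[255,295],[257,358]],.01))
im=imaging.snapshot("side"); cv2.imwrite("pics/s1.png",cv2.resize(im[120:400,230:450],None,fx=2.1,fy=2.1,interpolation=cv2.INTER_CUBIC))
im=imaging.snapshot("top"); cv2.imwrite("pics/c2.png",cv2.resize(im[150:290,30:270],None,fx=3.3,fy=3.3,interpolation=cv2.INTER_CUBIC))
plan([.5,-.2,.2],0)
```

```text
basket [ 0.52729419 -0.10305248  0.044     ] [0.25113194 0.12755215 0.24972981 0.12837286]
ang x-axis 4.579349623566269
handle [[ 0.5276096  -0.10341331  0.09      ]]
lid [[0.51186983 0.40456401 0.1       ]
 [0.70413005 0.39963802 0.1       ]
 [0.68772501 0.08645663 0.1       ]
 [0.49486239 0.09481528 0.1       ]] [0.59964682 0.24636848 0.1       ] [0.31021529 0.19232331 0.31361076 0.19304367]
lid grip [[0.59727302 0.24059665 0.152     ]]
button [[0.56197049 0.06233949 0.075     ]]
flat [ 0.49217934 -0.33099971  0.02      ] [0.13444859 0.19127376 0.13574603 0.1916295 ]
ang -2.3540027783625637
egg [[ 0.55534932 -0.30400648  0.04      ]]
egg [[ 0.55362511 -0.36505311  0.04      ]]
egg [[ 0.49297633 -0.30245745  0.04      ]]
egg [[ 0.42977127 -0.36320913  0.04      ]]
marker [[0.4494593  0.01966548 0.01      ]
 [0.32108241 0.01544576 0.01      ]]
t=0.6 pos [ 0.2761 -0.5884  0.2003] yawy -64.9 tilt 0.00  shift cm [ 3.677e+01 -2.565e+01  2.000e-02] spin 64.9 (tool-z is down: -64.9) q6 -0.08 gap 1.000 F [0.4 0.6 0.4]
```

The crops confirm four olive-buff eggs standing in the flat's pockets; the purple, yellow and orange look-alikes stand on the bench outside it. The lid is seated, the green button is near top pixel (230,238), and the basket handle is at (314,255). I'll start with the egg at (413,242) and turn the tool first.

Call:
play_rows([
  [0,0,0,-8.2,0.25],
  [0,0,0,-8.2,0.25],
  [0,0,0,-8.2,0.25],
  [0,0,0,-8.2,0.25],
  [0,0,0,-8.2,0.25],
  [0,0,0,-8.2,0.25],
  [0,0,0,-8.2,0.25],
  [0,0,0,-8.2,0.25],
], force=25)

```text
clock: 1.4
ee_pos: [0.2762, -0.5885, 0.2006]
orientation: [2.154, 2.286, -0.0]
contact_force: [0.2, -0.2, -0.5]
finger_gap: 0.623
```

Run:
```python
from h import *
imaging.snapshot("side")
print("handle side",proj([.5276,-.1034,.09],"side"),"eggs",proj([[.5553,-.304,.036],[.5536,-.365,.036],[.493,-.3025,.036]],"side").round(1).tolist(), "bar",proj([.5985,.243,.152],"side"), "btn",proj([.562,.0623,.075],"side"))
for r in trace("side","egg1")[:7]: 
    ys,xs=np.where(r["pixels"]); print(r["confidence"],xs.mean(),ys.mean())
plan([.5553,-.304,.12],0)
```

```text
handle side [[309.32827233 248.05456086]] eggs [[351.5, 332.3], [361.4, 356.4], [318.2, 337.9]] bar [[302.17433112 144.37524268]] btn [[305.72525953 210.3346137 ]]
0.83 361.3123425692695 356.2015113350126
0.78 421.2916666666667 316.4222222222222
0.74 396.8084507042254 331.7464788732394
0.58 318.47301587301587 336.8095238095238
t=1.5 pos [ 0.2762 -0.5885  0.2007] yawy 3.0 tilt 0.04  shift cm [26.95 29.38  8.05] spin -3.0 (tool-z is down: 3.0) q6 -1.27 gap 0.623 F [ 0.2 -0.   0.7]
```

Call:
play_rows([
  [3.3,3.6,0.5,0.6,0.25],
  [3.3,3.6,0.5,0.6,0.25],
  [3.3,3.6,0.5,0.6,0.25],
  [3.3,3.6,0.5,0.6,0.25],
  [3.3,3.6,0.5,0.6,0.25],
  [3.3,3.6,0.5,0,0.25],
  [3.3,3.6,0.5,0,0.25],
  [2,2,0.5,0,0.25],
  [0,0,0,0,0.25],
])

```text
clock: 2.4
ee_pos: [0.554, -0.3308, 0.1604]
orientation: [2.262, 2.171, -0.002]
contact_force: [-0.4, 0.4, -0.6]
finger_gap: 0.625
```

Run:
```python
from h import *
plan([.5553,-.304,.021],-1.5)
```

```text
t=2.4 pos [ 0.554  -0.3308  0.1604] yawy -2.4 tilt 0.34  shift cm [ 2.76 -0.03 13.93] spin 0.9 (tool-z is down: -0.9) q6 -0.58 gap 0.625 F [-0.4  0.4 -0.6]
```

Call:
play_rows([
  [2.7,0,4,0,0.25],
  [0,0,4.5,0,0.25],
  [0,0,2.5,0,0.25],
  [0,0,0,0,0.25],
])

```text
clock: 2.8
ee_pos: [0.5571, -0.3067, 0.0515]
orientation: [2.268, 2.156, -0.002]
contact_force: [-0.4, 0.7, 0.8]
finger_gap: 0.627
```

Run:
```python
from h import *
plan([.5553,-.304,.021],-1.5)
```

```text
t=2.8 pos [ 0.5571 -0.3067  0.0515] yawy -2.9 tilt 0.73  shift cm [ 0.29 -0.22  3.05] spin 1.4 (tool-z is down: -1.4) q6 -0.53 gap 0.627 F [-0.4  0.7  0.8]
```

Call:
play_rows([
  [0.3,-0.2,1,-1,0.25],
  [0,0,1,0,0.25],
  [0,0,0.9,0,0.25],
  [0,0,0,0,0.25],
])

```text
clock: 3.2
ee_pos: [0.5566, -0.3073, 0.0251]
orientation: [2.249, 2.166, -0.001]
contact_force: [-0.8, 0.1, -0.9]
finger_gap: 0.626
```

Run:
```python
from h import *
plan([.5553,-.304,.021],-1.5)
cv2.imwrite("pics/s2.png",cv2.resize(imaging.snapshot("side")[220:420,250:450],None,fx=3,fy=3))
```

```text
t=3.2 pos [ 0.5566 -0.3073  0.0251] yawy -2.1 tilt 1.10  shift cm [ 0.33 -0.14  0.4 ] spin 0.6 (tool-z is down: -0.6) q6 -0.55 gap 0.626 F [-0.8  0.1 -0.9]
```

Run:
```python
from h import *
for z in (.025,.035,.045,.055): print(z,((proj([[.5566+.027,-.3073,z],[.5566-.027,-.3073,z]],"side")-[250,220])*3).round().tolist())
plan([.5553,-.304,.021],-1.5)
```

```text
0.025 [[349.0, 346.0], [265.0, 361.0]]
0.035 [[350.0, 334.0], [266.0, 349.0]]
0.045 [[351.0, 322.0], [266.0, 337.0]]
0.055 [[353.0, 309.0], [267.0, 325.0]]
t=3.2 pos [ 0.5572 -0.3076  0.026 ] yawy -2.1 tilt 1.18  shift cm [ 0.36 -0.21  0.49] spin 0.6 (tool-z is down: -0.6) q6 -0.55 gap 0.629 F [-0.1 -0.2 -0.5]
```

Run:
```python
from h import *
cv2.imwrite("pics/t2.png",cv2.resize(imaging.snapshot("top")[150:350,300:500],None,fx=3,fy=3))
cv2.imwrite("pics/s3.png",cv2.resize(imaging.snapshot("side")[250:400,280:430],None,fx=4,fy=4,interpolation=cv2.INTER_CUBIC))
plan([.5553,-.304,.021],-1.5)
```

```text
t=3.4 pos [ 0.5577 -0.3078  0.0268] yawy -2.1 tilt 1.25  shift cm [ 0.38 -0.26  0.57] spin 0.6 (tool-z is down: -0.6) q6 -0.55 gap 0.629 F [ 0.5  0.5 -0.1]
```

Run:
```python
from h import *
for i in range(6):
    a=imaging.snapshot("side"); o,M=st(); print(o["clock"],o["ee_pos"].round(4),o["q"].round(4),o["joint_vel"].round(3),o["joint_efforts"].round(1))
cv2.imwrite("pics/s4.png",cv2.resize(a[250:400,280:430],None,fx=4,fy=4,interpolation=cv2.INTER_CUBIC))
b=cv2.imread("pics/s3.png"); d=cv2.absdiff(b,cv2.imread("pics/s4.png")); print(d.mean(), (d.max(2)>40).sum())
```

```text
3.4 [ 0.5578 -0.3077  0.0269] [-0.5861  0.2437  1.8227 -0.0054  1.0539 -0.5465] [-0.001 -0.001  0.001 -0.001  0.    -0.002] [ -0.1 -43.2 -31.9  -0.   -0.1   0. ]
3.45 [ 0.5577 -0.3076  0.0268] [-0.5861  0.2437  1.8228 -0.0054  1.0539 -0.5466] [ 0.    -0.001  0.004 -0.    -0.001  0.   ] [ -0.  -43.3 -32.   -0.   -0.1   0. ]
3.5 [ 0.5576 -0.3075  0.0267] [-0.586   0.2437  1.823  -0.0054  1.0539 -0.5466] [ 0.002  0.002  0.005  0.    -0.     0.001] [ -0.  -43.4 -32.1  -0.   -0.1   0. ]
3.55 [ 0.5575 -0.3074  0.0265] [-0.586   0.2438  1.8232 -0.0054  1.0539 -0.5466] [-0.001  0.003  0.004  0.001  0.001  0.002] [ -0.  -43.4 -32.1  -0.   -0.1   0. ]
3.6 [ 0.5574 -0.3074  0.0264] [-0.586   0.2439  1.8233 -0.0054  1.0539 -0.5466] [-0.     0.001  0.003 -0.002 -0.     0.002] [ -0.  -43.5 -32.2  -0.   -0.1   0. ]
3.65 [ 0.5574 -0.3073  0.0263] [-0.586   0.244   1.8235 -0.0054  1.0538 -0.5466] [-0.002  0.001  0.003 -0.001  0.001 -0.001] [ -0.  -43.5 -32.2  -0.   -0.1   0. ]
0.9602777777777778 59
```

Run:
```python
from h import *
for z in np.arange(.02,.07,.01): print(z.round(3),w([356,324.7],z,"side").round(4))
o,M=st(); print(M.round(4))
```

```text
0.02 [[ 0.5757 -0.271   0.02  ]]
0.03 [[ 0.5718 -0.281   0.03  ]]
0.04 [[ 0.5679 -0.291   0.04  ]]
0.05 [[ 0.5641 -0.301   0.05  ]]
0.06 [[ 0.5602 -0.311   0.06  ]]
[[ 0.0368  0.9992  0.0143]
 [ 0.9992 -0.0366 -0.0152]
 [-0.0146  0.0149 -0.9998]]
```

Call:
play_rows([
  [0,0,-5,0,0.25],
  [0,0,-5,0,0.25],
  [-4.0,2.7,0,0,0.25],
  [-4.0,2.7,0,0,0.25],
  [-4.0,2.7,0,0,0.25],
  [0,0,0,0,0.25],
  [0,0,0,0,0.25],
])

```text
clock: 4.35
ee_pos: [0.634, -0.4308, 0.1326]
orientation: [2.244, 2.168, -0.001]
contact_force: [-0.2, 0.0, -0.0]
finger_gap: 0.628
```

Run:
```python
from h import *
plan([.64,-.43,.021],-1.5)
a=imaging.snapshot("side");cv2.imwrite("pics/s5.png",a)
cv2.imwrite("pics/t5.png",imaging.snapshot("top"))
plan([.64,-.43,.021],-1.5)
```

```text
t=4.3 pos [ 0.634  -0.4308  0.1326] yawy -2.0 tilt 1.21  shift cm [ 0.27  0.43 11.16] spin 0.5 (tool-z is down: -0.5) q6 -0.63 gap 0.628 F [-0.2  0.  -0. ]
t=4.5 pos [ 0.6333 -0.4297  0.1324] yawy -1.9 tilt 1.17  shift cm [ 0.16  0.52 11.14] spin 0.4 (tool-z is down: -0.4) q6 -0.63 gap 0.624 F [ 0.4 -0.4 -0.1]
```

Run:
```python
from h import *
print(proj([[.634,-.43,.1326],[.634,-.43,.15],[.634,-.43,.16]],"side"))
a=cv2.imread("pics/s5.png"); cv2.imwrite("pics/s5c.png",cv2.resize(a[220:350,370:500],None,fx=4.5,fy=4.5,interpolation=cv2.INTER_CUBIC))
```

```text
[[426.35913734 333.12286791]
 [427.73233332 325.02018738]
 [428.53553592 320.2808099 ]]
```

Call:
play_rows([
  [0,0,4,0,0.25],
  [0,0,4,0,0.25],
  [0,0,2,0,0.25],
  [0,0,0,0,0.25],
  [0,0,0,0,0.25],
])

```text
clock: 4.95
ee_pos: [0.6344, -0.4266, 0.0348]
orientation: [2.237, 2.17, 0.0]
contact_force: [0.2, -0.1, -0.1]
finger_gap: 0.623
```

Run:
```python
from h import *
plan([.64,-.43,.005],-1.5)
a=imaging.snapshot("side");cv2.imwrite("pics/s6c.png",cv2.resize(a[270:420,350:500],None,fx=4,fy=4,interpolation=cv2.INTER_CUBIC))
o,M=st(); print(proj(o["ee_pos"],"side"))
```

```text
t=5.0 pos [ 0.6344 -0.4266  0.0348] yawy -1.7 tilt 1.41  shift cm [-0.27  0.52  2.99] spin 0.2 (tool-z is down: -0.2) q6 -0.63 gap 0.623 F [ 0.2 -0.1 -0.1]
[[418.59009218 373.9778635 ]]
```

Call:
play_rows([
  [0,0,1,0,0.25],
  [0,0,1,0,0.25],
  [0,0,0,0,0.25],
  [0,0,0,0,0.25],
])

```text
clock: 5.4
ee_pos: [0.6372, -0.4282, 0.0193]
orientation: [2.231, 2.166, 0.002]
contact_force: [-0.3, -0.0, -0.6]
finger_gap: 0.627
```

Call:
play_rows([
  [0,0,0.3,0,0.25],
  [0,0,0.3,0,0.25],
  [0,0,0.0,0,0.25],
])

```text
clock: 5.7
ee_pos: [0.6378, -0.429, 0.0137]
orientation: [2.23, 2.164, 0.002]
contact_force: [-0.4, -0.8, -1.1]
finger_gap: 0.622
```

Run:
```python
from h import *
a=imaging.snapshot("side");cv2.imwrite("pics/s7c.png",cv2.resize(a[270:420,350:500],None,fx=4,fy=4,interpolation=cv2.INTER_CUBIC))
plan([.64,-.43,.005],-1.5)
```

```text
t=5.8 pos [ 0.638  -0.4291  0.014 ] yawy -1.7 tilt 1.97  shift cm [-0.07  0.18  0.91] spin 0.2 (tool-z is down: -0.2) q6 -0.63 gap 0.624 F [ 0.  -0.5 -0. ]
```

Call:
play_rows([
  [0,0,0.4,0,0.25],
  [0,0,0.4,0,0.25],
  [0,0,0.0,0,0.25],
])

```text
clock: 6.05
ee_pos: [0.6383, -0.4294, 0.0056]
orientation: [2.229, 2.164, 0.003]
contact_force: [-0.0, 0.1, 0.3]
finger_gap: 0.629
```

Call:
play_rows([
  [0,0,0.4,0,0.25],
  [0,0,0.4,0,0.25],
  [0,0,0.0,0,0.25],
])

```text
clock: 6.35
ee_pos: [0.6384, -0.4295, -0.0035]
orientation: [2.23, 2.164, 0.003]
contact_force: [0.5, -0.3, -0.5]
finger_gap: 0.624
```

Run:
```python
from h import *
a=imaging.snapshot("side");cv2.imwrite("pics/s8c.png",cv2.resize(a[270:420,350:500],None,fx=4,fy=4,interpolation=cv2.INTER_CUBIC))
plan([.64,-.43,.005],-1.5)
o,M=st(); print(M.round(3))
```

```text
t=6.4 pos [ 0.6385 -0.4296 -0.0032] yawy -1.7 tilt 1.98  shift cm [-0.06  0.18 -0.82] spin 0.2 (tool-z is down: -0.2) q6 -0.63 gap 0.625 F [ 0.  -0.6 -0.4]
[[ 0.03   0.999  0.025]
 [ 0.999 -0.03  -0.024]
 [-0.023  0.026 -0.999]]
```

Call:
play_rows([
  [0,0,0.3,0,0.25],
  [0,0,0.3,0,0.25],
  [0,0,0.0,0,0.25],
])

```text
clock: 6.7
ee_pos: [0.6388, -0.4299, -0.0094]
orientation: [2.229, 2.163, 0.003]
contact_force: [0.2, -0.7, 0.6]
finger_gap: 0.624
```

Call:
play_rows([
  [0,0,0.2,0,0.25],
  [0,0,0.2,0,0.25],
  [0,0,0.0,0,0.25],
])

```text
clock: 7.0
ee_pos: [0.639, -0.43, -0.0137]
orientation: [2.229, 2.163, 0.003]
contact_force: [0.1, 0.7, -0.4]
finger_gap: 0.624
```

Call:
play_rows([
  [0,0,0.2,0,0.25],
  [0,0,0.2,0,0.25],
  [0,0,0.0,0,0.25],
])

```text
clock: 7.3
ee_pos: [0.6392, -0.4302, -0.0179]
orientation: [2.229, 2.163, 0.003]
contact_force: [0.2, 0.5, 0.4]
finger_gap: 0.627
```

Call:
play_rows([
  [0,0,0.2,0,0.25],
  [0,0,0.0,0,0.25],
])

```text
clock: 7.5
ee_pos: [0.6392, -0.4302, -0.0201]
orientation: [2.229, 2.163, 0.003]
contact_force: [-0.2, 0.3, 0.6]
finger_gap: 0.622
```

Call:
play_rows([
  [0,0,0.2,0,0.25],
  [0,0,0.0,0,0.25],
])

```text
clock: 7.7
ee_pos: [0.6393, -0.4302, -0.0223]
orientation: [2.229, 2.163, 0.003]
contact_force: [-1.2, 0.3, 0.1]
finger_gap: 0.626
```

Call:
play_rows([
  [0,0,0.2,0,0.25],
  [0,0,0.0,0,0.25],
])

```text
clock: 7.9
ee_pos: [0.6394, -0.4303, -0.0243]
orientation: [2.229, 2.163, 0.003]
contact_force: [-0.1, -0.1, -0.7]
finger_gap: 0.626
```

Run:
```python
from h import *
a=imaging.snapshot("side");cv2.imwrite("pics/s9c.png",cv2.resize(a[270:420,350:500],None,fx=4,fy=4,interpolation=cv2.INTER_CUBIC))
plan([.64,-.43,.005],-1.5)
```

```text
t=8.0 pos [ 0.6395 -0.4305 -0.0241] yawy -1.7 tilt 2.06  shift cm [-0.02  0.12 -2.91] spin 0.2 (tool-z is down: -0.2) q6 -0.63 gap 0.626 F [0.9 0.3 0.3]
```

Still no contact at a reading of -24 mm, and the fingertips have only just neared their shadow. The reported z seems to be well off, so I'll find the true contact height.

Call:
play_rows([
  [0,0,0.2,0,0.25],
  [0,0,0.0,0,0.25],
])

```text
clock: 8.15
ee_pos: [0.6397, -0.4306, -0.0261]
orientation: [2.228, 2.163, 0.003]
contact_force: [-0.4, -0.9, 0.2]
finger_gap: 0.624
```

Call:
play_rows([
  [0,0,0.2,0,0.25],
  [0,0,0.0,0,0.25],
])

```text
clock: 8.35
ee_pos: [0.6397, -0.4306, -0.0283]
orientation: [2.228, 2.163, 0.003]
contact_force: [0.4, 0.0, 0.2]
finger_gap: 0.625
```

Call:
play_rows([
  [0,0,0.2,0,0.25],
  [0,0,0.0,0,0.25],
])

```text
clock: 8.55
ee_pos: [0.6398, -0.4307, -0.0305]
orientation: [2.228, 2.163, 0.003]
contact_force: [0.0, -0.4, -0.4]
finger_gap: 0.625
```

Call:
play_rows([
  [0,0,0.2,0,0.25],
  [0,0,0.0,0,0.25],
])

```text
clock: 8.75
ee_pos: [0.6398, -0.4307, -0.0327]
orientation: [2.228, 2.163, 0.003]
contact_force: [-0.0, -0.3, 0.1]
finger_gap: 0.624
```

Call:
play_rows([
  [0,0,0.2,0,0.25],
  [0,0,0.0,0,0.25],
])

```text
clock: 8.95
ee_pos: [0.6405, -0.4313, -0.0334]
orientation: [2.227, 2.162, 0.003]
contact_force: [0.4, -0.2, 0.1]
finger_gap: 0.625
```

Call:
play_rows([
  [0,0,0.2,0,0.25],
  [0,0,0.0,0,0.25],
])

```text
clock: 9.15
ee_pos: [0.641, -0.4316, -0.0333]
orientation: [2.227, 2.162, 0.003]
contact_force: [0.4, -0.5, -0.1]
finger_gap: 0.625
```

Run:
```python
from h import *
a=imaging.snapshot("side");cv2.imwrite("pics/s10.png",a);cv2.imwrite("pics/s10c.png",cv2.resize(a[270:420,350:500],None,fx=4,fy=4,interpolation=cv2.INTER_CUBIC))
plan([.64,-.43,.005],-1.5)
o,M=st(); print(o["q"],o["joint_efforts"])
```

```text
t=9.2 pos [ 0.6411 -0.4317 -0.0334] yawy -1.7 tilt 2.20  shift cm [ 0.07 -0.01 -3.84] spin 0.2 (tool-z is down: -0.2) q6 -0.63 gap 0.627 F [ 0.9 -0.1  0. ]
[-0.66068016  0.56538323  1.50746948 -0.00386738  1.03046257 -0.62889372] [ 5.59717868e-03 -5.65658998e+01 -3.15361476e+01 -1.24406329e-02
 -3.95594467e-02  2.21891307e-03]
```

Run:
```python
from h import *
for z in (0,.01,.02): print(z,w([[423,392]],z,"side").round(4))
print(proj([.641,-.4317,-.0334],"side"))
```

```text
0 [[ 0.642  -0.4379  0.    ]]
0.01 [[ 0.6374 -0.4455  0.01  ]]
0.02 [[ 0.6328 -0.453   0.02  ]]
[[418.72766635 402.19391641]]
```

Call:
play_rows([
  [0,0,0.3,0,0.25],
  [0,0,0.0,0,0.25],
])

```text
clock: 9.4
ee_pos: [0.6415, -0.432, -0.0332]
orientation: [2.227, 2.162, 0.003]
contact_force: [0.0, 0.3, -0.6]
finger_gap: 0.623
```

Run:
```python
from h import *
a=imaging.snapshot("side")
plan([.64,-.43,.005],-1.5)
b=cv2.imread("pics/s10.png"); print((cv2.absdiff(a,b).max(2)>40).sum())
o,M=st(); print(o["q"],o["joint_efforts"],o["contact_force"],o["wrist_torque"])
```

```text
t=9.4 pos [ 0.6417 -0.4321 -0.0333] yawy -1.7 tilt 2.20  shift cm [ 0.11 -0.06 -3.84] spin 0.2 (tool-z is down: -0.2) q6 -0.63 gap 0.628 F [ 1.4 -0.5  1.1]
88
[-0.66062028  0.56658887  1.50556174 -0.00411406  1.03125192 -0.62860263] [ 2.98443665e-03 -5.63286889e+01 -3.12882900e+01 -1.44837148e-02
 -4.36344024e-03  3.60540929e-03] [ 1.35518417 -0.46200766  1.11399178] [ 0.01564772 -0.03528126 -0.01848247]
```

Call:
play_rows([
  [0,0,-3,0,0.25],
  [0,0,-3,0,0.25],
  [0,0,-3,0,0.25],
  [0,0,-3,0,0.25],
  [0,0,0,0,0.25],
  [0,0,0,0,0.25],
])

```text
clock: 10.05
ee_pos: [0.6358, -0.4272, 0.0827]
orientation: [2.233, 2.167, 0.001]
contact_force: [-0.2, 0.8, -0.8]
finger_gap: 0.626
```

Run:
```python
from h import *
plan([.5553,-.304,.06],-1.5)
o,M=st();print(o["q"][[1,2,4]].sum()-np.pi, M[:,2])
a=imaging.snapshot("side");cv2.imwrite("pics/s11.png",cv2.resize(a[220:350,350:510],None,fx=4,fy=4,interpolation=cv2.INTER_CUBIC))
o,M=st();print(o["ee_pos"])
```

```text
t=10.1 pos [ 0.6358 -0.4272  0.0827] yawy -1.7 tilt 1.73  shift cm [12.11 -8.46  1.84] spin 0.2 (tool-z is down: -0.2) q6 -0.63 gap 0.626 F [-0.2  0.8 -0.8]
-0.029951177727530087 [ 0.02156414 -0.02106    -0.99954563]
[ 0.63613562 -0.42743021  0.0831513 ]
```

Run:
```python
from h import *
for z in (.1,.11,.12,.13): print(z,w([[427.5,341]],z,"side").round(4))
for px,n in (((356,324.7),"egg pose y-.3185 read .0268"),((431,321.4),"read .1326 y -.441"),((421.8,362),"read .0348 y -.4375")):
    for z in np.arange(.02,.2,.005):
        p=w([px],z,"side")[0]
        y=float(n.split("y")[1].split()[0]) if "egg" not in n else -.3185
        if "egg" not in n: y=float(n.split("y ")[1])
        if abs(p[1]-y)<.004: print(n,p.round(4))
```

```text
0.1 [[ 0.6461 -0.4172  0.1   ]]
0.11 [[ 0.6407 -0.4262  0.11  ]]
0.12 [[ 0.6353 -0.4352  0.12  ]]
0.13 [[ 0.6299 -0.4443  0.13  ]]
egg pose y-.3185 read .0268 [ 0.5583 -0.316   0.065 ]
egg pose y-.3185 read .0268 [ 0.5563 -0.321   0.07  ]
read .1326 y -.441 [ 0.6338 -0.4381  0.165 ]
read .1326 y -.441 [ 0.6309 -0.443   0.17  ]
read .0348 y -.4375 [ 0.6307 -0.4366  0.075 ]
read .0348 y -.4375 [ 0.6282 -0.4408  0.08  ]
```

```bash
sed -i 's/d=M.T@(np.asarray(target)-o\["ee_pos"\])\*100/P=o["ee_pos"]+[0,0,.033]; d=M.T@(np.asarray(target)-P)*100/; s/o\["ee_pos"\].round(4),cur/P.round(4),cur/' h.py; grep -n "P" h.py
```

```text
18:    """shift in tool cm to TCP target; yaw = wanted direction of tool y (mod 180 deg), deg"""
19:    o,M=st(); P=o["ee_pos"]+[0,0,.033]; d=M.T@(np.asarray(target)-P)*100
21:    s="t=%.1f pos %s yawy %.1f tilt %.2f  shift cm %s"%(o["clock"],P.round(4),cur,np.degrees(np.arccos(-M[2,2])),d.round(2))
```

Call:
play_rows([
  [4,-2.8,0,0,0.25],
  [4,-2.8,0,0,0.25],
  [3.9,-2.8,0,0,0.25],
  [0,0,0,0,0.25],
  [0,0,0,0,0.25],
])

```text
clock: 10.6
ee_pos: [0.5462, -0.2984, 0.063]
orientation: [2.248, 2.179, -0.005]
contact_force: [0.2, 0.1, 0.2]
finger_gap: 0.627
```

Run:
```python
from h import *
plan([.5553,-.304,.021],-1.5)
```

```text
t=10.6 pos [ 0.5462 -0.2984  0.096 ] yawy -1.8 tilt 0.65  shift cm [-0.46  0.88  7.51] spin 0.3 (tool-z is down: -0.3) q6 -0.55 gap 0.627 F [0.2 0.1 0.2]
```

Call:
play_rows([
  [-0.4,0.8,1,0,0.25],
  [0,0,1,0,0.25],
  [0,0,0,0,0.25],
  [0,0,0,0,0.25],
])

```text
clock: 11.0
ee_pos: [0.5565, -0.3059, 0.0395]
orientation: [2.25, 2.177, -0.006]
contact_force: [-0.1, -0.3, 0.7]
finger_gap: 0.625
```

Run:
```python
from h import *
plan([.5553,-.304,.021],-1.5)
a=imaging.snapshot("side");cv2.imwrite("pics/s12.png",cv2.resize(a[250:400,280:430],None,fx=4,fy=4,interpolation=cv2.INTER_CUBIC))
```

```text
t=11.0 pos [ 0.5565 -0.3059  0.0725] yawy -1.9 tilt 0.62  shift cm [ 0.23 -0.15  5.15] spin 0.4 (tool-z is down: -0.4) q6 -0.55 gap 0.625 F [-0.1 -0.3  0.7]
```

Call:
play_rows([
  [0.2,-0.1,1.5,0,0.25],
  [0,0,1.5,0,0.25],
  [0,0,1.2,0,0.25],
  [0,0,0,0,0.25],
  [0,0,0,0,0.25],
])

```text
clock: 11.55
ee_pos: [0.5554, -0.3045, -0.0068]
orientation: [2.252, 2.177, -0.006]
contact_force: [0.6, 0.0, -0.4]
finger_gap: 0.629
```

Run:
```python
from h import *
plan([.5553,-.304,.021],-1.5)
a=imaging.snapshot("side");cv2.imwrite("pics/s13.png",cv2.resize(a[250:400,280:430],None,fx=4,fy=4,interpolation=cv2.INTER_CUBIC))
```

```text
t=11.6 pos [ 0.5554 -0.3045  0.0262] yawy -1.9 tilt 0.59  shift cm [ 0.05 -0.02  0.52] spin 0.4 (tool-z is down: -0.4) q6 -0.55 gap 0.629 F [ 0.6  0.  -0.4]
```

The fingers now straddle the egg at crop (287,330), so I'll lower slightly and close.

Call:
play_rows([
  [0,0,0.3,0,0.25],
  [0,0,0,0,0],
  [0,0,0,0,-0.3],
  [0,0,0,0,-0.5],
  [0,0,0,0,-0.5],
  [0,0,0,0,-0.5],
], force=25)

```text
clock: 12.2
ee_pos: [0.5556, -0.3048, -0.0083]
orientation: [2.25, 2.177, -0.006]
contact_force: [0.0, -0.8, 0.2]
finger_gap: 0.402
```

Run:
```python
from h import *
plan([.5553,-.304,.12],-1.5)
```

```text
t=12.2 pos [ 0.5556 -0.3048  0.0247] yawy -1.9 tilt 0.65  shift cm [-0.01  0.01 -9.53] spin 0.4 (tool-z is down: -0.4) q6 -0.55 gap 0.402 F [ 0.  -0.8  0.2]
```

Call:
play_rows([
  [0,0,-1,0,-0.5],
  [0,0,-2,0,-0.5],
  [0,0,-3,0,-0.5],
  [0,0,-3,0,-0.5],
  [0,0,-1,0,-0.5],
  [0,0,0,0,-0.5],
])

```text
clock: 12.8
ee_pos: [0.556, -0.3038, 0.0975]
orientation: [2.249, 2.175, -0.004]
contact_force: [0.4, -0.0, -1.0]
finger_gap: 0.408
```

Run:
```python
from h import *
plan([.5553,-.304,.12],-1.5)
a=imaging.snapshot("side");cv2.imwrite("pics/s14.png",a[150:450,200:520])
a=imaging.snapshot("top");cv2.imwrite("pics/t14.png",cv2.resize(a[160:360,240:460],None,fx=3.6,fy=3,interpolation=cv2.INTER_CUBIC))
r=trace("top","basket")[0];m=r["pixels"].astype(np.uint8);ys,xs=np.where(m);print(r["confidence"],xs.min(),xs.max(),ys.min(),ys.max())
```

```text
t=12.8 pos [ 0.556  -0.3038  0.1305] yawy -1.9 tilt 0.75  shift cm [-0.01 -0.07  1.05] spin 0.4 (tool-z is down: -0.4) q6 -0.55 gap 0.408 F [ 0.4 -0.  -1. ]
0.74 223 237 232 245
```

The egg is held in the fingers. The basket has been knocked aside: its handle is now at top crop (223,321). I'll re-measure it.

```bash
cat >> h.py <<'E'
def basket(corn, handle):
    b=w(corn,.044); c=b.mean(0); d=b[0]+b[1]-b[2]-b[3]; a=np.arctan2(d[1],d[0])
    hd=w([handle],.09)[0]
    print("basket",c.round(4),"handle",hd.round(4),"yaw",np.degrees(a).round(2),np.linalg.norm(b-np.roll(b,1,0),axis=1).round(4))
    c=(c+hd)/2; u=np.array([np.cos(a),np.sin(a)]); v=np.array([-u[1],u[0]])
    for s in (1,-1):
        for t in (1,-1): print(s,t,(c[:2]+.062*s*u+.040*t*v).round(4))
E
python3 - <<'E'
from h import *
k=np.array([[93,147],[320,130],[360,498],[130,517],[223,321]])/[3.6,3]+[240,160]
basket(k[:4],k[4])
plan([.58,-.13,.13],4)
E
```

```text
basket [ 0.5053 -0.0793  0.044 ] handle [ 0.5051 -0.0786  0.09  ] yaw 4.75 [0.2482 0.1279 0.2477 0.1282]
1 1 [ 0.5637 -0.034 ]
1 -1 [ 0.5703 -0.1137]
-1 1 [ 0.4401 -0.0443]
-1 -1 [ 0.4467 -0.124 ]
t=12.9 pos [ 0.5542 -0.3028  0.1271] yawy -1.9 tilt 0.48  shift cm [17.35  2.   -0.43] spin 5.9 (tool-z is down: -5.9) q6 -0.55 gap 0.400 F [-0.7  0.2 -1. ]
```

Call:
play_rows([
  [2,0,-1,-3,-0.5],
  [4,0.2,-0.5,-3,-0.5],
  [4.5,0.2,0,0,-0.5],
  [4.5,0.2,0,0,-0.5],
  [4.5,0.2,0,0,-0.5],
  [3.5,0.1,0,0,-0.5],
  [2,0,0,0,-0.5],
  [0,0,0,0,-0.5],
  [0,0,0,0,-0.5],
])

```text
clock: 13.85
ee_pos: [0.5386, -0.0347, 0.0974]
orientation: [-2.111, -2.309, 0.016]
contact_force: [0.0, 0.1, 0.1]
finger_gap: 0.404
```

Run:
```python
from h import *
plan([.5637,-.034,.016],4.7)
```

```text
t=13.8 pos [ 0.5386 -0.0347  0.1304] yawy 5.1 tilt 0.98  shift cm [-0.19  2.7  11.39] spin -0.4 (tool-z is down: 0.4) q6 -0.25 gap 0.404 F [0.  0.1 0.1]
```

Call:
play_rows([
  [-0.2,2.6,0,0,-0.5],
  [0,0,2.5,0,-0.5],
  [0,0,2.5,0,-0.5],
  [0,0,2,0,-0.5],
  [0,0,0,0,-0.5],
])

```text
clock: 14.35
ee_pos: [0.5639, -0.038, 0.0238]
orientation: [-2.112, -2.307, 0.018]
contact_force: [-0.5, 0.5, -0.8]
finger_gap: 0.404
```

Run:
```python
from h import *
plan([.5637,-.034,.016],4.7)
a=imaging.snapshot("side");cv2.imwrite("pics/s15.png",cv2.resize(a[180:330,230:400],None,fx=4,fy=4,interpolation=cv2.INTER_CUBIC))
```

```text
t=14.3 pos [ 0.5639 -0.038   0.0568] yawy 5.1 tilt 1.04  shift cm [0.39 0.09 4.08] spin -0.4 (tool-z is down: 0.4) q6 -0.25 gap 0.404 F [-0.5  0.5 -0.8]
```

Call:
play_rows([
  [0.2,0.1,1.5,0,-0.5],
  [0,0,1.2,0,-0.5],
  [0,0,0.7,0,-0.5],
  [0,0,0.3,0,-0.5],
  [0,0,0,0,-0.5],
])

```text
clock: 14.9
ee_pos: [0.568, -0.0376, -0.0113]
orientation: [-2.118, -2.31, 0.012]
contact_force: [-0.8, 0.5, -0.8]
finger_gap: 0.402
```

Run:
```python
from h import *
plan([.5637,-.035,.016],4.7)
```

```text
t=14.9 pos [ 0.568  -0.0376  0.0217] yawy 5.0 tilt 0.60  shift cm [ 0.3  -0.4   0.58] spin -0.3 (tool-z is down: 0.3) q6 -0.24 gap 0.402 F [-0.8  0.5 -0.8]
```

Call:
play_rows([
  [0,0,0.3,0,-0.5],
  [0,0,0.2,0,-0.5],
  [0,0,0,0,-0.1],
  [0,0,0,0,0.0],
  [0,0,0,0,0.1],
  [0,0,0,0,0.2],
  [0,0,0,0,0.2],
])

```text
clock: 15.6
ee_pos: [0.5701, -0.0377, -0.0143]
orientation: [-2.12, -2.314, 0.008]
contact_force: [-0.3, -0.1, 0.3]
finger_gap: 0.6
```

Run:
```python
from h import *
plan([.5637,-.035,.13],4.7)
a=imaging.snapshot("side");cv2.imwrite("pics/s16.png",cv2.resize(a[180:330,230:400],None,fx=4,fy=4,interpolation=cv2.INTER_CUBIC))
```

```text
t=15.6 pos [ 0.5701 -0.0377  0.0187] yawy 5.0 tilt 0.35  shift cm [  0.32  -0.68 -11.13] spin -0.3 (tool-z is down: 0.3) q6 -0.24 gap 0.600 F [-0.3 -0.1  0.3]
```

Call:
play_rows([
  [0,-0.2,-1,0,0.2],
  [0,-0.2,-2,0,0.2],
  [0,0,-3,0,0.2],
  [0,0,-4,0,0.2],
  [0,0,-2,0,0.2],
])

```text
clock: 16.15
ee_pos: [0.5626, -0.0375, 0.1073]
orientation: [-2.114, -2.307, 0.016]
contact_force: [0.8, -1.5, 1.1]
finger_gap: 0.599
```

Run:
```python
from h import *
plan([.5536,-.365,.12],-1.5)
a=imaging.snapshot("side");cv2.imwrite("pics/s17.png",cv2.resize(a[180:330,230:400],None,fx=4,fy=4,interpolation=cv2.INTER_CUBIC))
```

```text
t=16.1 pos [ 0.5626 -0.0375  0.1403] yawy 5.0 tilt 0.91  shift cm [-32.55  -3.72   2.03] spin -6.5 (tool-z is down: 6.5) q6 -0.25 gap 0.599 F [ 0.8 -1.5  1.1]
```

The first egg lies in the basket's far half, at crop (380,285). Next is the egg at top pixel (444,243).

Call:
play_rows([
  [-3,-0.5,0,3,0.25],
  [-4.7,-0.5,0,3,0.25],
  [-4.7,-0.4,0,0.5,0.25],
  [-4.7,-0.2,0,0,0.25],
  [-4.7,-0.2,0,0,0.25],
  [-4.7,-0.2,0,0,0.25],
  [-4,-0.2,0,0,0.25],
  [-2,0,0,0,0.25],
  [0,0,0,0,0.25],
])

```text
clock: 17.1
ee_pos: [0.5389, -0.3733, 0.1158]
orientation: [-2.249, -2.19, 0.007]
contact_force: [-0.2, 0.3, -0.1]
finger_gap: 0.623
```

Run:
```python
from h import *
plan([.5536,-.365,.023],-1.5)
```

```text
t=17.1 pos [ 0.5389 -0.3733  0.1488] yawy -1.5 tilt 0.29  shift cm [ 0.89  1.51 12.57] spin 0.0 (tool-z is down: -0.0) q6 -0.66 gap 0.623 F [-0.2  0.3 -0.1]
```

Call:
play_rows([
  [0.9,1.4,1.5,0,0.25],
  [0,0,2.5,0,0.25],
  [0,0,2.0,0,0.25],
  [0,0,1,0,0.25],
  [0,0,0,0,0.25],
])

```text
clock: 17.6
ee_pos: [0.5563, -0.355, 0.0407]
orientation: [-2.24, -2.193, 0.002]
contact_force: [0.5, 0.2, 0.4]
finger_gap: 0.628
```

Run:
```python
from h import *
plan([.5536,-.365,.023],-1.5)
```

```text
t=17.6 pos [ 0.5563 -0.355   0.0737] yawy -1.2 tilt 0.38  shift cm [-1.02 -0.22  5.07] spin -0.3 (tool-z is down: 0.3) q6 -0.63 gap 0.628 F [0.5 0.2 0.4]
```

Call:
play_rows([
  [-0.9,-0.2,0.5,0,0.25],
  [0,0,0,0,0.25],
  [0,0,0,0,0.25],
])

```text
clock: 17.9
ee_pos: [0.5556, -0.3629, 0.0365]
orientation: [-2.238, -2.197, 0.002]
contact_force: [-0.9, -1.1, -0.5]
finger_gap: 0.624
```

Run:
```python
from h import *
plan([.5536,-.365,.023],-1.5)
```

```text
t=17.9 pos [ 0.5556 -0.3629  0.0695] yawy -1.1 tilt 0.31  shift cm [-0.23 -0.17  4.65] spin -0.4 (tool-z is down: 0.4) q6 -0.64 gap 0.624 F [-0.9 -1.1 -0.5]
```

Call:
play_rows([
  [-0.2,-0.1,1.5,0,0.25],
  [0,0,1.5,0,0.25],
  [0,0,1.2,0,0.25],
  [0,0,0,0,0.25],
  [0,0,0,0,0.25],
])

```text
clock: 18.4
ee_pos: [0.5544, -0.366, -0.0082]
orientation: [-2.241, -2.197, 0.001]
contact_force: [-0.6, -0.5, 0.2]
finger_gap: 0.623
```

Run:
```python
from h import *
plan([.5536,-.365,.023],-1.5)
a=imaging.snapshot("side");cv2.imwrite("pics/s18.png",cv2.resize(a[270:420,280:430],None,fx=4,fy=4,interpolation=cv2.INTER_CUBIC))
```

```text
t=18.4 pos [ 0.5544 -0.366   0.0248] yawy -1.1 tilt 0.21  shift cm [ 0.1  -0.08  0.18] spin -0.4 (tool-z is down: 0.4) q6 -0.64 gap 0.623 F [-0.6 -0.5  0.2]
```

The fingers straddle the second egg. I'll close and lift.

Call:
play_rows([
  [0,-0.1,0.1,0,0],
  [0,0,0,0,-0.3],
  [0,0,0,0,-0.5],
  [0,0,0,0,-0.5],
  [0,0,0,0,-0.5],
  [0,0,-1,0,-0.5],
  [0,0,-2,0,-0.5],
  [0,0,-4,0,-0.5],
  [0,0,-4,0,-0.5],
  [0,0,-1,0,-0.5],
])

```text
clock: 19.45
ee_pos: [0.5529, -0.3653, 0.1156]
orientation: [-2.238, -2.195, 0.002]
contact_force: [0.1, 0.1, 0.4]
finger_gap: 0.403
```

Run:
```python
from h import *
plan([.5703,-.1137,.14],4.7)
a=imaging.snapshot("side");cv2.imwrite("pics/s19.png",a[150:450,200:520])
```

```text
t=19.4 pos [ 0.5529 -0.3653  0.1486] yawy -1.1 tilt 0.38  shift cm [25.19  1.25  0.95] spin 5.8 (tool-z is down: -5.8) q6 -0.65 gap 0.403 F [0.1 0.1 0.4]
```

Call:
play_rows([
  [2,0.2,0,-3,-0.5],
  [4,0.5,0,-3,-0.5],
  [4.5,0.5,0,0,-0.5],
  [4.5,0.5,0,0,-0.5],
  [4.5,0.5,0,0,-0.5],
  [3.5,0.2,0,0,-0.5],
  [2,0,0,0,-0.5],
  [0,0,0,0,-0.5],
  [0,0,0,0,-0.5],
])

```text
clock: 20.4
ee_pos: [0.5482, -0.0953, 0.1012]
orientation: [-2.084, -2.312, 0.011]
contact_force: [-0.1, 1.1, -0.9]
finger_gap: 0.401
```

Run:
```python
from h import *
plan([.568,-.1137,.016],4.7)
```

```text
t=20.4 pos [ 0.5482 -0.0953  0.1342] yawy 6.0 tilt 1.70  shift cm [-2.23  2.07 11.74] spin -1.3 (tool-z is down: 1.3) q6 -0.38 gap 0.401 F [-0.1  1.1 -0.9]
```

Call:
play_rows([
  [-2,1.8,0,1.3,-0.5],
  [0,0,2.5,0,-0.5],
  [0,0,2.5,0,-0.5],
  [0,0,1.5,0,-0.5],
  [0,0,0,0,-0.5],
  [0,0,0,0,-0.5],
])

```text
clock: 21.0
ee_pos: [0.5651, -0.1164, 0.03]
orientation: [-2.11, -2.283, 0.015]
contact_force: [-0.5, -0.3, 0.0]
finger_gap: 0.403
```

Run:
```python
from h import *
plan([.568,-.1125,.016],4.7)
a=imaging.snapshot("side");cv2.imwrite("pics/s20.png",cv2.resize(a[180:330,230:400],None,fx=4,fy=4,interpolation=cv2.INTER_CUBIC))
```

```text
t=21.0 pos [ 0.5651 -0.1164  0.063 ] yawy 4.5 tilt 1.93  shift cm [0.28 0.45 4.69] spin 0.2 (tool-z is down: -0.2) q6 -0.38 gap 0.403 F [-0.5 -0.3  0. ]
```

Call:
play_rows([
  [0.3,0.1,1.5,0,-0.5],
  [0,0,1.5,0,-0.5],
  [0,0,1,0,-0.5],
  [0,0,0.3,0,-0.5],
  [0,0,0,0,-0.5],
])

```text
clock: 21.55
ee_pos: [0.5664, -0.1131, -0.014]
orientation: [-2.113, -2.288, 0.013]
contact_force: [0.0, -2.4, 0.1]
finger_gap: 0.405
```

Run:
```python
from h import *
plan([.568,-.1125,.016],4.7)
```

```text
t=21.6 pos [ 0.5664 -0.1131  0.019 ] yawy 4.6 tilt 1.65  shift cm [0.04 0.17 0.3 ] spin 0.1 (tool-z is down: -0.1) q6 -0.38 gap 0.405 F [ 0.  -2.4  0.1]
```

Call:
play_rows([
  [0.2,0,0.1,0,-0.5],
  [0,0,0,0,-0.5],
  [0,0,0,0,-0.1],
  [0,0,0,0,0.0],
  [0,0,0,0,0.1],
  [0,0,0,0,0.2],
  [0,0,0,0,0.2],
])

```text
clock: 22.25
ee_pos: [0.568, -0.1118, -0.0131]
orientation: [-2.115, -2.291, 0.011]
contact_force: [0.4, -1.3, -0.5]
finger_gap: 0.598
```

Call:
play_rows([
  [0,0,-1,0,0.2],
  [0,0,-2,0,0.2],
  [0,0,-3,0,0.2],
  [0,0,-4,0,0.2],
  [0,0,-2,0,0.2],
])

```text
clock: 22.75
ee_pos: [0.5673, -0.1112, 0.1085]
orientation: [-2.109, -2.282, 0.015]
contact_force: [0.5, 0.1, 0.2]
finger_gap: 0.602
```

Run:
```python
from h import *
plan([.493,-.3025,.12],-1.5)
a=imaging.snapshot("side");cv2.imwrite("pics/s21.png",cv2.resize(a[180:330,230:400],None,fx=4,fy=4,interpolation=cv2.INTER_CUBIC))
```

```text
t=22.8 pos [ 0.5673 -0.1112  0.1415] yawy 4.5 tilt 2.03  shift cm [-18.52  -8.85   2.08] spin -6.0 (tool-z is down: 6.0) q6 -0.37 gap 0.602 F [0.5 0.1 0.2]
```

Two eggs are in the far half. Next is egg C, at top pixel (413,273).

Call:
play_rows([
  [-2,-1,0,2,0.25],
  [-3.5,-1.8,0,2,0.25],
  [-4,-2,0,2,0.25],
  [-4,-2,0,0,0.25],
  [-3.5,-1.6,0,0,0.25],
  [-1.5,-0.5,0,0,0.25],
  [0,0,0,0,0.25],
  [0,0,0,0,0.25],
])

```text
clock: 23.6
ee_pos: [0.4807, -0.3003, 0.1163]
orientation: [-2.234, -2.173, 0.003]
contact_force: [-0.4, -0.3, 0.2]
finger_gap: 0.623
```

Run:
```python
from h import *
plan([.493,-.3025,.023],-1.5)
```

```text
t=23.6 pos [ 0.4807 -0.3003  0.1493] yawy -1.6 tilt 1.42  shift cm [-0.39  1.47 12.6 ] spin 0.1 (tool-z is down: -0.1) q6 -0.63 gap 0.623 F [-0.4 -0.3  0.2]
```

Call:
play_rows([
  [-0.4,1.2,1.5,0,0.25],
  [0,0,2.5,0,0.25],
  [0,0,2.0,0,0.25],
  [0,0,1,0,0.25],
  [0,0,0,0,0.25],
  [0,0,0,0,0.25],
])

```text
clock: 24.2
ee_pos: [0.4972, -0.296, 0.0455]
orientation: [-2.225, -2.185, -0.002]
contact_force: [0.1, -0.3, 0.5]
finger_gap: 0.622
```

Run:
```python
from h import *
plan([.493,-.3025,.023],-1.5)
```

```text
t=24.2 pos [ 0.4972 -0.296   0.0785] yawy -1.0 tilt 1.35  shift cm [-0.76 -0.32  5.54] spin -0.5 (tool-z is down: 0.5) q6 -0.62 gap 0.622 F [ 0.1 -0.3  0.5]
```

Call:
play_rows([
  [-0.7,-0.3,0.5,0,0.25],
  [0,0,0,0,0.25],
  [-0.1,0,1.5,0,0.25],
  [0,0,1.0,0,0.25],
  [0,0,0,0,0.25],
  [0,0,0,0,0.25],
])

```text
clock: 24.8
ee_pos: [0.4951, -0.3051, 0.0158]
orientation: [-2.228, -2.188, -0.003]
contact_force: [-0.1, -0.4, 0.2]
finger_gap: 0.624
```

Run:
```python
from h import *
plan([.493,-.3025,.023],-1.5)
a=imaging.snapshot("side");cv2.imwrite("pics/s22.png",cv2.resize(a[270:420,250:400],None,fx=4,fy=4,interpolation=cv2.INTER_CUBIC))
```

```text
t=24.8 pos [ 0.4951 -0.3051  0.0488] yawy -1.0 tilt 1.08  shift cm [ 0.22 -0.18  2.59] spin -0.5 (tool-z is down: 0.5) q6 -0.63 gap 0.624 F [-0.1 -0.4  0.2]
```

Call:
play_rows([
  [0.2,-0.2,1.0,0,0.25],
  [0,0,1.0,0,0.25],
  [0,0,0.5,0,0.25],
  [0,0,0,0,0.25],
  [0,0,0,0,0.25],
])

```text
clock: 25.35
ee_pos: [0.4924, -0.3022, -0.0115]
orientation: [-2.228, -2.188, -0.003]
contact_force: [0.0, 0.6, 0.5]
finger_gap: 0.62
```

Run:
```python
from h import *
plan([.493,-.3025,.023],-1.5)
```

```text
t=25.4 pos [ 0.4924 -0.3022  0.0215] yawy -1.0 tilt 1.11  shift cm [-0.02  0.06 -0.15] spin -0.5 (tool-z is down: 0.5) q6 -0.63 gap 0.620 F [0.  0.6 0.5]
```

Call:
play_rows([
  [0,0,0,0,0],
  [0,0,0,0,-0.3],
  [0,0,0,0,-0.5],
  [0,0,0,0,-0.5],
  [0,0,0,0,-0.5],
  [0,0,-1,0,-0.5],
  [0,0,-2,0,-0.5],
  [0,0,-4,0,-0.5],
  [0,0,-4,0,-0.5],
  [0,0,-1,0,-0.5],
])

```text
clock: 26.35
ee_pos: [0.4929, -0.3033, 0.113]
orientation: [-2.225, -2.185, -0.002]
contact_force: [1.0, -0.5, 0.3]
finger_gap: 0.404
```

Run:
```python
from h import *
a=imaging.snapshot("side");cv2.imwrite("pics/s23.png",a[150:450,200:520])
a=imaging.snapshot("top");cv2.imwrite("pics/t23.png",cv2.resize(a[160:360,240:460],None,fx=3.6,fy=3,interpolation=cv2.INTER_CUBIC))
plan([.4401,-.0443,.14],4.7)
```

```text
t=26.4 pos [ 0.4918 -0.3025  0.1432] yawy -1.0 tilt 1.48  shift cm [25.71 -5.63  0.9 ] spin 5.7 (tool-z is down: -5.7) q6 -0.63 gap 0.402 F [ 0.5 -0.1 -0.4]
```

Call:
play_rows([
  [2,-0.2,0,-3,-0.5],
  [4,-0.5,0,-3,-0.5],
  [4.5,-0.5,0,0,-0.5],
  [4.5,-0.4,0,0,-0.5],
  [4.5,-0.3,0,0,-0.5],
  [3,-0.2,0,0,-0.5],
  [1.5,0,0,0,-0.5],
  [0,0,0,0,-0.5],
  [0,0,0,0,-0.5],
])

```text
clock: 27.35
ee_pos: [0.4363, -0.0461, 0.0964]
orientation: [-2.064, -2.292, 0.011]
contact_force: [0.6, -0.1, -0.5]
finger_gap: 0.403
```

Run:
```python
from h import *
plan([.440,-.0455,.016],4.7)
```

```text
t=27.4 pos [ 0.4363 -0.0461  0.1294] yawy 6.0 tilt 3.33  shift cm [-0.41  0.87 11.31] spin -1.3 (tool-z is down: 1.3) q6 -0.35 gap 0.403 F [ 0.6 -0.1 -0.5]
```

Call:
play_rows([
  [-0.3,0.5,1.5,1.3,-0.5],
  [0,0,2.5,0,-0.5],
  [0,0,2,0,-0.5],
  [0,0,0.5,0,-0.5],
  [0,0,0,0,-0.5],
  [0,0,0,0,-0.5],
])

```text
clock: 27.95
ee_pos: [0.4366, -0.0492, 0.0262]
orientation: [-2.09, -2.262, 0.016]
contact_force: [0.1, -0.2, -0.2]
finger_gap: 0.399
```

Run:
```python
from h import *
plan([.440,-.0455,.016],4.7); print(st()[1][:,2].round(3))
a=imaging.snapshot("side");cv2.imwrite("pics/s24.png",cv2.resize(a[180:330,230:400],None,fx=4,fy=4,interpolation=cv2.INTER_CUBIC))
```

```text
t=27.9 pos [ 0.4366 -0.0492  0.0592] yawy 4.6 tilt 3.61  shift cm [0.18 0.58 4.31] spin 0.1 (tool-z is down: -0.1) q6 -0.34 gap 0.399 F [ 0.1 -0.2 -0.2]
[-0.053  0.034 -0.998]
```

Call:
play_rows([
  [0.2,0.3,1.5,0,-0.5],
  [0,0.1,1.3,0,-0.5],
  [0,0,1,0,-0.5],
  [0,0,0.3,0,-0.5],
  [0,0,0,0,-0.5],
  [0,0,0,0,-0.5],
])

```text
clock: 28.6
ee_pos: [0.4403, -0.0471, -0.0103]
orientation: [-2.091, -2.265, 0.017]
contact_force: [-1.5, 0.4, 0.1]
finger_gap: 0.399
```

Run:
```python
from h import *
plan([.440,-.0455,.016],4.7); print(st()[1][:,2].round(3))
```

```text
t=28.6 pos [ 0.4403 -0.0471  0.0227] yawy 4.6 tilt 3.43  shift cm [0.14 0.01 0.68] spin 0.1 (tool-z is down: -0.1) q6 -0.33 gap 0.399 F [-1.5  0.4  0.1]
[-0.05   0.032 -0.998]
```

Call:
play_rows([
  [0,0,0.5,0,-0.5],
  [0,0,0,0,-0.5],
  [0,0,0,0,-0.1],
  [0,0,0,0,0.0],
  [0,0,0,0,0.1],
  [0,0,0,0,0.2],
  [0,0,0,0,0.2],
])

```text
clock: 29.3
ee_pos: [0.4416, -0.0484, -0.0106]
orientation: [-2.093, -2.267, 0.018]
contact_force: [-2.8, 0.3, 0.9]
finger_gap: 0.603
```

Call:
play_rows([
  [0,0,-1,0,0.2],
  [0,0,-2,0,0.2],
  [0,0,-3,0,0.2],
  [0,0,-4,0,0.2],
  [0,0,-2,0,0.2],
])

```text
clock: 29.8
ee_pos: [0.4482, -0.0515, 0.1133]
orientation: [-2.093, -2.268, 0.015]
contact_force: [0.8, -0.4, 0.1]
finger_gap: 0.602
```

Run:
```python
from h import *
plan([.4298,-.3632,.13],-1.5)
a=imaging.snapshot("side");cv2.imwrite("pics/s25.png",cv2.resize(a[180:330,230:400],None,fx=4,fy=4,interpolation=cv2.INTER_CUBIC))
```

```text
t=29.8 pos [ 0.4482 -0.0515  0.1463] yawy 4.6 tilt 3.22  shift cm [-30.96  -4.28   0.76] spin -6.1 (tool-z is down: 6.1) q6 -0.33 gap 0.602 F [ 0.8 -0.4  0.1]
```

Three eggs are in the basket, though the basket slid about 8 mm as the gripper lifted out, so I'll re-measure it before placing the fourth. Next is egg D, at top pixel (444,304).

Call:
play_rows([
  [-2,-0.5,0,3,0.25],
  [-4.5,-1,0,3,0.25],
  [-4.7,-0.5,0,0,0.25],
  [-4.7,-0.3,0,0,0.25],
  [-4.7,-0.3,0,0,0.25],
  [-4.5,-0.2,0,0,0.25],
  [-3.5,0,0,0,0.25],
  [-1.5,0,0,0,0.25],
  [0,0,0,0,0.25],
  [0,0,0,0,0.25],
])

```text
clock: 30.85
ee_pos: [0.4255, -0.3661, 0.1173]
orientation: [-2.229, -2.175, -0.002]
contact_force: [0.0, 0.3, -0.7]
finger_gap: 0.626
```

Run:
```python
from h import *
plan([.4298,-.3632,.023],-1.5)
a=imaging.snapshot("top");cv2.imwrite("pics/t26.png",cv2.resize(a[160:360,240:460],None,fx=3.6,fy=3,interpolation=cv2.INTER_CUBIC))
```

```text
t=30.9 pos [ 0.4255 -0.3661  0.1503] yawy -1.4 tilt 1.58  shift cm [ 0.04  0.66 12.72] spin -0.1 (tool-z is down: 0.1) q6 -0.78 gap 0.626 F [ 0.   0.3 -0.7]
```

Run:
```python
from h import *
k=np.array([[95,131],[321,117],[347,489],[118,502],[219,306]])/[3.6,3]+[240,160]
basket(k[:4],k[4])
print(w(np.array([[732,434]])/[3.6,3]+[240,160],.045))
```

```text
basket [ 0.5142 -0.0763  0.044 ] handle [ 0.5148 -0.0765  0.09  ] yaw 2.94 [0.2486 0.1273 0.2499 0.1273]
1 1 [ 0.5744 -0.0333]
1 -1 [ 0.5785 -0.1132]
-1 1 [ 0.4505 -0.0396]
-1 -1 [ 0.4546 -0.1195]
[[ 0.42867337 -0.36136196  0.045     ]]
```

Call:
play_rows([
  [0,0.6,1.5,0,0.25],
  [0,0,2.5,0,0.25],
  [0,0,2.0,0,0.25],
  [0,0,1,0,0.25],
  [0,0,0,0,0.25],
  [0,0,0,0,0.25],
])

```text
clock: 31.5
ee_pos: [0.4334, -0.3565, 0.0424]
orientation: [-2.218, -2.186, -0.004]
contact_force: [-0.4, 0.7, 1.0]
finger_gap: 0.626
```

Run:
```python
from h import *
plan([.4298,-.3632,.023],-1.5)
```

```text
t=31.5 pos [ 0.4334 -0.3565  0.0754] yawy -0.8 tilt 1.60  shift cm [-0.78 -0.26  5.23] spin -0.7 (tool-z is down: 0.7) q6 -0.77 gap 0.626 F [-0.4  0.7  1. ]
```

Call:
play_rows([
  [-0.7,-0.3,0.5,0,0.25],
  [0,0,0,0,0.25],
  [0,0,1.5,0,0.25],
  [0,0,1.0,0,0.25],
  [0,0,0,0,0.25],
  [0,0,0,0,0.25],
])

```text
clock: 32.1
ee_pos: [0.431, -0.3649, 0.0123]
orientation: [-2.221, -2.189, -0.004]
contact_force: [-0.1, -0.8, -1.2]
finger_gap: 0.625
```

Run:
```python
from h import *
plan([.4298,-.3632,.023],-1.5)
```

```text
t=32.1 pos [ 0.431  -0.3649  0.0453] yawy -0.8 tilt 1.32  shift cm [ 0.13 -0.09  2.24] spin -0.7 (tool-z is down: 0.7) q6 -0.79 gap 0.625 F [-0.1 -0.8 -1.2]
```

Call:
play_rows([
  [0.1,-0.1,1.0,0,0.25],
  [0,0,0.8,0,0.25],
  [0,0,0.3,0,0.25],
  [0,0,0,0,0.25],
  [0,0,0,0,0.25],
])

```text
clock: 32.6
ee_pos: [0.4295, -0.3632, -0.0107]
orientation: [-2.221, -2.189, -0.004]
contact_force: [0.2, -0.4, 0.2]
finger_gap: 0.626
```

Run:
```python
from h import *
plan([.4298,-.3632,.023],-1.5)
```

```text
t=32.6 pos [ 0.4295 -0.3632  0.0223] yawy -0.8 tilt 1.35  shift cm [ 0.    0.03 -0.07] spin -0.7 (tool-z is down: 0.7) q6 -0.79 gap 0.626 F [ 0.2 -0.4  0.2]
```

Call:
play_rows([
  [0,0,0,0,0],
  [0,0,0,0,-0.3],
  [0,0,0,0,-0.5],
  [0,0,0,0,-0.5],
  [0,0,0,0,-0.5],
])

```text
clock: 33.1
ee_pos: [0.429, -0.3635, -0.0099]
orientation: [-2.22, -2.189, -0.002]
contact_force: [-1.0, -0.1, 0.7]
finger_gap: 0.401
```

Call:
play_rows([
  [0,0,-1,0,-0.5],
  [0,0,-2,0,-0.5],
  [0,0,-4,0,-0.5],
  [0,0,-4,0,-0.5],
  [0,0,-1.5,0,-0.5],
  [0,0,0,0,-0.5],
])

```text
clock: 33.7
ee_pos: [0.4318, -0.3656, 0.1211]
orientation: [-2.222, -2.19, -0.005]
contact_force: [-0.4, -0.0, -0.9]
finger_gap: 0.401
```

Run:
```python
from h import *
plan([.4546,-.118,.14],2.9)
a=imaging.snapshot("side");cv2.imwrite("pics/s27.png",a[150:450,200:520])
```

```text
t=33.7 pos [ 0.4318 -0.3656  0.1541] yawy -0.8 tilt 1.28  shift cm [24.76  1.94  1.82] spin 3.7 (tool-z is down: -3.7) q6 -0.79 gap 0.401 F [-0.4 -0.  -0.9]
```

Call:
play_rows([
  [2,0.2,0,-2,-0.5],
  [4,0.4,0,-2,-0.5],
  [4.5,0.5,0,0,-0.5],
  [4.5,0.5,0,0,-0.5],
  [4.2,0.4,0,0,-0.5],
  [3,0.2,0,0,-0.5],
  [1.5,0,0,0,-0.5],
  [0,0,0,0,-0.5],
  [0,0,0,0,-0.5],
])

```text
clock: 34.65
ee_pos: [0.4299, -0.1066, 0.1042]
orientation: [-2.106, -2.253, 0.002]
contact_force: [0.3, -0.0, 0.0]
finger_gap: 0.405
```

Run:
```python
from h import *
plan([.4546,-.118,.016],2.9);print(st()[1][:,2].round(3))
```

```text
t=34.6 pos [ 0.4299 -0.1066  0.1372] yawy 3.9 tilt 3.30  shift cm [-1.8   2.88 11.95] spin -1.0 (tool-z is down: 1.0) q6 -0.45 gap 0.405 F [ 0.3 -0.   0. ]
[-0.043  0.038 -0.998]
```

Call:
play_rows([
  [-1.5,2.4,0,1,-0.5],
  [0,0,2.5,0,-0.5],
  [0,0,2.5,0,-0.5],
  [0,0,1.5,0,-0.5],
  [0,0,0,0,-0.5],
  [0,0,0,0,-0.5],
])

```text
clock: 35.25
ee_pos: [0.4499, -0.1205, 0.031]
orientation: [-2.126, -2.225, 0.007]
contact_force: [0.0, -0.1, 0.0]
finger_gap: 0.401
```

Run:
```python
from h import *
plan([.4546,-.118,.016],2.9);print(st()[1][:,2].round(3))
```

```text
t=35.2 pos [ 0.4499 -0.1205  0.064 ] yawy 2.7 tilt 3.66  shift cm [0.02 0.71 4.78] spin 0.2 (tool-z is down: -0.2) q6 -0.44 gap 0.401 F [ 0.  -0.1  0. ]
[-0.049  0.041 -0.998]
```

Call:
play_rows([
  [0.1,0.4,1.5,0,-0.5],
  [0,0.1,1.3,0,-0.5],
  [0,0,1,0,-0.5],
  [0,0,0.6,0,-0.5],
  [0,0,0,0,-0.5],
  [0,0,0,0,-0.5],
])

```text
clock: 35.85
ee_pos: [0.455, -0.1198, -0.0121]
orientation: [-2.132, -2.227, 0.005]
contact_force: [-0.6, 0.0, 0.3]
finger_gap: 0.403
```

Run:
```python
from h import *
plan([.4546,-.118,.016],2.9)
a=imaging.snapshot("side");cv2.imwrite("pics/s28.png",cv2.resize(a[180:330,230:400],None,fx=4,fy=4,interpolation=cv2.INTER_CUBIC))
```

```text
t=35.9 pos [ 0.455  -0.1198  0.0209] yawy 2.6 tilt 3.38  shift cm [ 0.16 -0.01  0.49] spin 0.3 (tool-z is down: -0.3) q6 -0.44 gap 0.403 F [-0.6  0.   0.3]
```

Call:
play_rows([
  [0,-0.1,0.3,0,-0.5],
  [0,0,0,0,-0.5],
  [0,0,0,0,-0.1],
  [0,0,0,0,0.0],
  [0,0,0,0,0.05],
  [0,0,0,0,0.05],
  [0,-0.1,-0.5,0,0.05],
  [0,-0.2,-1,0,0.05],
  [0,-0.2,-2,0,0.05],
])

```text
clock: 36.8
ee_pos: [0.4491, -0.1208, 0.0209]
orientation: [-2.129, -2.226, 0.006]
contact_force: [-0.4, -0.7, -0.8]
finger_gap: 0.525
```

Call:
play_rows([
  [0,-0.2,-3,0,0.05],
  [0,-0.2,-4,0,0.05],
  [0,0,-4,0,0.05],
  [0,0,-2,0,0.05],
])

```text
clock: 37.2
ee_pos: [0.4494, -0.1259, 0.1576]
orientation: [-2.129, -2.225, 0.007]
contact_force: [0.3, -0.0, -0.1]
finger_gap: 0.524
```

Run:
```python
from h import *
plan([.59,.24,.3],-3)
a=imaging.snapshot("side");cv2.imwrite("pics/s29.png",cv2.resize(a[180:330,230:400],None,fx=4,fy=4,interpolation=cv2.INTER_CUBIC))
```

```text
t=37.2 pos [ 0.4494 -0.1259  0.1906] yawy 2.6 tilt 3.57  shift cm [ 36.37  15.17 -10.14] spin -5.6 (tool-z is down: 5.6) q6 -0.45 gap 0.524 F [ 0.3 -0.  -0.1]
```

All four eggs are in the basket, at side crop (432,273), (352,370), (140,320) and (190,392). Next is the lid's bar.

Call:
play_rows([
  [1,0,-3,2,0.1],
  [3,1.2,-2,2,0.1],
  [4,1.8,-1,1.6,0.1],
  [4.3,1.8,0,0,0.1],
  [4.3,1.8,0,0,0.1],
  [4.3,1.8,0,0,0.1],
  [4.3,1.8,0,0,0.1],
  [4,1.8,0,0,0.1],
  [3,1.2,0,0,0.1],
  [0,0,0,0,0.1],
])

```text
clock: 38.25
ee_pos: [0.6051, 0.1971, 0.235]
orientation: [-2.254, -2.117, -0.001]
contact_force: [0.0, -0.5, 0.1]
finger_gap: 0.551
```

Run:
```python
from h import *
plan([.599,.244,.2],-3);print(st()[1][:,2].round(3))
```

```text
t=38.2 pos [0.6051 0.1971 0.268 ] yawy -3.6 tilt 2.80  shift cm [ 4.41 -0.66  6.98] spin 0.6 (tool-z is down: -0.6) q6 0.27 gap 0.551 F [ 0.  -0.5  0.1]
[-0.033  0.036 -0.999]
```

Call:
play_rows([
  [-3,-0.7,-2,0,0.1],
  [-4.5,-1.5,-1,0,0.1],
  [-4.5,-1.5,0,0,0.1],
  [-4.5,-1,0,0,0.1],
  [-4.5,-1,0,0,0.1],
  [-4.5,-0.5,0,0,0.1],
  [-4.5,0,0,0,0.1],
  [-4.5,0,0,0,0.1],
  [-4.5,0,0,0,0.1],
  [-4.5,0,0,0,0.1],
])

```text
clock: 39.25
ee_pos: [0.5069, -0.2482, 0.2541]
orientation: [-2.247, -2.127, 0.007]
contact_force: [0.5, 0.3, -0.3]
finger_gap: 0.554
```

Call:
play_rows([
  [-4.5,0,0,0,0.1],
  [-4.5,0,0,0,0.1],
  [-4.5,0,0,0,0.1],
  [-3.5,0,0,0,0.1],
  [-1,0,0,0,0.1],
  [0,0,0,0,0.1],
])

```text
clock: 39.85
ee_pos: [0.486, -0.4416, 0.248]
orientation: [-2.258, -2.111, 0.01]
contact_force: [-0.6, 0.4, -0.7]
finger_gap: 0.548
```

```bash
cat >> h.py <<'E'
def tl():
    o,M=st(); a=np.arctan2(o["ee_pos"][1],o["ee_pos"][0]); z=M[:,2]
    print("t %.1f true %s az %.1f r %.3f tilt radial %.2f tang %.2f yawy %.1f"%(o["clock"],(o["ee_pos"]+[0,0,.033]).round(3),np.degrees(a),np.hypot(*o["ee_pos"][:2]),np.degrees(z[0]*np.cos(a)+z[1]*np.sin(a)),np.degrees(-z[0]*np.sin(a)+z[1]*np.cos(a)),np.degrees(np.arctan2(M[1,1],M[0,1]))))
E
python3 -c "
from h import *
tl()"
```

```text
t 39.9 true [ 0.486 -0.442  0.281] az -42.3 r 0.657 tilt radial -2.88 tang -0.12 yawy -3.8
```

Call:
play_rows([
  [0,0,5,0,0.1],
  [0,0,5,0,0.1],
  [0,0,4,0,0.1],
  [0,0,0,0,0.1],
])

```text
clock: 40.25
ee_pos: [0.4812, -0.4342, 0.1094]
orientation: [-2.261, -2.117, 0.008]
contact_force: [-1.5, 1.9, -0.9]
finger_gap: 0.552
```

```bash
python3 -c "
from h import *
tl()"
```

```text
t 40.2 true [ 0.481 -0.434  0.142] az -42.1 r 0.648 tilt radial -2.55 tang -0.07 yawy -3.7
```

Call:
play_rows([
  [0,0,-1.5,0,0.1],
  [0,0,-1.5,0,0.1],
  [0,0,-1.5,0,0.1],
  [0,0,-1.5,0,0.1],
  [0,0,-1.5,0,0.1],
  [0,0,-1.5,0,0.1],
  [0,0,-1.5,0,0.1],
  [0,0,-1.5,0,0.1],
])

```text
clock: 41.05
ee_pos: [0.4892, -0.4386, 0.2543]
orientation: [-2.272, -2.133, 0.007]
contact_force: [0.3, 0.1, -0.4]
finger_gap: 0.553
```

```bash
python3 -c "
from h import *
tl()"
```

```text
t 41.0 true [ 0.489 -0.439  0.287] az -41.9 r 0.657 tilt radial -1.46 tang -0.13 yawy -3.6
```

Call:
play_rows([
  [0,0,5,0,0.1],
  [0,0,5,0,0.1],
  [0,0,4,0,0.1],
  [0,0,0,0,0.1],
  [0,0,-1.5,0,0.1],
  [0,0,-1.5,0,0.1],
  [0,0,-1.5,0,0.1],
  [0,0,-1.5,0,0.1],
  [0,0,-1.5,0,0.1],
  [0,0,-1.5,0,0.1],
])

```text
clock: 42.05
ee_pos: [0.4943, -0.4446, 0.2312]
orientation: [2.288, 2.147, -0.007]
contact_force: [0.2, 0.3, -0.0]
finger_gap: 0.553
```

```bash
python3 -c "
from h import *
tl()"
```

```text
t 42.0 true [ 0.494 -0.445  0.264] az -42.0 r 0.665 tilt radial 0.21 tang -0.26 yawy -3.6
```

Call:
play_rows([
  [0,0,-1.5,0,0.1],
  [0,0,-1.5,0,0.1],
  [0,0,-1.5,0,0.1],
  [0,0,0,0,0.1],
  [0,0,0,0,0.1],
])

```text
clock: 42.55
ee_pos: [0.4953, -0.4453, 0.2863]
orientation: [2.282, 2.142, -0.007]
contact_force: [-0.0, 0.2, -0.6]
finger_gap: 0.55
```

```bash
python3 -c "
from h import *
tl()"
```

```text
t 42.5 true [ 0.495 -0.445  0.319] az -42.0 r 0.666 tilt radial 0.67 tang -0.30 yawy -3.6
```

Call:
play_rows([
  [3,0.8,0,0,0.1],
  [4.5,1.5,0,0,0.1],
  [4.6,1.5,0,0,0.1],
  [4.6,1.5,0,0,0.1],
  [4.6,1.2,0,0,0.1],
  [4.6,1,0,0,0.1],
  [4.6,0.8,0,0,0.1],
  [4.6,0.5,0,0,0.1],
  [4.6,0.5,0,0,0.1],
  [4.6,0.5,0,0,0.1],
])

```text
clock: 43.55
ee_pos: [0.6208, 0.0018, 0.2663]
orientation: [-2.297, -2.13, 0.023]
contact_force: [0.4, 0.5, -0.3]
finger_gap: 0.551
```

Call:
play_rows([
  [4.6,0.2,0,0,0.1],
  [4.6,0,0,0,0.1],
  [4.6,0,0,0,0.1],
  [4,0,0,0,0.1],
  [2,0,0,0,0.1],
  [0,0,0,0,0.1],
  [0,0,0,0,0.1],
])

```text
clock: 44.25
ee_pos: [0.6324, 0.2132, 0.2525]
orientation: [-2.28, -2.132, 0.047]
contact_force: [0.0, -0.4, -0.0]
finger_gap: 0.55
```

```bash
python3 -c "
from h import *
tl();plan([.599,.244,.2],-3)
a=imaging.snapshot('top'); cv2.imwrite('pics/t30.png',a)"
```

```text
t 44.2 true [0.632 0.213 0.285] az 18.6 r 0.667 tilt radial -2.03 tang 0.30 yawy -3.8
t=44.2 pos [0.6324 0.2132 0.2855] yawy -3.8 tilt 2.05  shift cm [ 2.93 -3.24  8.64] spin 0.8 (tool-z is down: -0.8) q6 0.31 gap 0.550 F [ 0.  -0.4 -0. ]
```

Call:
play_rows([
  [0.5,-0.7,5,0,0.1],
  [0.5,-0.7,3,0,0.1],
  [0,0,0,0,0.1],
  [0,0,-1.5,0,0.1],
  [0,0,-1.5,0,0.1],
  [0,0,-1.5,0,0.1],
  [0,0,-1.5,0,0.1],
  [0,0,-1.5,0,0.1],
  [0,0,-1.5,0,0.1],
  [0,0,-1.5,0,0.1],
])

```text
clock: 45.3
ee_pos: [0.6251, 0.2165, 0.2978]
orientation: [-2.298, -2.126, 0.027]
contact_force: [0.3, 0.2, -0.4]
finger_gap: 0.544
```

```bash
python3 -c "
from h import *
tl();plan([.599,.244,.2],-3)"
```

```text
t 45.3 true [0.625 0.216 0.331] az 19.1 r 0.662 tilt radial -1.16 tang 0.16 yawy -4.4
t=45.3 pos [0.6251 0.2165 0.3308] yawy -4.4 tilt 1.17  shift cm [ 2.61 -2.56 13.12] spin 1.4 (tool-z is down: -1.4) q6 0.33 gap 0.544 F [ 0.3  0.2 -0.4]
```

Call:
play_rows([
  [1,-1,4,-1.2,0.1],
  [1,-1,4,0,0.1],
  [0.3,-0.3,3,0,0.1],
  [0,0,0,0,0.1],
  [0,0,0,0,0.1],
])

```text
clock: 45.8
ee_pos: [0.6066, 0.2429, 0.1986]
orientation: [-2.28, -2.157, 0.004]
contact_force: [-0.4, -0.1, 1.0]
finger_gap: 0.556
```

```bash
python3 -c "
from h import *
tl();plan([.599,.244,.123],-3)
a=imaging.snapshot('side'); cv2.imwrite('pics/s31.png',cv2.resize(a[70:260,220:400],None,fx=3.5,fy=3.1,interpolation=cv2.INTER_CUBIC))
a=imaging.snapshot('top'); cv2.imwrite('pics/t31.png',cv2.resize(a[150:300,30:270],None,fx=3.3,fy=3.3))"
```

```text
t 45.8 true [0.607 0.243 0.232] az 21.8 r 0.653 tilt radial -0.18 tang 0.10 yawy -3.2
t=45.8 pos [0.6066 0.2429 0.2316] yawy -3.2 tilt 0.21  shift cm [ 0.06 -0.72 10.86] spin 0.2 (tool-z is down: -0.2) q6 0.35 gap 0.556 F [-0.4 -0.1  1. ]
```

Call:
play_rows([
  [0,-0.6,2,0,0.1],
  [0,0,2,0,0.1],
  [0,0,0,0,0.1],
  [0,0,0,0,0.1],
])

```text
clock: 46.3
ee_pos: [0.6068, 0.2437, 0.1686]
orientation: [2.281, 2.154, 0.018]
contact_force: [-0.4, 1.2, -0.5]
finger_gap: 0.55
```

```bash
python3 -c "
from h import *
tl();plan([.599,.244,.123],-3)
a=imaging.snapshot('side'); cv2.imwrite('pics/s32.png',cv2.resize(a[70:260,220:400],None,fx=3.5,fy=3.1,interpolation=cv2.INTER_CUBIC))
"
```

```text
t 46.3 true [0.607 0.244 0.202] az 21.9 r 0.654 tilt radial 0.71 tang 0.01 yawy -3.3
t=46.3 pos [0.6068 0.2437 0.2016] yawy -3.3 tilt 0.71  shift cm [-0.06 -0.86  7.85] spin 0.3 (tool-z is down: -0.3) q6 0.36 gap 0.550 F [-0.4  1.2 -0.5]
```

```bash
python3 -c "
from h import *
for z in (.17,.19,.2,.206,.215): print(z,proj([.607,.233,z],'side'))"
```

```text
0.17 [[306.53464514 138.98876421]]
0.19 [[306.55776105 131.35317561]]
0.2 [[306.56946388 127.48752689]]
0.206 [[306.57653263 125.15259334]]
0.215 [[306.58720264 121.62810402]]
```

Call:
play_rows([
  [0,-0.8,1,0,0.1],
  [0,0,1,0,0.1],
  [0,0,0,0,0.1],
  [0,0,0,0,0.1],
])

```text
clock: 46.75
ee_pos: [0.6, 0.2447, 0.1507]
orientation: [2.28, 2.152, 0.025]
contact_force: [-0.2, -0.7, 0.1]
finger_gap: 0.548
```

```bash
python3 -c "
from h import *
tl();plan([.599,.244,.123],-3)
a=imaging.snapshot('side'); cv2.imwrite('pics/s33.png',cv2.resize(a[70:260,220:400],None,fx=3.5,fy=3.1,interpolation=cv2.INTER_CUBIC))
"
```

```text
t 46.8 true [0.6   0.245 0.184] az 22.2 r 0.648 tilt radial 1.00 tang -0.02 yawy -3.3
t=46.8 pos [0.6    0.2447 0.1837] yawy -3.3 tilt 1.00  shift cm [-0.12 -0.2   6.06] spin 0.3 (tool-z is down: -0.3) q6 0.36 gap 0.548 F [-0.2 -0.7  0.1]
```

Call:
play_rows([
  [0,-0.1,1.5,0,0.1],
  [0,0,1.5,0,0.1],
  [0,0,1.5,0,0.1],
  [0,0,0.8,0,0.1],
  [0,0,0,0,0.1],
  [0,0,0,0,0.1],
])

```text
clock: 47.4
ee_pos: [0.5987, 0.2446, 0.0906]
orientation: [2.281, 2.153, 0.02]
contact_force: [0.8, 0.2, 0.2]
finger_gap: 0.549
```

```bash
python3 -c "
from h import *
tl();plan([.599,.244,.123],-3)
a=imaging.snapshot('side'); cv2.imwrite('pics/s34.png',cv2.resize(a[70:260,220:400],None,fx=3.5,fy=3.1,interpolation=cv2.INTER_CUBIC))
"
```

```text
t 47.4 true [0.599 0.245 0.124] az 22.2 r 0.647 tilt radial 0.78 tang -0.00 yawy -3.3
t=47.4 pos [0.5987 0.2446 0.1236] yawy -3.3 tilt 0.78  shift cm [-0.06  0.03  0.06] spin 0.3 (tool-z is down: -0.3) q6 0.36 gap 0.549 F [0.8 0.2 0.2]
```

Call:
play_rows([
  [0,0,0,0,-0.3],
  [0,0,0,0,-0.7],
  [0,0,0,0,-0.9],
  [0,0,0,0,-0.9],
  [0,0,0,0,-0.9],
  [0,0,0,0,-0.9],
], force=70)

```text
clock: 48.05
ee_pos: [0.5995, 0.2448, 0.0927]
orientation: [2.28, 2.153, 0.023]
contact_force: [0.1, -0.1, -0.3]
finger_gap: 0.173
```

```bash
python3 -c "
from h import *
tl();plan([.599,.244,.123],-3)"
```

```text
t 48.0 true [0.6   0.245 0.126] az 22.2 r 0.648 tilt radial 0.92 tang -0.02 yawy -3.3
t=48.0 pos [0.5995 0.2448 0.1257] yawy -3.3 tilt 0.92  shift cm [-0.08 -0.05  0.27] spin 0.3 (tool-z is down: -0.3) q6 0.36 gap 0.173 F [ 0.1 -0.1 -0.3]
```

Call:
play_rows([
  [0,0,-0.7,0,-0.9],
  [0,0,-1,0,-0.9],
  [0,0,-1.2,0,-0.9],
  [0,0,-1.2,0,-0.9],
  [0,0,-1.2,0,-0.9],
  [0,0,-1.2,0,-0.9],
  [0,0,-1,0,-0.9],
  [0,0,0,0,-0.9],
])

```text
clock: 48.85
ee_pos: [0.5984, 0.2445, 0.1749]
orientation: [2.28, 2.152, 0.025]
contact_force: [0.1, 0.4, -2.5]
finger_gap: 0.177
```

```bash
python3 -c "
from h import *
tl();plan([.385,.245,.2],-3)
a=imaging.snapshot('side'); cv2.imwrite('pics/s35.png',cv2.resize(a[70:260,220:400],None,fx=3.5,fy=3.1,interpolation=cv2.INTER_CUBIC))
"
```

```text
t 48.9 true [0.598 0.244 0.208] az 22.2 r 0.646 tilt radial 0.99 tang -0.02 yawy -3.3
t=48.9 pos [0.5984 0.2445 0.2079] yawy -3.3 tilt 0.99  shift cm [ -1.18 -21.32   0.45] spin 0.3 (tool-z is down: -0.3) q6 0.36 gap 0.177 F [ 0.1  0.4 -2.5]
```

The lid is off and level. I'll carry it toward the robot slowly.

Call:
play_rows([
  [-0.1,-1,-0.3,0,-0.9],
  [-0.1,-2,-0.3,0,-0.9],
  [-0.1,-2,-0.3,0,-0.9],
  [-0.1,-2.3,-0.3,0,-0.9],
  [-0.1,-2.3,-0.3,0,-0.9],
  [-0.1,-2.3,-0.3,0,-0.9],
  [-0.1,-2.3,-0.3,0,-0.9],
  [-0.1,-2.3,-0.2,0,-0.9],
  [-0.1,-1.5,0,0,-0.9],
  [0,-0.5,0,0,-0.9],
])

```text
clock: 49.9
ee_pos: [0.3957, 0.2432, 0.1872]
orientation: [-2.284, -2.155, 0.001]
contact_force: [0.6, -0.2, -4.1]
finger_gap: 0.178
```

```bash
python3 -c "
from h import *
tl();plan([.385,.245,.2],-3)"
```

```text
t 49.9 true [0.396 0.243 0.22 ] az 31.6 r 0.464 tilt radial -0.06 tang 0.08 yawy -3.3
t=49.9 pos [0.3957 0.2432 0.2202] yawy -3.3 tilt 0.10  shift cm [ 0.12 -1.08  2.02] spin 0.3 (tool-z is down: -0.3) q6 0.49 gap 0.178 F [ 0.6 -0.2 -4.1]
```

Call:
play_rows([
  [0,-0.3,1,0,-0.9],
  [0,-0.3,1.5,0,-0.9],
  [0,-0.2,2,0,-0.9],
  [0,0,2,0,-0.9],
  [0,0,2,0,-0.9],
  [0,0,2,0,-0.9],
  [0,0,2,0,-0.9],
  [0,0,1.5,0,-0.9],
  [0,0,1,0,-0.9],
  [0,0,0,0,-0.9],
])

```text
clock: 50.9
ee_pos: [0.383, 0.2402, 0.0186]
orientation: [-2.285, -2.149, 0.02]
contact_force: [0.8, -0.2, -3.2]
finger_gap: 0.175
```

```bash
python3 -c "
from h import *
tl();plan([.385,.245,.031],-3)
a=imaging.snapshot('side'); cv2.imwrite('pics/s36.png',cv2.resize(a[70:320,130:400],None,fx=2.6,fy=2.4,interpolation=cv2.INTER_CUBIC))"
```

```text
t 50.9 true [0.383 0.24  0.052] az 32.1 r 0.452 tilt radial -0.77 tang 0.12 yawy -3.5
t=50.9 pos [0.383  0.2402 0.0516] yawy -3.5 tilt 0.78  shift cm [0.51 0.19 2.06] spin 0.5 (tool-z is down: -0.5) q6 0.50 gap 0.175 F [ 0.8 -0.2 -3.2]
```

Call:
play_rows([
  [0.3,0,0.7,0,-0.9],
  [0,0,0.6,0,-0.9],
  [0,0,0.4,0,-0.9],
  [0,0,0.2,0,-0.9],
  [0,0,0,0,-0.9],
])

```text
clock: 51.45
ee_pos: [0.3862, 0.2449, 0.0015]
orientation: [-2.286, -2.151, 0.009]
contact_force: [-0.1, -0.4, -3.2]
finger_gap: 0.175
```

```bash
python3 -c "
from h import *
tl();plan([.385,.245,.031],-3)"
```

```text
t 51.5 true [0.386 0.245 0.034] az 32.4 r 0.457 tilt radial -0.36 tang 0.08 yawy -3.5
t=51.5 pos [0.3862 0.2449 0.0345] yawy -3.5 tilt 0.37  shift cm [ 0.01 -0.12  0.35] spin 0.5 (tool-z is down: -0.5) q6 0.51 gap 0.175 F [-0.1 -0.4 -3.2]
```

Call:
play_rows([
  [0,0,0.3,0,-0.9],
  [0,0,0.1,0,-0.9],
  [0,0,0,0,-0.9],
])

```text
clock: 51.75
ee_pos: [0.3872, 0.2453, -0.0015]
orientation: [-2.287, -2.152, 0.006]
contact_force: [-1.2, -0.5, -1.3]
finger_gap: 0.174
```

```bash
python3 -c "
from h import *
tl();plan([.385,.245,.031],-3)"
```

```text
t 51.8 true [0.387 0.245 0.031] az 32.4 r 0.458 tilt radial -0.23 tang 0.06 yawy -3.5
t=51.8 pos [0.3872 0.2453 0.0315] yawy -3.5 tilt 0.23  shift cm [-0.04 -0.22  0.05] spin 0.5 (tool-z is down: -0.5) q6 0.51 gap 0.174 F [-1.2 -0.5 -1.3]
```

Call:
play_rows([
  [0,0,0,0,-0.5],
  [0,0,0,0,0.1],
  [0,0,0,0,0.1],
  [0,0,0,0,0.1],
  [0,0,-1,0,0.1],
  [0,0,-2,0,0.1],
  [0,0,-2,0,0.1],
  [0,0,-2,0,0.1],
  [0,0,-2,0,0.1],
  [0,0,-2,0,0.1],
])

```text
clock: 52.75
ee_pos: [0.3873, 0.2453, 0.1147]
orientation: [-2.287, -2.151, 0.007]
contact_force: [-0.9, 0.5, 0.4]
finger_gap: 0.55
```

Call:
play_rows([
  [0,0,-2,-2,0.1],
  [0,0,-2,-2.2,0.1],
  [0,0,-2,-2.2,0.1],
  [0,0,0,0,0.1],
])

```text
clock: 53.15
ee_pos: [0.3895, 0.2464, 0.1844]
orientation: [2.159, 2.28, 0.009]
contact_force: [0.5, 0.5, -0.3]
finger_gap: 0.545
```

```bash
python3 -c "
from h import *
tl();plan([.5148,-.0765,.2],2.9)
a=imaging.snapshot('top'); cv2.imwrite('pics/t37.png',a)
a=imaging.snapshot('side'); cv2.imwrite('pics/s37.png',a)"
```

```text
t 53.1 true [0.389 0.246 0.217] az 32.3 r 0.461 tilt radial 0.33 tang -0.01 yawy 3.1
t=53.1 pos [0.3895 0.2464 0.2174] yawy 3.1 tilt 0.33  shift cm [-32.93  10.74   1.71] spin -0.2 (tool-z is down: 0.2) q6 0.39 gap 0.545 F [ 0.5  0.5 -0.3]
```

```bash
python3 -c "
from h import *
a=cv2.imread('pics/t37.png')
cv2.imwrite('pics/t37a.png',cv2.resize(a[155:285,40:260],None,fx=3.6,fy=3.6,interpolation=cv2.INTER_CUBIC))
cv2.imwrite('pics/t37b.png',cv2.resize(a[190:335,255:345],None,fx=4,fy=4,interpolation=cv2.INTER_CUBIC))"
python3 -c "
from h import *
k=np.array([[67,58],[608,80],[592,400],[46,377]])/3.6+[40,155]
b=w(k,.11); print(b.round(4),b.mean(0).round(4),np.linalg.norm(b-np.roll(b,1,0),axis=1).round(4))
d=b[0]+b[3]-b[1]-b[2]; print('yaxis ang',np.degrees(np.arctan2(d[1],d[0])))
print('btn',w([np.array([685,301])/3.6+[40,155]],.078))
k=np.array([[45,50],[296,37],[325,532],[72,549],[182,288]])/4+[255,190]
basket(k[:4],k[4])
plan([.5150,-.0765,.2],2.9)
"
```

```text
[[0.6899 0.3835 0.11  ]
 [0.6773 0.0981 0.11  ]
 [0.5075 0.1056 0.11  ]
 [0.5212 0.3909 0.11  ]] [0.599  0.2445 0.11  ] [0.1689 0.2856 0.1699 0.2856]
yaxis ang 87.36659676543553
btn [[0.56155457 0.06137944 0.078     ]]
basket [ 0.5147 -0.0762  0.044 ] handle [ 0.5148 -0.0759  0.09  ] yaw 3.02 [0.2508 0.127  0.2494 0.1266]
1 1 [ 0.5746 -0.0328]
1 -1 [ 0.5788 -0.1127]
-1 1 [ 0.4507 -0.0393]
-1 -1 [ 0.455  -0.1192]
t=53.2 pos [0.3878 0.2456 0.2138] yawy 3.1 tilt 0.03  shift cm [-32.85  10.96   1.36] spin -0.2 (tool-z is down: 0.2) q6 0.39 gap 0.549 F [ 0.4  1.  -0.7]
```

Call:
play_rows([
  [-2,0.6,0,0,0.1],
  [-3,1,0,0,0.1],
  [-3.3,1.1,0,0,0.1],
  [-3.3,1.1,0,0,0.1],
  [-3.3,1.1,0,0,0.1],
  [-3.3,1.1,0,0,0.1],
  [-3.3,1.1,0,0,0.1],
  [-3.3,1.1,0,0,0.1],
  [-3.3,1.1,0,0,0.1],
  [-2,0.6,0,0,0.1],
])

```text
clock: 54.25
ee_pos: [0.4954, -0.0592, 0.1611]
orientation: [-2.147, -2.265, 0.029]
contact_force: [0.3, 0.1, -0.6]
finger_gap: 0.552
```

```bash
python3 -c "
from h import *
tl();plan([.5150,-.0765,.2],2.9)"
```

```text
t 54.2 true [ 0.495 -0.059  0.194] az -6.8 r 0.499 tilt radial -1.56 tang -0.16 yawy 3.1
t=54.2 pos [ 0.4954 -0.0592  0.1941] yawy 3.1 tilt 1.57  shift cm [-1.83  1.85 -0.64] spin -0.2 (tool-z is down: 0.2) q6 -0.28 gap 0.552 F [ 0.3  0.1 -0.6]
```

Call:
play_rows([
  [-0.6,0.6,-1.5,0,0.1],
  [-0.6,0.6,-1.5,0,0.1],
  [-0.5,0.5,-1.5,0,0.1],
  [0,0,-1.5,0,0.1],
  [0,0,-1.5,0,0.1],
  [0,0,-1.5,0,0.1],
  [0,0,-1.5,0,0.1],
  [0,0,-1.5,0,0.1],
  [0,0,0,0,0.1],
])

```text
clock: 55.15
ee_pos: [0.5169, -0.0739, 0.2887]
orientation: [-2.145, -2.261, 0.031]
contact_force: [-0.6, -0.1, 1.2]
finger_gap: 0.549
```

```bash
python3 -c "
from h import *
tl();plan([.5150,-.0765,.13],2.9)"
```

```text
t 55.1 true [ 0.517 -0.074  0.322] az -8.1 r 0.522 tilt radial -1.81 tang -0.10 yawy 3.0
t=55.1 pos [ 0.5169 -0.0739  0.3217] yawy 3.0 tilt 1.82  shift cm [-0.33  0.4  19.16] spin -0.1 (tool-z is down: 0.1) q6 -0.29 gap 0.549 F [-0.6 -0.1  1.2]
```

Call:
play_rows([
  [-0.2,0.2,4,0,0.1],
  [0,0,5,0,0.1],
  [0,0,5,0,0.1],
  [0,0,2,0,0.1],
  [0,0,0,0,0.1],
])

```text
clock: 55.65
ee_pos: [0.5153, -0.0754, 0.1264]
orientation: [-2.148, -2.265, 0.026]
contact_force: [-0.5, 0.9, 0.6]
finger_gap: 0.552
```

```bash
python3 -c "
from h import *
tl();plan([.5150,-.0765,.13],2.9)"
```

```text
t 55.6 true [ 0.515 -0.075  0.159] az -8.3 r 0.521 tilt radial -1.47 tang -0.14 yawy 3.0
t=55.6 pos [ 0.5153 -0.0754  0.1594] yawy 3.0 tilt 1.48  shift cm [-0.12  0.04  2.94] spin -0.1 (tool-z is down: 0.1) q6 -0.30 gap 0.552 F [-0.5  0.9  0.6]
```

Call:
play_rows([
  [0,5,0,0,0.1],
  [0,5,0,0,0.1],
  [0,0,0,0,0.1],
  [0,0,0,0,0.1],
])

```text
clock: 56.05
ee_pos: [0.6141, -0.0691, 0.12]
orientation: [-2.143, -2.259, 0.034]
contact_force: [-0.2, -0.3, -0.5]
finger_gap: 0.549
```

```bash
python3 -c "
from h import *
tl()"
```

```text
t 56.0 true [ 0.614 -0.069  0.153] az -6.4 r 0.618 tilt radial -2.04 tang -0.05 yawy 3.0
```

Call:
play_rows([
  [0,-1.5,0,0,0.1],
  [0,-1.5,0,0,0.1],
  [0,-1.5,0,0,0.1],
  [0,-1.5,0,0,0.1],
  [0,-1.5,0,0,0.1],
  [0,-1,0,0,0.1],
  [0,0,0,0,0.1],
])

```text
clock: 56.75
ee_pos: [0.526, -0.0746, 0.1331]
orientation: [-2.152, -2.266, 0.024]
contact_force: [0.0, -0.6, 0.4]
finger_gap: 0.551
```

```bash
python3 -c "
from h import *
tl();plan([.5150,-.0765,.13],2.9)"
```

```text
t 56.8 true [ 0.526 -0.075  0.166] az -8.1 r 0.531 tilt radial -1.25 tang -0.19 yawy 3.0
t=56.8 pos [ 0.526  -0.0746  0.1661] yawy 3.0 tilt 1.27  shift cm [-0.14 -1.03  3.63] spin -0.1 (tool-z is down: 0.1) q6 -0.29 gap 0.551 F [ 0.  -0.6  0.4]
```

Call:
play_rows([
  [0,1.5,0,0,0.1],
  [0,1.5,0,0,0.1],
  [0,1.5,0,0,0.1],
  [0,1.5,0,0,0.1],
  [0,1.5,0,0,0.1],
  [0,0,0,0,0.1],
])

```text
clock: 57.35
ee_pos: [0.611, -0.0707, 0.1349]
orientation: [-2.158, -2.272, 0.015]
contact_force: [-0.4, -0.1, -0.2]
finger_gap: 0.549
```

```bash
python3 -c "
from h import *
tl()"
```

```text
t 57.4 true [ 0.611 -0.071  0.168] az -6.6 r 0.615 tilt radial -0.70 tang -0.16 yawy 2.9
```

Call:
play_rows([
  [0,-1.3,0,0,0.1],
  [0,-1.3,0,0,0.1],
  [0,-1.3,0,0,0.1],
  [0,-1.3,0,0,0.1],
  [0,-1.3,0,0,0.1],
  [0,-1.3,0,0,0.1],
  [0,0,0,0,0.1],
])

```text
clock: 58.05
ee_pos: [0.5231, -0.0745, 0.1344]
orientation: [-2.157, -2.269, 0.019]
contact_force: [-0.5, 0.1, -0.2]
finger_gap: 0.551
```

```bash
python3 -c "
from h import *
tl();plan([.5150,-.0765,.13],2.9)"
```

```text
t 58.0 true [ 0.523 -0.074  0.167] az -8.1 r 0.528 tilt radial -0.91 tang -0.19 yawy 2.9
t=58.0 pos [ 0.5231 -0.0745  0.1674] yawy 2.9 tilt 0.92  shift cm [-0.16 -0.76  3.76] spin -0.0 (tool-z is down: 0.0) q6 -0.29 gap 0.551 F [-0.5  0.1 -0.2]
```

Call:
play_rows([
  [-0.1,-0.7,1,0,0.1],
  [0,0,1.5,0,0.1],
  [0,0,1.5,0,0.1],
  [0,0,1.5,0,0.1],
  [0,0,0,0,0.1],
  [0,0,0,0,0.1],
])

```text
clock: 58.65
ee_pos: [0.5125, -0.0756, 0.0726]
orientation: [-2.156, -2.267, 0.02]
contact_force: [-0.5, -0.8, 0.4]
finger_gap: 0.549
```

```bash
python3 -c "
from h import *
tl();plan([.5150,-.0765,.057],2.9)
a=imaging.snapshot('side'); cv2.imwrite('pics/s38.png',cv2.resize(a[180:330,220:400],None,fx=3.8,fy=3.8,interpolation=cv2.INTER_CUBIC))"
```

```text
t 58.6 true [ 0.513 -0.076  0.106] az -8.4 r 0.518 tilt radial -1.06 tang -0.17 yawy 2.9
t=58.6 pos [ 0.5125 -0.0756  0.1056] yawy 2.9 tilt 1.07  shift cm [-0.1   0.33  4.86] spin 0.0 (tool-z is down: -0.0) q6 -0.30 gap 0.549 F [-0.5 -0.8  0.4]
```

Call:
play_rows([
  [-0.1,0.3,1.5,0,0.1],
  [0,0,1.5,0,0.1],
  [0,0,1.2,0,0.1],
  [0,0,0.4,0,0.1],
  [0,0,0,0,0.1],
])

```text
clock: 59.2
ee_pos: [0.5169, -0.0769, 0.0242]
orientation: [-2.157, -2.269, 0.018]
contact_force: [-0.5, -0.1, 0.9]
finger_gap: 0.547
```

```bash
python3 -c "
from h import *
tl();plan([.5150,-.0765,.057],2.9)
a=imaging.snapshot('side'); cv2.imwrite('pics/s39.png',cv2.resize(a[180:330,220:400],None,fx=3.8,fy=3.8,interpolation=cv2.INTER_CUBIC))"
```

```text
t 59.2 true [ 0.517 -0.077  0.057] az -8.5 r 0.523 tilt radial -0.89 tang -0.18 yawy 2.9
t=59.2 pos [ 0.5169 -0.0769  0.0572] yawy 2.9 tilt 0.90  shift cm [ 0.05 -0.18  0.02] spin 0.0 (tool-z is down: -0.0) q6 -0.30 gap 0.547 F [-0.5 -0.1  0.9]
```

Call:
play_rows([
  [0,-0.1,0,0,-0.2],
  [0,0,0,0,-0.4],
  [0,0,0,0,-0.6],
  [0,0,0,0,-0.8],
  [0,0,0,0,-0.95],
  [0,0,0,0,-0.95],
  [0,0,0,0,-0.95],
], force=80)

```text
clock: 59.95
ee_pos: [0.5174, -0.0772, 0.0268]
orientation: [-2.159, -2.273, 0.014]
contact_force: [-1.6, 0.7, -1.0]
finger_gap: 0.128
```

```bash
python3 -c "
from h import *
tl();plan([.5150,-.0765,.057],2.9)"
```

```text
t 60.0 true [ 0.517 -0.077  0.06 ] az -8.5 r 0.523 tilt radial -0.62 tang -0.20 yawy 2.9
t=60.0 pos [ 0.5174 -0.0772  0.0598] yawy 2.9 tilt 0.65  shift cm [ 0.08 -0.23  0.28] spin -0.0 (tool-z is down: 0.0) q6 -0.30 gap 0.128 F [-1.6  0.7 -1. ]
```

Call:
play_rows([
  [0,0,-0.3,0,-0.95],
  [0,0,-0.5,0,-0.95],
  [0,0,-0.8,0,-0.95],
  [0,0,-1,0,-0.95],
  [0,0,-1,0,-0.95],
  [0,0,-1,0,-0.95],
  [0,0,-0.5,0,-0.95],
  [0,0,0,0,-0.95],
])

```text
clock: 60.75
ee_pos: [0.5167, -0.0769, 0.081]
orientation: [-2.158, -2.27, 0.017]
contact_force: [0.3, 0.6, -4.3]
finger_gap: 0.128
```

```bash
python3 -c "
from h import *
tl();plan([.5150,-.0765,.057],2.9)
a=imaging.snapshot('side'); cv2.imwrite('pics/s40.png',cv2.resize(a[150:330,210:400],None,fx=3.5,fy=3.3,interpolation=cv2.INTER_CUBIC))"
```

```text
t 60.8 true [ 0.517 -0.077  0.114] az -8.5 r 0.522 tilt radial -0.78 tang -0.19 yawy 2.9
t=60.8 pos [ 0.5167 -0.0769  0.114 ] yawy 2.9 tilt 0.80  shift cm [ 0.05 -0.09  5.7 ] spin 0.0 (tool-z is down: -0.0) q6 -0.30 gap 0.128 F [ 0.3  0.6 -4.3]
```

The basket is up and level with all four eggs in it. I'll lift further and turn it.

Call:
play_rows([
  [0,0,-0.6,0,-0.95],
  [0,0,-1.1,0,-0.95],
  [0,0,-1.4,0,-0.95],
  [0,0,-1.4,0,-0.95],
  [0,0,-1.4,0,-0.95],
  [0,0,-1.4,-1,-0.95],
  [0,0,-1.3,-2,-0.95],
  [0,0,-1.2,-3,-0.95],
  [0,0,-0.8,-4,-0.95],
  [0,0,-0.4,-4,-0.95],
])

```text
clock: 61.8
ee_pos: [0.5185, -0.0768, 0.2027]
orientation: [-1.85, -2.528, 0.013]
contact_force: [0.7, -0.0, -3.2]
finger_gap: 0.128
```

```bash
python3 -c "
from h import *
tl();plan([.5150,-.0765,.24],87.4)"
```

```text
t 61.8 true [ 0.519 -0.077  0.236] az -8.4 r 0.524 tilt radial -0.66 tang -0.20 yawy 17.6
t=61.8 pos [ 0.5185 -0.0768  0.2357] yawy 17.6 tilt 0.69  shift cm [ 0.13 -0.34 -0.43] spin 69.8 (tool-z is down: -69.8) q6 -0.55 gap 0.128 F [ 0.7 -0.  -3.2]
```

Call:
play_rows([
  [0,0,0,-4.5,-0.95],
  [0,0,0,-4.5,-0.95],
  [0,0,0,-4.5,-0.95],
  [0,0,0,-4.5,-0.95],
  [0,0,0,-4.5,-0.95],
  [0,0,0,-4.5,-0.95],
  [0,0,0,-4.5,-0.95],
  [0,0,0,-4.5,-0.95],
  [0,0,0,-4.5,-0.95],
  [0,0,0,-4.5,-0.95],
])

```text
clock: 62.8
ee_pos: [0.5211, -0.0772, 0.2171]
orientation: [0.681, 3.065, -0.007]
contact_force: [0.7, -0.2, -3.9]
finger_gap: 0.128
```

Call:
play_rows([
  [0,0,0,-4.5,-0.95],
  [0,0,0,-4.5,-0.95],
  [0,0,0,-4,-0.95],
  [0,0,0,-3,-0.95],
  [0,0,0,-1.5,-0.95],
  [0,0,0,0,-0.95],
])

```text
clock: 63.4
ee_pos: [0.5218, -0.0773, 0.2239]
orientation: [0.179, 3.131, -0.008]
contact_force: [0.0, 0.4, -4.4]
finger_gap: 0.124
```

```bash
python3 -c "
from h import *
tl();plan([.599,.2445,.24],87.4)
a=imaging.snapshot('side'); cv2.imwrite('pics/s41.png',cv2.resize(a[100:330,210:450],None,fx=2.8,fy=2.6,interpolation=cv2.INTER_CUBIC))"
```

```text
t 63.4 true [ 0.522 -0.077  0.257] az -8.4 r 0.528 tilt radial 0.37 tang -0.28 yawy 83.5
t=63.4 pos [ 0.5218 -0.0773  0.2569] yawy 83.5 tilt 0.46  shift cm [-4.   32.86  1.55] spin 3.9 (tool-z is down: -3.9) q6 -1.70 gap 0.124 F [ 0.   0.4 -4.4]
```

Call:
play_rows([
  [-0.1,0.8,0,-1.9,-0.95],
  [-0.1,1.5,0,-1.9,-0.95],
  [-0.2,2.0,0,0,-0.95],
  [-0.2,2.4,0,0,-0.95],
  [-0.2,2.4,0,0,-0.95],
  [-0.2,2.4,0,0,-0.95],
  [-0.2,2.4,0,0,-0.95],
  [-0.2,2.4,0,0,-0.95],
  [-0.2,2.4,0,0,-0.95],
  [-0.2,2.4,0,0,-0.95],
])

```text
clock: 64.45
ee_pos: [0.5493, 0.1485, 0.2232]
orientation: [0.053, 3.136, -0.003]
contact_force: [0.1, -0.5, -4.3]
finger_gap: 0.125
```

```bash
python3 -c "
from h import *
tl();plan([.599,.2445,.24],87.4)"
```

```text
t 64.5 true [0.549 0.148 0.256] az 15.1 r 0.569 tilt radial 0.25 tang -0.20 yawy 88.0
t=64.5 pos [0.5493 0.1485 0.2562] yawy 88.0 tilt 0.32  shift cm [-4.63  9.77  1.63] spin -0.6 (tool-z is down: 0.6) q6 -1.36 gap 0.125 F [ 0.1 -0.5 -4.3]
```

Call:
play_rows([
  [-0.8,2.0,0,0,-0.95],
  [-0.9,1.8,0,0,-0.95],
  [-0.9,1.8,0,0,-0.95],
  [-0.9,1.5,0,0,-0.95],
  [-0.7,1.0,0,0,-0.95],
  [-0.3,0.6,0,0,-0.95],
  [0,0,0,0,-0.95],
  [0,0,0,0,-0.95],
])

```text
clock: 65.25
ee_pos: [0.5942, 0.2497, 0.2213]
orientation: [0.025, 3.141, -0.001]
contact_force: [-0.2, -0.4, -4.1]
finger_gap: 0.128
```

```bash
python3 -c "
from h import *
tl();plan([.599,.2445,.068],87.4)"
```

```text
t 65.2 true [0.594 0.25  0.254] az 22.8 r 0.645 tilt radial -0.01 tang -0.03 yawy 89.1
t=65.2 pos [0.5942 0.2497 0.2543] yawy 89.1 tilt 0.03  shift cm [-0.48 -0.5  18.63] spin -1.7 (tool-z is down: 1.7) q6 -1.24 gap 0.128 F [-0.2 -0.4 -4.1]
```

Call:
play_rows([
  [-0.2,-0.2,0.8,0.8,-0.95],
  [-0.2,-0.2,1.2,0.8,-0.95],
  [-0.1,0,1.3,0,-0.95],
  [0,0,1.3,0,-0.95],
  [0,0,1.3,0,-0.95],
  [0,0,1.0,0,-0.95],
  [0,0,0.4,0,-0.95],
  [0,0,0,0,-0.95],
])

```text
clock: 66.05
ee_pos: [0.5973, 0.2418, 0.139]
orientation: [-0.078, -3.136, 0.004]
contact_force: [-0.8, -0.8, -3.8]
finger_gap: 0.126
```

```bash
python3 -c "
from h import *
tl();plan([.599,.2445,.068],87.4)
a=imaging.snapshot('side'); cv2.imwrite('pics/s42.png',cv2.resize(a[60:260,220:400],None,fx=3.5,fy=3,interpolation=cv2.INTER_CUBIC))
a=imaging.snapshot('top'); cv2.imwrite('pics/t42.png',cv2.resize(a[155:285,40:260],None,fx=3.6,fy=3.6))"
```

```text
t 66.0 true [0.597 0.242 0.172] az 22.0 r 0.644 tilt radial -0.31 tang -0.03 yawy 87.2
t=66.0 pos [0.5973 0.2418 0.172 ] yawy 87.2 tilt 0.31  shift cm [-0.2   0.31 10.4 ] spin 0.2 (tool-z is down: -0.2) q6 -1.22 gap 0.126 F [-0.8 -0.8 -3.8]
```

Call:
play_rows([
  [-0.1,0.2,0.6,0,-0.95],
  [-0.1,0.1,0.8,0,-0.95],
  [0,0,0,0,-0.95],
  [0,0,0,0,-0.95],
])

```text
clock: 66.55
ee_pos: [0.6018, 0.246, 0.1277]
orientation: [0.077, 3.139, -0.001]
contact_force: [-0.3, -0.7, -4.1]
finger_gap: 0.131
```

```bash
python3 -c "
from h import *
tl();plan([.599,.2445,.068],87.4)"
```

```text
t 66.5 true [0.602 0.246 0.161] az 22.2 r 0.650 tilt radial 0.06 tang -0.06 yawy 87.2
t=66.5 pos [0.6018 0.246  0.1607] yawy 87.2 tilt 0.08  shift cm [ 0.29 -0.16  9.27] spin 0.2 (tool-z is down: -0.2) q6 -1.22 gap 0.131 F [-0.3 -0.7 -4.1]
```

Call:
play_rows([
  [0.1,-0.1,1,0,-0.95],
  [0.1,0,1.2,0,-0.95],
  [0,0,1.2,0,-0.95],
  [0,0,1.2,0,-0.95],
  [0,0,1.0,0,-0.95],
  [0,0,0.6,0,-0.95],
  [0,0,0,0,-0.95],
])

```text
clock: 67.25
ee_pos: [0.5985, 0.2445, 0.0585]
orientation: [-0.077, -3.139, 0.002]
contact_force: [-0.7, -1.2, -4.3]
finger_gap: 0.128
```

```bash
python3 -c "
from h import *
tl();plan([.599,.2445,.068],87.4)"
```

```text
t 67.2 true [0.598 0.245 0.092] az 22.2 r 0.646 tilt radial -0.11 tang -0.05 yawy 87.2
t=67.2 pos [0.5985 0.2445 0.0915] yawy 87.2 tilt 0.12  shift cm [-0.06  0.01  2.35] spin 0.2 (tool-z is down: -0.2) q6 -1.22 gap 0.128 F [-0.7 -1.2 -4.3]
```

Call:
play_rows([
  [0,0,0.7,0,-0.95],
  [0,0,0.7,0,-0.95],
  [0,0,0.4,0,-0.95],
  [0,0,0.2,0,-0.95],
  [0,0,0.0,0,-0.95],
  [0,0,0.0,0,-0.95],
])

```text
clock: 67.85
ee_pos: [0.5997, 0.2449, 0.0382]
orientation: [0.077, 3.14, -0.001]
contact_force: [-0.4, 0.1, -4.4]
finger_gap: 0.128
```

```bash
python3 -c "
from h import *
tl();plan([.599,.2445,.068],87.4)"
```

```text
t 67.8 true [0.6   0.245 0.071] az 22.2 r 0.648 tilt radial 0.04 tang -0.06 yawy 87.2
t=67.8 pos [0.5997 0.2449 0.0712] yawy 87.2 tilt 0.07  shift cm [ 0.07 -0.04  0.32] spin 0.2 (tool-z is down: -0.2) q6 -1.22 gap 0.128 F [-0.4  0.1 -4.4]
```

Call:
play_rows([
  [0,0,0.2,0,-0.95],
  [0,0,0.15,0,-0.95],
  [0,0,0.1,0,-0.95],
  [0,0,0,0,-0.95],
])

```text
clock: 68.25
ee_pos: [0.6006, 0.2451, 0.0348]
orientation: [0.077, 3.137, -0.0]
contact_force: [-0.9, -0.2, -3.5]
finger_gap: 0.129
```

```bash
python3 -c "
from h import *
tl();plan([.599,.2445,.068],87.4)"
```

```text
t 68.2 true [0.601 0.245 0.068] az 22.2 r 0.649 tilt radial 0.16 tang -0.08 yawy 87.2
t=68.2 pos [0.6006 0.2451 0.0678] yawy 87.2 tilt 0.18  shift cm [ 0.16 -0.07 -0.02] spin 0.2 (tool-z is down: -0.2) q6 -1.22 gap 0.129 F [-0.9 -0.2 -3.5]
```

Contact is starting, so I'll go down another millimetre or two until the load comes off.

Call:
play_rows([
  [0,0,0.15,0,-0.95],
  [0,0,0.1,0,-0.95],
  [0,0,0,0,-0.95],
])

```text
clock: 68.55
ee_pos: [0.6009, 0.2452, 0.0345]
orientation: [0.078, 3.138, -0.001]
contact_force: [-1.7, -0.2, -2.2]
finger_gap: 0.131
```

Call:
play_rows([
  [0,0,0.15,0,-0.95],
  [0,0,0,0,-0.95],
])

```text
clock: 68.75
ee_pos: [0.601, 0.2453, 0.0345]
orientation: [0.077, 3.138, -0.001]
contact_force: [-0.1, -0.9, -3.4]
finger_gap: 0.126
```

```bash
python3 -c "
from h import *
tl();plan([.599,.2445,.068],87.4)
a=imaging.snapshot('side'); cv2.imwrite('pics/s43.png',cv2.resize(a[60:260,220:400],None,fx=3.5,fy=3,interpolation=cv2.INTER_CUBIC))"
```

```text
t 68.8 true [0.601 0.245 0.067] az 22.2 r 0.649 tilt radial 0.15 tang -0.10 yawy 87.2
t=68.8 pos [0.601  0.2453 0.0675] yawy 87.2 tilt 0.18  shift cm [ 0.2  -0.09 -0.05] spin 0.2 (tool-z is down: -0.2) q6 -1.22 gap 0.126 F [-0.1 -0.9 -3.4]
```

Call:
play_rows([
  [0,0,0,0,-0.7],
  [0,0,0,0,-0.4],
  [0,0,0,0,0],
  [0,0,0,0,0],
  [0,0,0,0,0],
  [0,0,-0.8,0,0],
  [0,0,-1.5,0,0],
  [0,0,-2,0,0],
  [0,0,-2,0,0],
  [0,0,-2,0,0],
])

```text
clock: 69.8
ee_pos: [0.6012, 0.2454, 0.1214]
orientation: [0.077, 3.136, 0.001]
contact_force: [0.8, 0.0, -1.4]
finger_gap: 0.498
```

Call:
play_rows([
  [0,0,-2,2,0],
  [0,0,-2,4,0],
  [0,0,-2,6,0],
  [0,0,-1,8,0],
  [0,-1,0,8.5,0],
  [0,0,0,8.5,0],
  [0,0,0,8.5,0],
  [0,0,0,8.5,0],
  [0,0,0,8.5,0],
  [0,0,0,8.5,0],
])

```text
clock: 70.8
ee_pos: [0.6016, 0.2376, 0.2196]
orientation: [1.903, 2.474, 0.042]
contact_force: [-0.1, 0.5, -0.0]
finger_gap: 0.5
```

```bash
python3 -c "
from h import *
tl();plan([.3872,.2453,.2],-3.5)
a=imaging.snapshot('side'); cv2.imwrite('pics/s44.png',cv2.resize(a[60:320,130:400],None,fx=2.6,fy=2.3,interpolation=cv2.INTER_CUBIC))
a=imaging.snapshot('top'); cv2.imwrite('pics/t44.png',cv2.resize(a[155:385,40:260],None,fx=3.2,fy=2.6))"
```

```text
t 70.8 true [0.602 0.238 0.253] az 21.6 r 0.647 tilt radial 1.90 tang -0.20 yawy 14.9
t=70.8 pos [0.6016 0.2376 0.2526] yawy 14.9 tilt 1.91  shift cm [  6.25 -20.69   4.57] spin -18.4 (tool-z is down: 18.4) q6 0.03 gap 0.500 F [-0.1  0.5 -0. ]
```

```bash
python3 -c "
from h import *
a=imaging.snapshot('top'); cv2.imwrite('pics/t45.png',cv2.resize(a[165:275,45:220],None,fx=4.5,fy=4.5,interpolation=cv2.INTER_CUBIC))
a=imaging.snapshot('side'); cv2.imwrite('pics/s45.png',cv2.resize(a[125:225,250:360],None,fx=6,fy=6,interpolation=cv2.INTER_CUBIC))"
python3 -c "
from h import *
a=np.radians(-2.65);R=np.array([[np.cos(a),-np.sin(a)],[np.sin(a),np.cos(a)]])
c=np.array([.599,.2445])
for z in (.0,.008,.02,.03,.04):
    P=[np.r_[c+R@np.array(q),z] for q in ([.077,.135],[-.077,.135],[.077,-.135])]
    print(z,((proj(P)-[40,155])*3.6).round(0).tolist())
for z in (.08,.09,.098): print(z,proj([[.6006,.245,z]],'side'), proj([[.6006,.245,z]],'top'))
"
```

```text
0.0 [[161.0, 105.0], [143.0, 370.0], [627.0, 124.0]]
0.008 [[155.0, 103.0], [138.0, 370.0], [625.0, 122.0]]
0.02 [[147.0, 99.0], [130.0, 369.0], [621.0, 119.0]]
0.03 [[140.0, 96.0], [122.0, 368.0], [618.0, 117.0]]
0.04 [[133.0, 94.0], [115.0, 368.0], [615.0, 114.0]]
0.08 [[302.83262789 169.95174644]] [[135.77095499 219.01268937]]
0.09 [[302.82895612 166.42937236]] [[134.23729828 218.51137086]]
0.098 [[302.82599764 163.59125738]] [[132.99119884 218.10404848]]
```

Four eggs are in the basket: three show in the top view, and the far one shows in the side view at crop (190,265). The handle top measures about 98 mm high, which puts the basket on the 8 mm floor. The rendered grey floor hides the basket's floor and ribs, but the relative lowering height (+7.7 mm) agrees with 8 mm. Now I'll fetch the lid.

Call:
play_rows([
  [0,0,0,6.2,0.1],
  [0,0,0,6.2,0.1],
  [0,0,0,5.3,0.1],
  [0,-1.5,0,0,0.1],
  [0,-2.8,0,0,0.1],
  [0,-3.3,0,0,0.1],
  [0,-3.3,0,0,0.1],
  [0,-3.3,0,0,0.1],
  [0,-3,0,0,0.1],
  [0,-2,0,0,0.1],
])

```text
clock: 72.0
ee_pos: [0.4048, 0.2439, 0.2144]
orientation: [2.24, 2.179, 0.047]
contact_force: [-0.0, 0.4, 0.7]
finger_gap: 0.549
```

```bash
python3 -c "
from h import *
tl();plan([.3872,.2453,.2],-3.5)"
```

```text
t 72.0 true [0.405 0.244 0.247] az 31.1 r 0.473 tilt radial 1.87 tang -0.52 yawy -1.6
t=72.0 pos [0.4048 0.2439 0.2474] yawy -1.6 tilt 1.94  shift cm [ 0.04 -1.91  4.68] spin -1.9 (tool-z is down: 1.9) q6 0.46 gap 0.549 F [-0.   0.4  0.7]
```

Call:
play_rows([
  [0,5,0,1,0.1],
  [0,5,0,1,0.1],
  [0,0,0,0,0.1],
  [0,-5,0,0,0.1],
  [0,-5,0,0,0.1],
  [0,-2,0,0,0.1],
  [0,0,0,0,0.1],
])

```text
clock: 72.7
ee_pos: [0.3763, 0.2452, 0.2108]
orientation: [2.261, 2.164, 0.038]
contact_force: [0.2, 0.4, -0.1]
finger_gap: 0.552
```

```bash
python3 -c "
from h import *
tl();plan([.3872,.2453,.2],-3.5)"
```

```text
t 72.7 true [0.376 0.245 0.244] az 33.1 r 0.449 tilt radial 1.51 tang -0.43 yawy -2.5
t=72.7 pos [0.3763 0.2452 0.2438] yawy -2.5 tilt 1.57  shift cm [0.02 0.98 4.41] spin -1.0 (tool-z is down: 1.0) q6 0.51 gap 0.552 F [ 0.2  0.4 -0.1]
```

Again, since the stroke reduced the tilt.

Call:
play_rows([
  [0,5,0,1,0.1],
  [0,5,0,0,0.1],
  [0,5,0,0,0.1],
  [0,-5,0,0,0.1],
  [0,-5,0,0,0.1],
  [0,-5,0,0,0.1],
  [0,5,0,0,0.1],
  [0,5,0,0,0.1],
  [0,-5,0,0,0.1],
  [0,-4.5,0,0,0.1],
])

```text
clock: 73.7
ee_pos: [0.3804, 0.2397, 0.1816]
orientation: [-2.267, -2.163, 0.045]
contact_force: [0.1, 0.2, 1.7]
finger_gap: 0.546
```

```bash
python3 -c "
from h import *
tl();plan([.3872,.2453,.2],-3.5)"
```

```text
t 73.7 true [0.38  0.24  0.215] az 32.2 r 0.450 tilt radial -1.72 tang 0.12 yawy -2.7
t=73.7 pos [0.3804 0.2397 0.2146] yawy -2.7 tilt 1.73  shift cm [0.62 0.69 1.44] spin -0.8 (tool-z is down: 0.8) q6 0.49 gap 0.546 F [0.1 0.2 1.7]
```

Call:
play_rows([
  [0.1,1.5,0,0.8,0.1],
  [0.1,1.5,0,0,0.1],
  [0.1,1.5,0,0,0.1],
  [0,1.5,0,0,0.1],
  [0,0,0,0,0.1],
  [0,-1.3,0,0,0.1],
  [0,-1.3,0,0,0.1],
  [0,-1.3,0,0,0.1],
  [0,-1,0,0,0.1],
  [0,0,0,0,0.1],
])

```text
clock: 74.7
ee_pos: [0.3837, 0.2409, 0.1771]
orientation: [-2.265, -2.159, 0.058]
contact_force: [0.6, -0.0, 0.7]
finger_gap: 0.549
```

```bash
python3 -c "
from h import *
tl();plan([.3872,.2453,.2],-3.5)"
```

```text
t 74.7 true [0.384 0.241 0.21 ] az 32.1 r 0.453 tilt radial -2.23 tang 0.23 yawy -2.8
t=74.7 pos [0.3837 0.2409 0.2101] yawy -2.8 tilt 2.24  shift cm [0.48 0.36 0.99] spin -0.7 (tool-z is down: 0.7) q6 0.49 gap 0.549 F [ 0.6 -0.   0.7]
```

Call:
play_rows([
  [0.2,0.1,0.7,0.7,0.1],
  [0.1,0.1,0.7,0,0.1],
  [0.1,0.1,0.7,0,0.1],
  [0,0,0.7,0,0.1],
  [0,0,0.7,0,0.1],
  [0,0,0.7,0,0.1],
  [0,0,0.7,0,0.1],
  [0,0,0.7,0,0.1],
  [0,0,0.7,0,0.1],
  [0,0,0.7,0,0.1],
])

```text
clock: 75.7
ee_pos: [0.3848, 0.2437, 0.1008]
orientation: [-2.28, -2.145, 0.058]
contact_force: [-0.3, -0.7, -0.9]
finger_gap: 0.55
```

```bash
python3 -c "
from h import *
tl();plan([.3872,.2453,.2],-3.5)"
```

```text
t 75.7 true [0.385 0.244 0.134] az 32.3 r 0.455 tilt radial -2.19 tang 0.22 yawy -3.5
t=75.7 pos [0.3848 0.2437 0.1338] yawy -3.5 tilt 2.20  shift cm [ 0.04  0.01 -6.62] spin 0.0 (tool-z is down: -0.0) q6 0.51 gap 0.550 F [-0.3 -0.7 -0.9]
```

Call:
play_rows([
  [0,0,-2,0,0.1],
  [0,0,-2,0,0.1],
  [0,0,-2,0,0.1],
  [0,0,-2,0,0.1],
  [0,0,-2,0,0.1],
  [0,0,0,0,0.1],
])

```text
clock: 76.3
ee_pos: [0.3866, 0.2446, 0.1991]
orientation: [-2.278, -2.143, 0.068]
contact_force: [0.3, 0.3, 0.3]
finger_gap: 0.55
```

```bash
python3 -c "
from h import *
tl()"
```

```text
t 76.3 true [0.387 0.245 0.232] az 32.3 r 0.458 tilt radial -2.57 tang 0.26 yawy -3.5
```

Call:
play_rows([
  [0,0,5,0,0.1],
  [0,0,5,0,0.1],
  [0,0,0,0,0.1],
  [0,0,0,0,0.1],
])

```text
clock: 76.7
ee_pos: [0.3838, 0.2432, 0.0972]
orientation: [-2.279, -2.144, 0.06]
contact_force: [0.1, -0.9, 1.2]
finger_gap: 0.551
```

```bash
python3 -c "
from h import *
tl()"
```

```text
t 76.7 true [0.384 0.243 0.13 ] az 32.4 r 0.454 tilt radial -2.29 tang 0.23 yawy -3.5
```

Call:
play_rows([
  [0.5,2,-1,0,0.1],
  [0.5,2,-1,0,0.1],
  [0.5,2,-1,0,0.1],
  [0.5,2,-1,0,0.1],
  [0.5,2,-1,0,0.1],
  [0.5,2,-1,0,0.1],
  [0.5,2,-1,0,0.1],
  [0.5,2,-1,0,0.1],
])

```text
clock: 77.5
ee_pos: [0.5586, 0.2784, 0.1899]
orientation: [-2.282, -2.15, 0.036]
contact_force: [0.5, -0.8, -0.5]
finger_gap: 0.555
```

```bash
python3 -c "
from h import *
tl()"
```

```text
t 77.5 true [0.559 0.278 0.223] az 26.5 r 0.624 tilt radial -1.37 tang -0.06 yawy -3.4
```

Call:
play_rows([
  [-0.3,-1.5,0,0,0.1],
  [-0.4,-1.5,0,0,0.1],
  [-0.4,-1.5,0,0,0.1],
  [-0.4,-1.5,0,0,0.1],
  [-0.4,-1.5,0,0,0.1],
  [-0.4,-1.5,0,0,0.1],
  [-0.4,-1.5,0,0,0.1],
  [-0.4,-1.5,0,0,0.1],
  [-0.4,-1.5,0,0,0.1],
  [0,-1.5,0,0,0.1],
])

```text
clock: 78.5
ee_pos: [0.4168, 0.2565, 0.2209]
orientation: [2.283, 2.146, 0.022]
contact_force: [-0.5, -0.2, -0.8]
finger_gap: 0.552
```

```bash
python3 -c "
from h import *
tl();plan([.3872,.2453,.2],-3.5)"
```

```text
t 78.5 true [0.417 0.256 0.254] az 31.6 r 0.489 tilt radial 0.89 tang -0.29 yawy -3.6
t=78.5 pos [0.4168 0.2565 0.2539] yawy -3.6 tilt 0.94  shift cm [-1.32 -2.97  5.34] spin 0.1 (tool-z is down: -0.1) q6 0.51 gap 0.552 F [-0.5 -0.2 -0.8]
```

Call:
play_rows([
  [-0.6,-1.5,1,0,0.1],
  [-0.6,-1.3,2,0,0.1],
  [0,0,2,0,0.1],
  [0,0,2,0,0.1],
  [0,0,2,0,0.1],
  [0,0,2,0,0.1],
  [0,0,1.5,0,0.1],
  [0,0,0,0,0.1],
  [0,0,0,0,0.1],
])

```text
clock: 79.4
ee_pos: [0.4001, 0.253, 0.1175]
orientation: [2.273, 2.14, 0.079]
contact_force: [-0.2, 0.5, 0.2]
finger_gap: 0.55
```

```bash
python3 -c "
from h import *
tl();plan([.3872,.2453,.031],-3.5)
a=imaging.snapshot('side'); cv2.imwrite('pics/s46.png',cv2.resize(a[60:320,130:400],None,fx=2.6,fy=2.3,interpolation=cv2.INTER_CUBIC))"
```

```text
t 79.4 true [0.4   0.253 0.15 ] az 32.3 r 0.473 tilt radial 3.06 tang -0.52 yawy -3.5
t=79.4 pos [0.4001 0.253  0.1505] yawy -3.5 tilt 3.10  shift cm [-1.13 -1.82 11.85] spin -0.0 (tool-z is down: 0.0) q6 0.51 gap 0.550 F [-0.2  0.5  0.2]
```

Call:
play_rows([
  [0,5,-1,0,0.1],
  [0,5,-1,0,0.1],
  [0,-5,0,0,0.1],
  [0,-5,0,0,0.1],
  [-0.5,-1,0,0,0.1],
])

```text
clock: 79.95
ee_pos: [0.3922, 0.2497, 0.1348]
orientation: [2.279, 2.14, 0.063]
contact_force: [0.7, -0.3, -0.1]
finger_gap: 0.551
```

```bash
python3 -c "
from h import *
tl();plan([.3872,.2453,.12],-3.5)"
```

```text
t 80.0 true [0.392 0.25  0.168] az 32.5 r 0.465 tilt radial 2.42 tang -0.41 yawy -3.6
t=80.0 pos [0.3922 0.2497 0.1678] yawy -3.6 tilt 2.45  shift cm [-0.56 -0.65  4.75] spin 0.1 (tool-z is down: -0.1) q6 0.52 gap 0.551 F [ 0.7 -0.3 -0.1]
```

Call:
play_rows([
  [0,5,0,0,0.1],
  [0,5,0,0,0.1],
  [0,-5,0,0,0.1],
  [0,-5,0,0,0.1],
  [0,0,0,0,0.1],
  [0,5,0,0,0.1],
  [0,5,0,0,0.1],
  [0,-5,0,0,0.1],
  [0,-5,0,0,0.1],
  [0,0,0,0,0.1],
])

```text
clock: 80.95
ee_pos: [0.4005, 0.2493, 0.1231]
orientation: [2.287, 2.145, 0.019]
contact_force: [-0.4, 0.2, -0.8]
finger_gap: 0.553
```

```bash
python3 -c "
from h import *
tl();plan([.3872,.2453,.12],-3.5)"
```

```text
t 81.0 true [0.4   0.249 0.156] az 31.9 r 0.472 tilt radial 0.74 tang -0.23 yawy -3.7
t=81.0 pos [0.4005 0.2493 0.1561] yawy -3.7 tilt 0.77  shift cm [-0.5  -1.35  3.59] spin 0.2 (tool-z is down: -0.2) q6 0.51 gap 0.553 F [-0.4  0.2 -0.8]
```

Call:
play_rows([
  [-0.4,-1.3,1,0,0.1],
  [0,0,2,0,0.1],
  [0,0,2,0,0.1],
  [0,0,0,0,0.1],
])

```text
clock: 81.35
ee_pos: [0.395, 0.2485, 0.0809]
orientation: [2.28, 2.141, 0.047]
contact_force: [-0.1, 0.4, 0.1]
finger_gap: 0.549
```

```bash
python3 -c "
from h import *
tl();plan([.3872,.2453,.031],-3.5)"
```

```text
t 81.3 true [0.395 0.249 0.114] az 32.2 r 0.467 tilt radial 1.84 tang -0.44 yawy -3.6
t=81.3 pos [0.395  0.2485 0.1139] yawy -3.6 tilt 1.89  shift cm [-0.47 -1.01  8.25] spin 0.1 (tool-z is down: -0.1) q6 0.51 gap 0.549 F [-0.1  0.4  0.1]
```

Call:
play_rows([
  [0,0,-5,0,0.1],
  [0,5,0,0,0.1],
  [0,5,0,0,0.1],
  [0,-5,0,0,0.1],
  [-0.2,-5,0,0,0.1],
  [-0.2,-1,0,0,0.1],
  [0,5,0,0,0.1],
  [0,5,0,0,0.1],
  [0,-5,0,0,0.1],
  [0,-5,0,0,0.1],
])

```text
clock: 82.35
ee_pos: [0.4007, 0.2471, 0.144]
orientation: [2.279, 2.127, 0.072]
contact_force: [-0.9, 0.7, 0.2]
finger_gap: 0.553
```

Call:
play_rows([
  [0,0,0,0,0.1],
  [0,5,0,0,0.1],
  [0,5,0,0,0.1],
  [0,-5,0,0,0.1],
  [0,-5,0,0,0.1],
  [0,0,0,0,0.1],
])

```text
clock: 82.95
ee_pos: [0.4084, 0.2477, 0.1413]
orientation: [2.281, 2.128, 0.059]
contact_force: [-0.5, -0.9, -0.3]
finger_gap: 0.551
```

```bash
python3 -c "
from h import *
tl();plan([.3872,.2453,.08],-3.5)"
```

```text
t 83.0 true [0.408 0.248 0.174] az 31.2 r 0.478 tilt radial 2.37 tang -0.79 yawy -4.0
t=83.0 pos [0.4084 0.2477 0.1743] yawy -4.0 tilt 2.50  shift cm [-0.5  -2.49  9.33] spin 0.5 (tool-z is down: -0.5) q6 0.51 gap 0.551 F [-0.5 -0.9 -0.3]
```

Call:
play_rows([
  [-0.4,-2.4,2,0,0.1],
  [0,0,4,0,0.1],
  [0,0,2,0,0.1],
  [0,0,0,0,0.1],
])

```text
clock: 83.35
ee_pos: [0.398, 0.2494, 0.0709]
orientation: [2.272, 2.121, 0.097]
contact_force: [-0.8, 0.3, 0.7]
finger_gap: 0.554
```

```bash
python3 -c "
from h import *
tl();plan([.3872,.2453,.031],-3.5)"
```

```text
t 83.3 true [0.398 0.249 0.104] az 32.1 r 0.470 tilt radial 3.85 tang -1.09 yawy -4.0
t=83.3 pos [0.398  0.2494 0.1039] yawy -4.0 tilt 4.01  shift cm [-0.66 -1.52  7.19] spin 0.5 (tool-z is down: -0.5) q6 0.53 gap 0.554 F [-0.8  0.3  0.7]
```

Call:
play_rows([
  [0,0,-5,0,0.1],
  [0,0,-5,0,0.1],
  [0,0,-5,0,0.1],
  [0,0,0,0,0.1],
  [0,0,0,0,0.1],
])

```text
clock: 83.85
ee_pos: [0.3942, 0.2469, 0.2372]
orientation: [2.268, 2.113, 0.126]
contact_force: [-0.3, -0.3, -0.8]
finger_gap: 0.554
```

```bash
python3 -c "
from h import *
tl()"
```

```text
t 83.8 true [0.394 0.247 0.27 ] az 32.1 r 0.465 tilt radial 4.99 tang -1.32 yawy -4.1
```

Call:
play_rows([
  [0,5,0,0,0.1],
  [0,5,0,0,0.1],
  [0,5,0,0,0.1],
  [0,0,0,0,0.1],
  [0,0,0,0,0.1],
])

```text
clock: 84.35
ee_pos: [0.5473, 0.2357, 0.255]
orientation: [2.264, 2.111, 0.14]
contact_force: [-0.0, 0.5, 0.1]
finger_gap: 0.555
```

```bash
python3 -c "
from h import *
tl()"
```

```text
t 84.3 true [0.547 0.236 0.288] az 23.3 r 0.596 tilt radial 5.69 tang -0.57 yawy -4.1
```

Call:
play_rows([
  [0,-5,0,0,0.1],
  [0,-5,0,0,0.1],
  [0,-5,0,0,0.1],
  [0,0,0,0,0.1],
  [0,0,0,0,0.1],
])

```text
clock: 84.85
ee_pos: [0.3919, 0.2454, 0.2364]
orientation: [2.266, 2.113, 0.132]
contact_force: [-0.1, -0.5, 0.6]
finger_gap: 0.552
```

```bash
python3 -c "
from h import *
tl()"
```

```text
t 84.8 true [0.392 0.245 0.269] az 32.1 r 0.462 tilt radial 5.24 tang -1.35 yawy -4.1
```

```bash
cat >> h.py <<'E'
def settle(n=14):
    tl()
    for i in range(n): imaging.snapshot("top")
    tl()
E
python3 -c "
from h import *
settle(20)"
```

```text
t 84.8 true [0.392 0.245 0.269] az 32.1 r 0.462 tilt radial 5.24 tang -1.35 yawy -4.1
t 85.8 true [0.393 0.245 0.269] az 32.0 r 0.463 tilt radial 5.13 tang -1.33 yawy -4.2
```

Call:
play_rows([
  [0,5,0,0,0.1],
  [0,5,0,0,0.1],
])

```text
clock: 86.05
ee_pos: [0.49, 0.2388, 0.244]
orientation: [2.264, 2.119, 0.13]
contact_force: [-0.5, 1.0, -0.1]
finger_gap: 0.549
```

```bash
python3 -c "
from h import *
settle(14)"
```

```text
t 86.0 true [0.49  0.239 0.277] az 26.0 r 0.545 tilt radial 5.22 tang -0.69 yawy -3.9
t 86.8 true [0.489 0.239 0.277] az 26.0 r 0.544 tilt radial 5.18 tang -0.70 yawy -3.9
```

Call:
play_rows([
  [0,-5,0,0,0.1],
  [0,-5,0,0,0.1],
])

```text
clock: 86.95
ee_pos: [0.3913, 0.2453, 0.2342]
orientation: [2.271, 2.112, 0.125]
contact_force: [0.1, 1.0, 1.0]
finger_gap: 0.55
```

```bash
python3 -c "
from h import *
settle(14)"
```

```text
t 87.0 true [0.391 0.245 0.267] az 32.1 r 0.462 tilt radial 4.92 tang -1.26 yawy -4.2
t 87.7 true [0.392 0.245 0.268] az 32.0 r 0.463 tilt radial 4.99 tang -1.27 yawy -4.1
```

Call:
play_rows([
  [0,5,0,0,0.1],
  [0,5,0,0,0.1],
  [0,5,0,0,0.1],
  [0,-5,0,0,0.1],
  [0,-5,0,0,0.1],
  [0,-5,0,0,0.1],
  [0,5,0,0,0.1],
  [0,5,0,0,0.1],
  [0,-5,0,0,0.1],
  [0,-5,0,0,0.1],
])

```text
clock: 88.65
ee_pos: [0.389, 0.2406, 0.2007]
orientation: [2.293, 2.127, 0.031]
contact_force: [-0.2, 1.3, 0.8]
finger_gap: 0.553
```

```bash
python3 -c "
from h import *
settle(10)"
```

```text
t 88.7 true [0.389 0.241 0.234] az 31.7 r 0.457 tilt radial 1.27 tang -0.55 yawy -4.3
t 89.2 true [0.39  0.241 0.237] az 31.7 r 0.458 tilt radial 1.76 tang -0.63 yawy -4.2
```

Call:
play_rows([
  [0,5,0,0,0.1],
  [0,5,0,0,0.1],
  [0,5,0,0,0.1],
  [0,-5,0,0,0.1],
  [0,-5,0,0,0.1],
  [0,-5,0,0,0.1],
])

```text
clock: 89.75
ee_pos: [0.3987, 0.2403, 0.1913]
orientation: [2.304, 2.125, 0.006]
contact_force: [-0.5, -0.1, -0.1]
finger_gap: 0.551
```

```bash
python3 -c "
from h import *
settle(12); plan([.3872,.2453,.1],-3.5)"
```

```text
t 89.8 true [0.399 0.24  0.224] az 31.1 r 0.465 tilt radial 0.28 tang -0.34 yawy -4.6
t 90.3 true [0.399 0.241 0.227] az 31.1 r 0.466 tilt radial 0.59 tang -0.38 yawy -4.5
t=90.3 pos [0.3995 0.2405 0.2268] yawy -4.5 tilt 0.70  shift cm [ 0.37 -1.42 12.66] spin 1.0 (tool-z is down: -1.0) q6 0.51 gap 0.549 F [ 0.5 -0.3  1. ]
```

Tilt is now 0.6°. I'll go down in small moves and let the arm settle with camera holds between them.

Call:
play_rows([
  [0.3,-1.3,3,-1,0.1],
  [0,0,4,0,0.1],
  [0,0,3.5,0,0.1],
])

```text
clock: 90.65
ee_pos: [0.3945, 0.2472, 0.0937]
orientation: [2.279, 2.142, 0.038]
contact_force: [-0.5, 0.2, 0.5]
finger_gap: 0.552
```

```bash
python3 -c "
from h import *
settle(10); plan([.3872,.2453,.031],-3.5)"
```

```text
t 90.7 true [0.394 0.247 0.127] az 32.1 r 0.466 tilt radial 1.52 tang -0.50 yawy -3.6
t 91.2 true [0.395 0.248 0.129] az 32.1 r 0.466 tilt radial 1.59 tang -0.50 yawy -3.6
t=91.2 pos [0.395  0.2475 0.1292] yawy -3.6 tilt 1.67  shift cm [-0.36 -1.04  9.79] spin 0.1 (tool-z is down: -0.1) q6 0.51 gap 0.550 F [ 0.2 -0.5 -0.8]
```

Call:
play_rows([
  [-0.3,-1.0,3,0,0.1],
])

```text
clock: 91.25
ee_pos: [0.3905, 0.2476, 0.0712]
orientation: [2.277, 2.138, 0.058]
contact_force: [0.1, -0.4, -0.2]
finger_gap: 0.548
```

```bash
python3 -c "
from h import *
settle(8); plan([.3872,.2453,.031],-3.5)"
```

```text
t 91.2 true [0.391 0.248 0.104] az 32.4 r 0.462 tilt radial 2.26 tang -0.59 yawy -3.6
t 91.7 true [0.387 0.246 0.1  ] az 32.4 r 0.458 tilt radial 1.71 tang -0.53 yawy -3.6
t=91.7 pos [0.3868 0.2458 0.1003] yawy -3.6 tilt 1.79  shift cm [-0.12 -0.16  6.92] spin 0.1 (tool-z is down: -0.1) q6 0.52 gap 0.546 F [-0.1  0.2  0.3]
```

Call:
play_rows([
  [-0.1,-0.1,3.5,0,0.1],
])

```text
clock: 91.75
ee_pos: [0.3921, 0.2478, 0.0379]
orientation: [2.275, 2.138, 0.063]
contact_force: [1.3, -0.0, 0.1]
finger_gap: 0.552
```

```bash
python3 -c "
from h import *
settle(8); plan([.3872,.2453,.031],-3.5)
a=imaging.snapshot('side'); cv2.imwrite('pics/s47.png',cv2.resize(a[100:300,150:330],None,fx=3.5,fy=3,interpolation=cv2.INTER_CUBIC))"
```

```text
t 91.8 true [0.392 0.248 0.071] az 32.3 r 0.464 tilt radial 2.46 tang -0.61 yawy -3.6
t 92.2 true [0.388 0.246 0.067] az 32.4 r 0.459 tilt radial 1.85 tang -0.54 yawy -3.6
t=92.2 pos [0.3878 0.2457 0.0667] yawy -3.6 tilt 1.93  shift cm [-0.08 -0.17  3.57] spin 0.1 (tool-z is down: -0.1) q6 0.52 gap 0.549 F [-0.6 -0.1  0.3]
```

Call:
play_rows([
  [0,-0.2,3.2,0,0.1],
])

```text
clock: 92.3
ee_pos: [0.3916, 0.2485, 0.0065]
orientation: [2.275, 2.138, 0.064]
contact_force: [1.1, 0.7, -0.2]
finger_gap: 0.545
```

```bash
python3 -c "
from h import *
settle(8); plan([.3872,.2453,.031],-3.5)"
```

```text
t 92.3 true [0.392 0.248 0.039] az 32.4 r 0.464 tilt radial 2.52 tang -0.62 yawy -3.6
t 92.7 true [0.388 0.247 0.036] az 32.5 r 0.459 tilt radial 1.96 tang -0.56 yawy -3.6
t=92.7 pos [0.3876 0.2465 0.0359] yawy -3.6 tilt 2.04  shift cm [-0.13 -0.05  0.48] spin 0.1 (tool-z is down: -0.1) q6 0.52 gap 0.551 F [ 0.2  0.8 -0.2]
```

Call:
play_rows([
  [0,0,0,0,-0.3],
  [0,0,0,0,-0.6],
  [0,0,0,0,-0.8],
  [0,0,0,0,-0.9],
], force=60)

```text
clock: 93.1
ee_pos: [0.3885, 0.247, 0.0054]
orientation: [2.277, 2.14, 0.052]
contact_force: [-0.6, 0.8, 1.4]
finger_gap: 0.175
```

```bash
python3 -c "
from h import *
settle(10); plan([.3872,.2453,.031],-3.5)"
```

```text
t 93.1 true [0.389 0.247 0.038] az 32.5 r 0.460 tilt radial 2.04 tang -0.55 yawy -3.6
t 93.6 true [0.389 0.247 0.038] az 32.4 r 0.460 tilt radial 2.06 tang -0.56 yawy -3.6
t=93.6 pos [0.3886 0.247  0.0381] yawy -3.6 tilt 2.14  shift cm [-0.19 -0.16  0.7 ] spin 0.1 (tool-z is down: -0.1) q6 0.52 gap 0.173 F [-1.2 -1.2  3. ]
```

Call:
play_rows([
  [0,0,0,0,-0.5],
  [0,0,0,0,-0.3],
  [0,-0.1,1.0,0,-0.3],
])

```text
clock: 93.9
ee_pos: [0.3899, 0.248, -0.0045]
orientation: [2.276, 2.138, 0.061]
contact_force: [-0.5, 0.5, 0.3]
finger_gap: 0.349
```

```bash
python3 -c "
from h import *
settle(10); plan([.3872,.2453,.029],-3.5)"
```

```text
t 93.9 true [0.39  0.248 0.029] az 32.5 r 0.462 tilt radial 2.39 tang -0.62 yawy -3.6
t 94.4 true [0.389 0.247 0.028] az 32.5 r 0.461 tilt radial 2.19 tang -0.59 yawy -3.6
t=94.4 pos [0.3886 0.2474 0.0279] yawy -3.6 tilt 2.27  shift cm [-0.22 -0.12 -0.12] spin 0.1 (tool-z is down: -0.1) q6 0.52 gap 0.351 F [ 0.4  0.6 -0. ]
```

Call:
play_rows([
  [0,0,0,0,-0.6],
  [0,0,0,0,-0.8],
  [0,0,0,0,-0.9],
  [0,0,0,0,-0.9],
], force=60)

```text
clock: 94.8
ee_pos: [0.3882, 0.2474, -0.0033]
orientation: [2.277, 2.141, 0.051]
contact_force: [1.1, -0.4, -0.7]
finger_gap: 0.178
```

```bash
python3 -c "
from h import *
settle(8); plan([.3872,.2453,.2],-3.5)"
```

```text
t 94.8 true [0.388 0.247 0.03 ] az 32.5 r 0.460 tilt radial 2.01 tang -0.53 yawy -3.6
t 95.2 true [0.388 0.247 0.03 ] az 32.5 r 0.460 tilt radial 2.03 tang -0.53 yawy -3.6
t=95.2 pos [0.3882 0.2475 0.0295] yawy -3.6 tilt 2.09  shift cm [  0.     0.49 -17.04] spin 0.1 (tool-z is down: -0.1) q6 0.52 gap 0.178 F [-0.6 -0.6  1.9]
```

Call:
play_rows([
  [0,0,-1,0,-0.9],
  [0,0,-1.5,0,-0.9],
  [0,0,-2,0,-0.9],
])

```text
clock: 95.5
ee_pos: [0.3829, 0.2449, 0.0382]
orientation: [2.281, 2.141, 0.038]
contact_force: [-0.3, 0.0, -3.5]
finger_gap: 0.179
```

```bash
python3 -c "
from h import *
settle(8); plan([.3872,.2453,.2],-3.5)
a=imaging.snapshot('side'); cv2.imwrite('pics/s48.png',cv2.resize(a[100:300,150:330],None,fx=3.5,fy=3,interpolation=cv2.INTER_CUBIC))"
```

```text
t 95.5 true [0.383 0.245 0.071] az 32.6 r 0.454 tilt radial 1.52 tang -0.50 yawy -3.6
t 95.9 true [0.383 0.245 0.071] az 32.6 r 0.455 tilt radial 1.56 tang -0.50 yawy -3.6
t=95.9 pos [0.3834 0.2452 0.0708] yawy -3.6 tilt 1.64  shift cm [  0.15   0.73 -12.9 ] spin 0.1 (tool-z is down: -0.1) q6 0.52 gap 0.173 F [-0.7 -0.  -3.5]
```

Call:
play_rows([
  [0,0,-2,0,-0.9],
  [0,0,-3,0,-0.9],
  [0,0,-3,0,-0.9],
  [0,0,-3,0,-0.9],
  [0,0,-1.5,0,-0.9],
])

```text
clock: 96.45
ee_pos: [0.3757, 0.2421, 0.1591]
orientation: [2.284, 2.144, 0.016]
contact_force: [-0.3, 0.2, -3.7]
finger_gap: 0.181
```

```bash
python3 -c "
from h import *
settle(8); plan([.5995,.247,.2],-3.0)"
```

```text
t 96.5 true [0.376 0.242 0.192] az 32.8 r 0.447 tilt radial 0.67 tang -0.40 yawy -3.6
t 96.8 true [0.374 0.241 0.188] az 32.8 r 0.445 tilt radial 0.30 tang -0.36 yawy -3.6
t=96.8 pos [0.3738 0.2412 0.1878] yawy -3.6 tilt 0.46  shift cm [ 2.01 22.5  -1.05] spin 0.6 (tool-z is down: -0.6) q6 0.52 gap 0.177 F [-0.1  0.4 -2.9]
```

Call:
play_rows([
  [0.2,1,-0.3,-0.6,-0.9],
  [0.2,2,-0.3,0,-0.9],
  [0.2,2.5,0,0,-0.9],
  [0.2,2.5,0,0,-0.9],
  [0.2,2.5,0,0,-0.9],
])

```text
clock: 97.35
ee_pos: [0.4816, 0.2456, 0.1578]
orientation: [2.27, 2.164, -0.001]
contact_force: [-0.6, 0.2, -2.7]
finger_gap: 0.175
```

```bash
python3 -c "
from h import *
settle(6); plan([.5995,.247,.2],-3.0)"
```

```text
t 97.3 true [0.482 0.246 0.191] az 27.0 r 0.541 tilt radial 0.06 tang -0.31 yawy -2.7
t 97.7 true [0.479 0.246 0.191] az 27.1 r 0.539 tilt radial 0.01 tang -0.29 yawy -2.8
t=97.7 pos [0.4795 0.2456 0.1908] yawy -2.8 tilt 0.29  shift cm [ 0.72 11.99 -0.9 ] spin -0.2 (tool-z is down: 0.2) q6 0.43 gap 0.175 F [-0.9 -1.4 -3.3]
```

Call:
play_rows([
  [0.2,2,0,0,-0.9],
  [0.2,2.5,0,0,-0.9],
  [0.2,2.5,0,0,-0.9],
  [0.2,2,0,0,-0.9],
])

```text
clock: 98.05
ee_pos: [0.5671, 0.2503, 0.1576]
orientation: [2.266, 2.17, -0.004]
contact_force: [-0.2, 0.3, -2.3]
finger_gap: 0.179
```

```bash
python3 -c "
from h import *
settle(6); plan([.5995,.247,.2],-3.0)"
```

```text
t 98.0 true [0.567 0.25  0.191] az 23.8 r 0.620 tilt radial -0.06 tang -0.25 yawy -2.5
t 98.3 true [0.566 0.25  0.19 ] az 23.9 r 0.618 tilt radial -0.12 tang -0.24 yawy -2.5
t=98.3 pos [0.5656 0.2502 0.1903] yawy -2.5 tilt 0.27  shift cm [-0.17  3.4  -0.96] spin -0.5 (tool-z is down: 0.5) q6 0.38 gap 0.174 F [ 0.8 -0.6 -2.6]
```

Call:
play_rows([
  [-0.2,1.8,0,0.4,-0.9],
  [0,1.5,0,0,-0.9],
])

```text
clock: 98.55
ee_pos: [0.5958, 0.2472, 0.1575]
orientation: [2.273, 2.166, -0.007]
contact_force: [0.7, -0.4, -2.7]
finger_gap: 0.174
```

```bash
python3 -c "
from h import *
settle(8); plan([.5995,.247,.1265],-3.0)
a=imaging.snapshot('side'); cv2.imwrite('pics/s49.png',cv2.resize(a[60:260,220:400],None,fx=3.5,fy=3,interpolation=cv2.INTER_CUBIC))
a=imaging.snapshot('top'); cv2.imwrite('pics/t49.png',cv2.resize(a[145:285,30:260],None,fx=3.4,fy=3.4))"
```

```text
t 98.5 true [0.596 0.247 0.191] az 22.5 r 0.645 tilt radial -0.19 tang -0.21 yawy -2.8
t 99.0 true [0.596 0.247 0.19 ] az 22.5 r 0.645 tilt radial -0.21 tang -0.19 yawy -2.8
t=99.0 pos [0.5957 0.2473 0.1902] yawy -2.8 tilt 0.29  shift cm [0.02 0.39 6.37] spin -0.2 (tool-z is down: 0.2) q6 0.36 gap 0.174 F [ 0.   0.2 -3.5]
```

```bash
python3 -c "
from h import *
b=w([[208.2,169.1],[199.7,272.9]],.161); print(b.round(4), b.mean(0).round(4))
a=np.radians(-2.65);R=np.array([[np.cos(a),-np.sin(a)],[np.sin(a),np.cos(a)]])
for q in ([.097,-.155],[-.097,-.155]): print(np.array([.599,.2445])+R@np.array(q))
"
```

```text
[[0.6837 0.0906 0.161 ]
 [0.4943 0.1048 0.161 ]] [0.589  0.0977 0.161 ]
[0.68872988 0.08518099]
[0.49493735 0.09415053]
```

```bash
python3 -c "
from h import *
print('bar end now',w([[142.4,217.1]],.218), w([[142.4,217.1]],.2))
im=cv2.imread('pics/t1.png'); cv2.imwrite('pics/c3.png',cv2.resize(im[195:240,90:165],None,fx=10,fy=10,interpolation=cv2.INTER_CUBIC))
a=imaging.snapshot('top'); cv2.imwrite('pics/c4.png',cv2.resize(a[160:285,120:225],None,fx=6,fy=4.7,interpolation=cv2.INTER_CUBIC))
"
```

```text
bar end now [[0.59025543 0.19283999 0.218     ]] [[0.59208619 0.19797268 0.2       ]]
```

```bash
python3 -c "
from h import *
print('orig',w([[197.3,187.0],[194.5,254.8]],.112).round(4)); print('now',w([[189.2,183.4],[184.7,255.7]],.1777).round(4))
settle(2)"
```

```text
orig [[0.6582 0.1197 0.112 ]
 [0.529  0.1241 0.112 ]]
now [[0.6548 0.1215 0.1777]
 [0.5249 0.1285 0.1777]]
t 99.1 true [0.596 0.247 0.19 ] az 22.5 r 0.645 tilt radial -0.20 tang -0.20 yawy -2.8
t 99.2 true [0.596 0.247 0.19 ] az 22.5 r 0.645 tilt radial -0.19 tang -0.20 yawy -2.8
```

Call:
play_rows([
  [-0.3,0.4,1.5,-0.4,-0.9],
  [0,0,1.5,0,-0.9],
])

```text
clock: 99.4
ee_pos: [0.6019, 0.2444, 0.1287]
orientation: [2.263, 2.172, 0.001]
contact_force: [-0.7, 0.0, -3.6]
finger_gap: 0.175
```

```bash
python3 -c "
from h import *
settle(8); plan([.5995,.244,.1245],-2.6)"
```

```text
t 99.4 true [0.602 0.244 0.162] az 22.1 r 0.650 tilt radial 0.14 tang -0.24 yawy -2.3
t 99.8 true [0.602 0.245 0.164] az 22.1 r 0.650 tilt radial 0.20 tang -0.23 yawy -2.3
t=99.8 pos [0.602  0.245  0.1636] yawy -2.3 tilt 0.30  shift cm [-0.1  -0.27  3.91] spin -0.3 (tool-z is down: 0.3) q6 0.35 gap 0.179 F [-0.7 -0.1 -3.6]
```

Call:
play_rows([
  [-0.1,-0.2,1.5,0.2,-0.9],
])

```text
clock: 99.9
ee_pos: [0.6024, 0.2448, 0.1186]
orientation: [2.264, 2.166, 0.012]
contact_force: [-0.4, 0.6, -1.4]
finger_gap: 0.182
```

```bash
python3 -c "
from h import *
settle(8); plan([.5995,.244,.1245],-2.6)
a=imaging.snapshot('side'); cv2.imwrite('pics/s50.png',cv2.resize(a[60:260,220:400],None,fx=3.5,fy=3,interpolation=cv2.INTER_CUBIC))
a=imaging.snapshot('top'); cv2.imwrite('pics/c5.png',cv2.resize(a[160:285,120:225],None,fx=6,fy=4.7,interpolation=cv2.INTER_CUBIC))"
```

```text
t 99.9 true [0.602 0.245 0.152] az 22.1 r 0.650 tilt radial 0.58 tang -0.26 yawy -2.5
t 100.3 true [0.6   0.244 0.149] az 22.1 r 0.648 tilt radial 0.22 tang -0.23 yawy -2.5
t=100.3 pos [0.6003 0.2441 0.1489] yawy -2.5 tilt 0.32  shift cm [-0.01 -0.09  2.44] spin -0.1 (tool-z is down: 0.1) q6 0.35 gap 0.177 F [-0.5 -0.1 -3.1]
```

```bash
python3 -c "
from h import *
print('now',w([[195.3,184.5],[192.2,253.8]],.1365).round(4))"
```

```text
now [[0.6592 0.1187 0.1365]
 [0.5299 0.1235 0.1365]]
```

Call:
play_rows([
  [0,-0.1,1,0,-0.9],
])

```text
clock: 100.5
ee_pos: [0.6009, 0.2446, 0.1078]
orientation: [2.265, 2.167, 0.01]
contact_force: [-0.1, 0.3, -3.3]
finger_gap: 0.178
```

```bash
python3 -c "
from h import *
settle(8); plan([.5995,.244,.1245],-2.6)"
```

```text
t 100.5 true [0.601 0.245 0.141] az 22.1 r 0.649 tilt radial 0.47 tang -0.25 yawy -2.5
t 100.9 true [0.6   0.244 0.139] az 22.2 r 0.647 tilt radial 0.25 tang -0.23 yawy -2.5
t=100.9 pos [0.5995 0.2442 0.1392] yawy -2.5 tilt 0.34  shift cm [-0.02 -0.01  1.47] spin -0.1 (tool-z is down: 0.1) q6 0.35 gap 0.179 F [ 0.5 -0.4 -2.6]
```

Call:
play_rows([
  [0,0,0.8,0,-0.9],
])

```text
clock: 101.0
ee_pos: [0.6008, 0.2445, 0.0997]
orientation: [2.265, 2.167, 0.009]
contact_force: [0.4, -0.9, -2.4]
finger_gap: 0.18
```

```bash
python3 -c "
from h import *
settle(7); plan([.5995,.244,.1245],-2.6)"
```

```text
t 101.0 true [0.601 0.245 0.133] az 22.1 r 0.649 tilt radial 0.45 tang -0.24 yawy -2.5
t 101.3 true [0.6   0.244 0.131] az 22.2 r 0.647 tilt radial 0.27 tang -0.23 yawy -2.5
t=101.3 pos [0.5997 0.2442 0.1312] yawy -2.5 tilt 0.35  shift cm [-0.02 -0.02  0.67] spin -0.1 (tool-z is down: 0.1) q6 0.35 gap 0.179 F [ 0.4 -0.2 -3.6]
```

Call:
play_rows([
  [0,0,0.5,0,-0.9],
])

```text
clock: 101.45
ee_pos: [0.6005, 0.2444, 0.0943]
orientation: [2.265, 2.167, 0.008]
contact_force: [-0.5, -0.1, -3.3]
finger_gap: 0.179
```

```bash
python3 -c "
from h import *
settle(7); plan([.5995,.244,.1245],-2.6)"
```

```text
t 101.5 true [0.601 0.244 0.127] az 22.1 r 0.648 tilt radial 0.39 tang -0.24 yawy -2.5
t 101.8 true [0.6   0.244 0.126] az 22.2 r 0.647 tilt radial 0.25 tang -0.23 yawy -2.5
t=101.8 pos [0.5996 0.2441 0.1262] yawy -2.5 tilt 0.34  shift cm [-0.01 -0.01  0.17] spin -0.1 (tool-z is down: 0.1) q6 0.35 gap 0.182 F [-0.1  0.6 -3.3]
```

Call:
play_rows([
  [0,0,0.2,0,-0.9],
  [0,0,0,0,-0.9],
])

```text
clock: 102.0
ee_pos: [0.6, 0.2442, 0.092]
orientation: [2.265, 2.168, 0.006]
contact_force: [-1.2, -0.1, -2.7]
finger_gap: 0.176
```

Run:
```python
from h import *
settle(3)
tl()
from station import sensors
o=sensors.get_obs();print(o['clock'],o['contact_force'],o['wrist_torque'],o['finger_gap'])
```

```text
t 102.0 true [0.6   0.244 0.125] az 22.1 r 0.648 tilt radial 0.31 tang -0.24 yawy -2.5
t 102.2 true [0.6   0.244 0.125] az 22.1 r 0.648 tilt radial 0.31 tang -0.24 yawy -2.5
t 102.2 true [0.6   0.244 0.125] az 22.1 r 0.648 tilt radial 0.31 tang -0.24 yawy -2.5
102.15 [-0.34891025 -0.15106833 -1.44043721] [0.1208569  0.03966357 0.09946027] 0.17400001494724124
```

Call:
play_rows([
  [0,0,0.15,0,-0.9],
  [0,0,0,0,-0.9],
  [0,0,0,0,-0.9],
])

```text
clock: 102.45
ee_pos: [0.6003, 0.2442, 0.0912]
orientation: [2.265, 2.168, 0.006]
contact_force: [-0.7, -1.1, -1.2]
finger_gap: 0.176
```

Run:
```python
from h import *
settle(3)
tl()
from station import sensors
o=sensors.get_obs();print(o['clock'],o['ee_pos'],o['contact_force'],o['finger_gap'])
```

```text
t 102.5 true [0.6   0.244 0.124] az 22.1 r 0.648 tilt radial 0.35 tang -0.24 yawy -2.5
t 102.6 true [0.6   0.244 0.124] az 22.1 r 0.648 tilt radial 0.35 tang -0.24 yawy -2.5
t 102.6 true [0.6   0.244 0.124] az 22.1 r 0.648 tilt radial 0.35 tang -0.24 yawy -2.5
102.6 [0.60028387 0.24421105 0.09110824] [-0.13495604 -0.97677124 -1.03387605] 0.17473894058440495
```

Partly seated; release.

Call:
play_rows([
  [0,0,0.05,0,-0.6],
  [0,0,0,0,-0.4],
  [0,0,0,0,-0.1],
  [0,0,0,0,0.1],
  [0,0,0,0,0.1],
  [0,0,0,0,0.1],
])

```text
clock: 103.2
ee_pos: [0.6016, 0.2446, 0.0919]
orientation: [2.264, 2.166, 0.011]
contact_force: [-0.6, 0.4, 0.4]
finger_gap: 0.544
```

Call:
play_rows([
  [0,0,-1,0,0.1],
  [0,0,-1.5,0,0.1],
  [0,0,-2,0,0.1],
  [0,0,-2,0,0.1],
  [0,0,-2,0,0.1],
  [0,0,-2,0,0.1],
  [0,0,0,0,0.1],
])

```text
clock: 103.9
ee_pos: [0.6016, 0.2451, 0.2088]
orientation: [2.262, 2.165, 0.019]
contact_force: [0.9, 1.1, 0.4]
finger_gap: 0.549
```

```bash
python3 - <<'E'
from h import *
import cv2
from station import imaging
a=imaging.snapshot('side');b=imaging.snapshot('top')
cv2.imwrite('pics/s90.png',a);cv2.imwrite('pics/t90.png',b)
tl()
E
ls pics | grep -E 's34|c2\.'
```

```text
t 104.0 true [0.6   0.245 0.238] az 22.2 r 0.648 tilt radial 0.53 tang -0.29 yawy -2.5
c2.png
s34.png
```

View pics/s90.png

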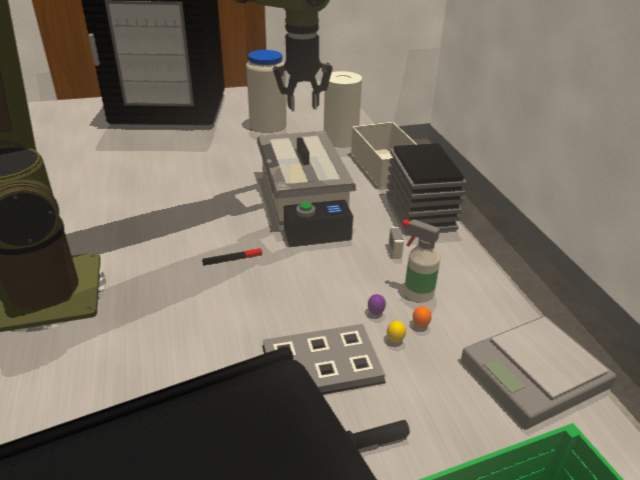

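View pics/t90.png

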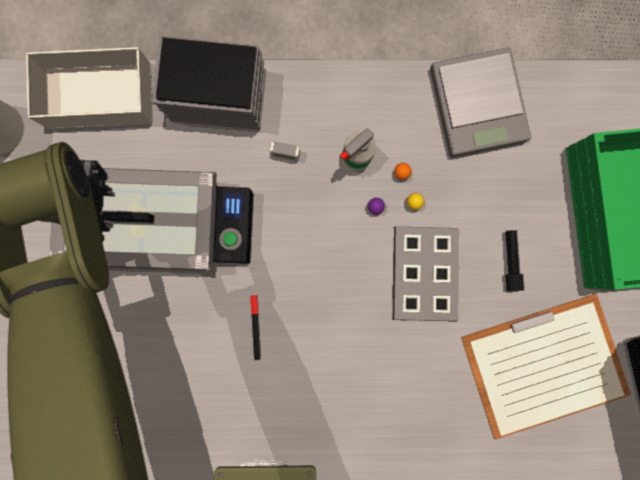

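View pics/s34.png

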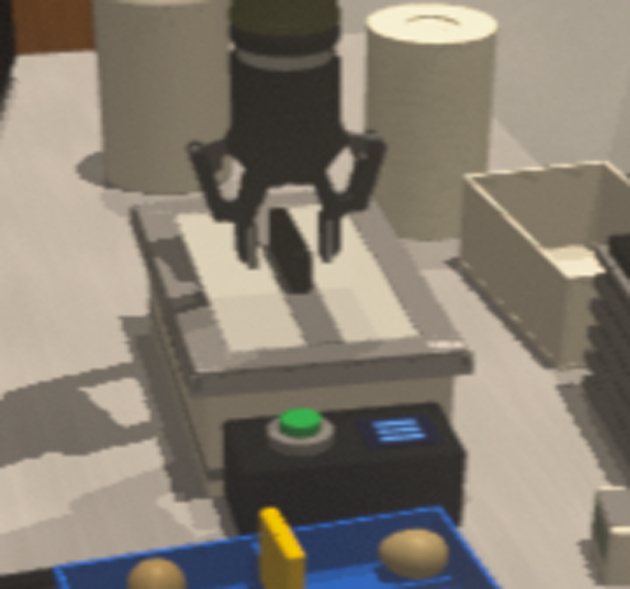

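```bash
python3 - <<'E'
import cv2,glob
a=cv2.imread('pics/s90.png')
cv2.imwrite('pics/s91.png',cv2.resize(a[110:260,240:380],None,fx=4,fy=4,interpolation=cv2.INTER_CUBIC))
for f in sorted(glob.glob('pics/*.png'))[:30]:
    i=cv2.imread(f);print(f,i.shape)
E
python3 - <<'E'
import sys;sys.path.insert(0,'.')
from h import *
plan([.5615,.0615,.24],-2.5)
E
```

```text
pics/c2.png (462, 792, 3)
pics/c3.png (450, 750, 3)
pics/c4.png (588, 630, 3)
pics/c5.png (588, 630, 3)
pics/crop1.png (576, 792, 3)
pics/s1.png (588, 462, 3)
pics/s10.png (480, 640, 3)
pics/s10c.png (600, 600, 3)
pics/s11.png (520, 640, 3)
pics/s12.png (600, 600, 3)
pics/s13.png (600, 600, 3)
pics/s14.png (300, 320, 3)
pics/s15.png (600, 680, 3)
pics/s16.png (600, 680, 3)
pics/s17.png (600, 680, 3)
pics/s18.png (600, 600, 3)
pics/s19.png (300, 320, 3)
pics/s2.png (600, 600, 3)
pics/s20.png (600, 680, 3)
pics/s21.png (600, 680, 3)
pics/s22.png (600, 600, 3)
pics/s23.png (300, 320, 3)
pics/s24.png (600, 680, 3)
pics/s25.png (600, 680, 3)
pics/s27.png (300, 320, 3)
pics/s28.png (600, 680, 3)
pics/s29.png (600, 680, 3)
pics/s3.png (600, 600, 3)
pics/s31.png (589, 630, 3)
pics/s32.png (589, 630, 3)
t=104.0 pos [0.6    0.2446 0.2377] yawy -2.5 tilt 0.60  shift cm [-18.46  -3.03  -0.25] spin 0.0 (tool-z is down: -0.0) q6 0.35 gap 0.549 F [ 0.   0.1 -0.2]
```

View pics/s91.png

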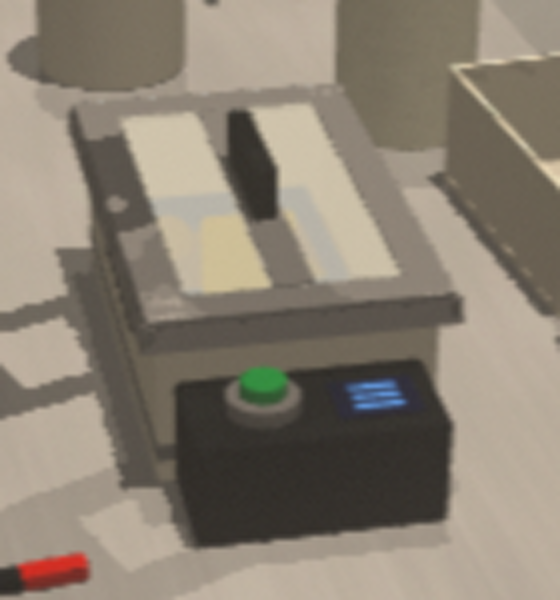

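The enlarged view shows the lid level on the tub, with its front skirt parallel to the tub, and the green button at crop (263,385). Next I move to the button.

Call:
play_rows([
  [-2.5,-0.4,-0.1,0,-1],
  [-2.5,-0.4,0,0,-1],
  [-2.5,-0.4,0,0,-1],
  [-2.5,-0.4,0,0,-1],
  [-2.5,-0.4,0,0,-1],
  [-2.5,-0.4,0,0,-1],
  [-2.5,-0.4,0,0,-1],
  [0,0,0,0,-1],
])

```text
clock: 104.8
ee_pos: [0.5555, 0.0648, 0.1914]
orientation: [-2.263, -2.171, 0.017]
contact_force: [0.6, 0.0, 0.6]
finger_gap: 0.005
```

Run:
```python
from h import *
import cv2
from station import imaging
b=imaging.snapshot('top');cv2.imwrite('pics/t92.png',cv2.resize(b[150:290,90:270],None,fx=4,fy=4,interpolation=cv2.INTER_CUBIC))
plan([.5615,.0615,.12],-2.5);tl()
```

```text
t=104.8 pos [0.5556 0.066  0.2242] yawy -2.3 tilt 0.70  shift cm [-0.39  0.73 10.41] spin -0.2 (tool-z is down: 0.2) q6 0.07 gap 0.002 F [-0.2  0.1 -0.7]
t 104.8 true [0.556 0.066 0.224] az 6.8 r 0.560 tilt radial -0.69 tang -0.10 yawy -2.3
```

View pics/t92.png

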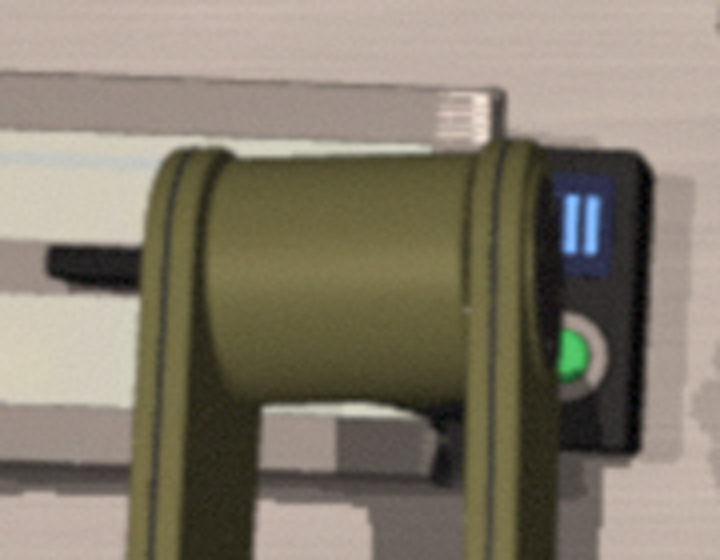

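Call:
play_rows([
  [-0.4,0.7,2.5,0,-1],
  [0,0,2.5,0,-1],
  [0,0,2.5,0,-1],
  [0,0,2.5,0,-1],
  [0,0,0,0,-1],
])

```text
clock: 105.35
ee_pos: [0.5608, 0.0657, 0.0853]
orientation: [-2.257, -2.172, 0.017]
contact_force: [-0.4, 0.4, -0.0]
finger_gap: -0.004
```

Run:
```python
from h import *
import cv2
from station import imaging
b=imaging.snapshot('side');cv2.imwrite('pics/s93.png',cv2.resize(b[110:260,240:380],None,fx=4,fy=4,interpolation=cv2.INTER_CUBIC))
plan([.5615,.0615,.08],-2.5)
```

```text
t=105.4 pos [0.5622 0.0657 0.1204] yawy -2.2 tilt 0.63  shift cm [-0.42 -0.01  4.04] spin -0.3 (tool-z is down: 0.3) q6 0.06 gap -0.002 F [-0.  -0.5  0.2]
```

View pics/s93.png

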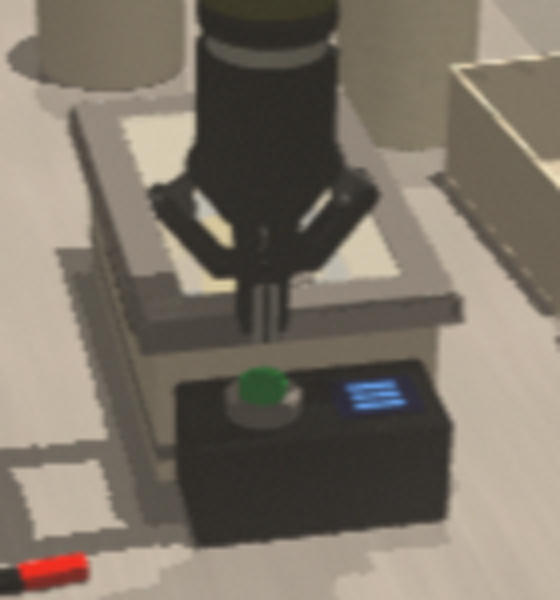

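The closed fingertips are straight above the green button, 40 mm up (crop (262,340)).

Call:
play_rows([
  [-0.4,0,1.5,0,-1],
  [0,0,1.5,0,-1],
  [0,0,0.5,0,-1],
  [0,0,0,0,-1],
])

```text
clock: 105.8
ee_pos: [0.5653, 0.0627, 0.0553]
orientation: [-2.26, -2.178, 0.005]
contact_force: [-2.6, 0.1, 4.7]
finger_gap: -0.001
```

Run:
```python
from h import *
plan([.5615,.0615,.071],-2.5)
```

```text
t=105.8 pos [0.5653 0.0627 0.0883] yawy -2.1 tilt 0.23  shift cm [-0.13 -0.37  1.73] spin -0.4 (tool-z is down: 0.4) q6 0.05 gap -0.001 F [-2.6  0.1  4.7]
```

Run:
```python
from h import *
import cv2
from station import imaging
b=imaging.snapshot('side');cv2.imwrite('pics/s94.png',cv2.resize(b[150:250,260:370],None,fx=5,fy=5,interpolation=cv2.INTER_CUBIC))
settle(2)
plan([.5615,.0615,.071],-2.5)
```

```text
t 105.8 true [0.565 0.063 0.088] az 6.3 r 0.569 tilt radial -0.22 tang 0.01 yawy -2.1
t 106.0 true [0.565 0.063 0.089] az 6.3 r 0.569 tilt radial -0.20 tang 0.01 yawy -2.1
t=106.0 pos [0.5654 0.0627 0.0886] yawy -2.1 tilt 0.20  shift cm [-0.13 -0.38  1.76] spin -0.4 (tool-z is down: 0.4) q6 0.05 gap -0.003 F [-3.1 -0.2  4.6]
```

View pics/s94.png

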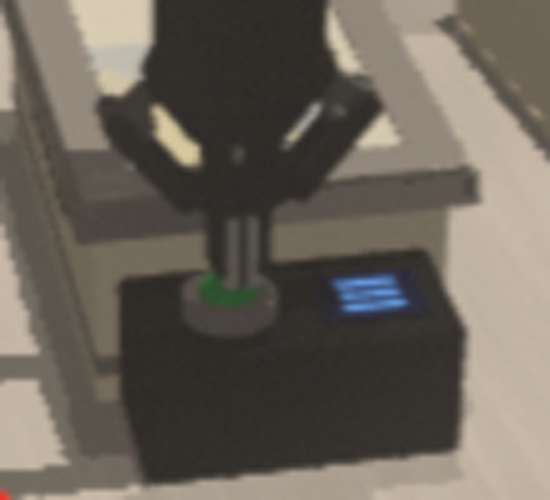

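Call:
play_rows([
  [0,0,0.4,0,-1],
  [0,0,0,0,-1],
])

```text
clock: 106.15
ee_pos: [0.5663, 0.0627, 0.0561]
orientation: [-2.261, -2.179, 0.004]
contact_force: [-4.0, -0.6, 3.1]
finger_gap: -0.001
```

Run:
```python
from h import *
import cv2
from station import imaging
b=imaging.snapshot('side');cv2.imwrite('pics/s95.png',cv2.resize(b[150:250,260:370],None,fx=5,fy=5,interpolation=cv2.INTER_CUBIC))
plan([.5615,.0615,.071],-2.5)
```

```text
t=106.2 pos [0.5666 0.0627 0.0892] yawy -2.1 tilt 0.12  shift cm [-0.14 -0.5   1.82] spin -0.4 (tool-z is down: 0.4) q6 0.05 gap 0.000 F [-3.2 -0.6  4.1]
```

View pics/s95.png

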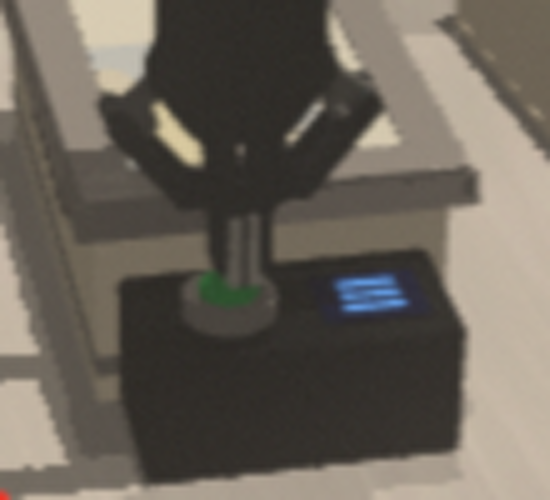

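Call:
play_rows([
  [0,0,-1.2,0,-1],
  [-0.1,-0.5,0,0,-1],
  [0,0,0,0,-1],
])

```text
clock: 106.5
ee_pos: [0.5625, 0.0619, 0.0698]
orientation: [2.261, 2.179, 0.002]
contact_force: [-0.8, 0.4, -0.5]
finger_gap: 0.001
```

Run:
```python
from h import *
import cv2
from station import imaging
b=imaging.snapshot('side');cv2.imwrite('pics/s96.png',cv2.resize(b[150:250,260:370],None,fx=5,fy=5,interpolation=cv2.INTER_CUBIC))
t=imaging.snapshot('top');cv2.imwrite('pics/t96.png',cv2.resize(t[170:280,150:270],None,fx=5,fy=5,interpolation=cv2.INTER_CUBIC))
plan([.5615,.0615,.071],-2.5)
for z in (.07,.078,.085): print(z,w((230,238),z,'top'),proj([.5615,.0615,z],'side'))
```

```text
t=106.6 pos [0.5631 0.0619 0.103 ] yawy -2.1 tilt 0.13  shift cm [-0.04 -0.17  3.2 ] spin -0.4 (tool-z is down: 0.4) q6 0.05 gap -0.001 F [0.5 0.1 0.2]
0.07 [[0.56328268 0.06303937 0.07      ]] [[305.59457952 212.40399085]]
0.078 [[0.56275416 0.06192524 0.078     ]] [[305.60107466 209.42053576]]
0.085 [[0.5622917  0.06095037 0.085     ]] [[305.60679568 206.7926595 ]]
```

View pics/s96.png

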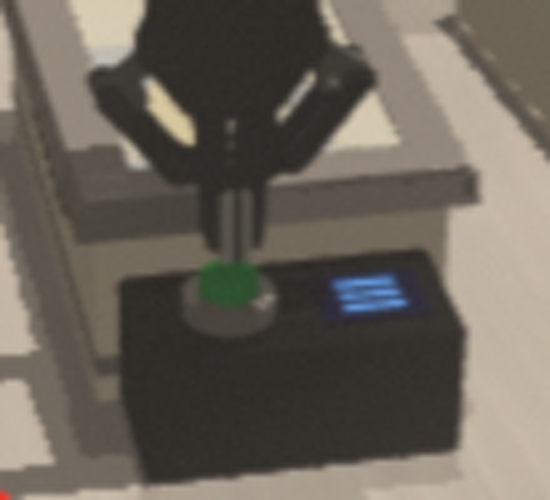

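View pics/t96.png

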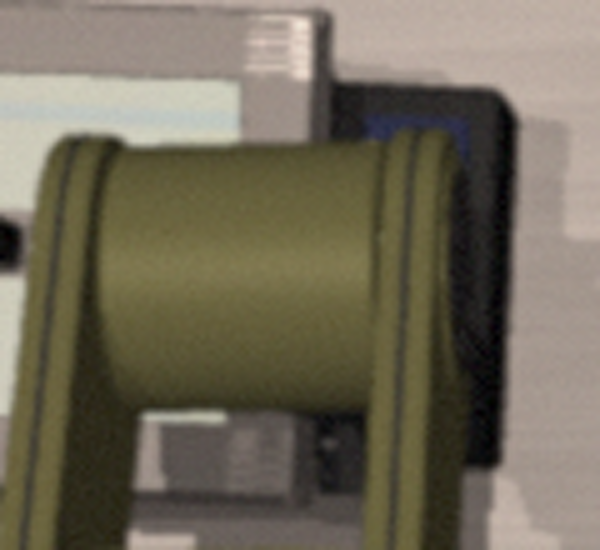

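Call:
play_rows([
  [-0.1,-0.2,0.8,0,-1],
  [0,0,0.6,0,-1],
])

```text
clock: 106.8
ee_pos: [0.5614, 0.0608, 0.0558]
orientation: [2.26, 2.178, 0.004]
contact_force: [-2.7, -0.4, 3.4]
finger_gap: -0.002
```

Run:
```python
from h import *
import cv2
from station import imaging
b=imaging.snapshot('side');cv2.imwrite('pics/s97.png',cv2.resize(b[150:250,260:370],None,fx=5,fy=5,interpolation=cv2.INTER_CUBIC))
settle(2)
plan([.562,.0605,.085],-2.5)
```

```text
t 106.8 true [0.561 0.061 0.088] az 6.2 r 0.565 tilt radial 0.18 tang -0.02 yawy -2.1
t 107.0 true [0.561 0.061 0.089] az 6.2 r 0.565 tilt radial 0.14 tang -0.03 yawy -2.1
t=107.0 pos [0.5614 0.0608 0.0892] yawy -2.1 tilt 0.14  shift cm [-0.03  0.06  0.42] spin -0.4 (tool-z is down: 0.4) q6 0.05 gap -0.001 F [-3.3 -0.9  4.6]
```

View pics/s97.png

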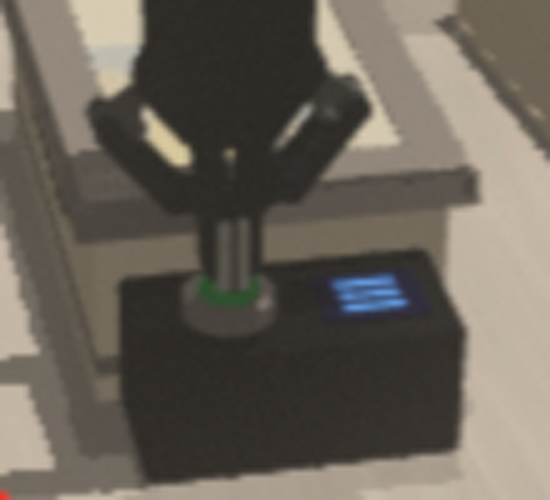

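Call:
play_rows([
  [0,0,0.6,0,-1],
  [0,0,0.7,0,-1],
])

```text
clock: 107.15
ee_pos: [0.5623, 0.0609, 0.054]
orientation: [-2.261, -2.18, 0.003]
contact_force: [-28.8, -2.1, 54.4]
finger_gap: 0.0
```

Run:
```python
from h import *
import cv2
from station import imaging
b=imaging.snapshot('side');cv2.imwrite('pics/s98.png',cv2.resize(b[150:250,260:370],None,fx=5,fy=5,interpolation=cv2.INTER_CUBIC))
settle(2)
plan([.562,.0605,.085],-2.5)
```

```text
t 107.2 true [0.562 0.061 0.087] az 6.2 r 0.565 tilt radial -0.15 tang -0.03 yawy -2.1
t 107.3 true [0.562 0.061 0.087] az 6.2 r 0.565 tilt radial -0.09 tang -0.04 yawy -2.1
t=107.3 pos [0.5622 0.0609 0.0873] yawy -2.1 tilt 0.10  shift cm [-0.04 -0.02  0.23] spin -0.4 (tool-z is down: 0.4) q6 0.05 gap 0.003 F [-22.   -2.2  40.5]
```

View pics/s98.png

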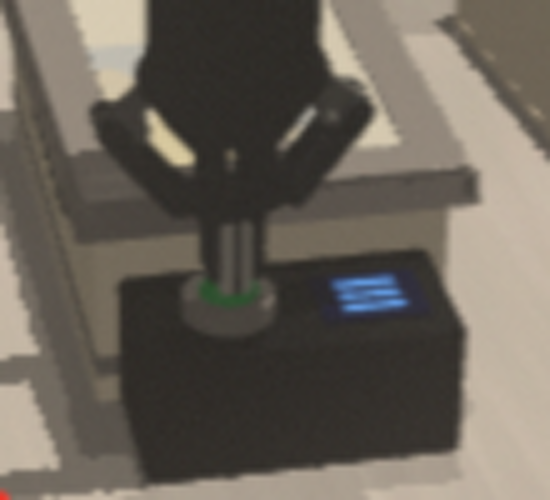

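The force jumped at the stop (peak about 54 N, through the fingertips), so the button is fully down. I retract.

Call:
play_rows([
  [0,0,-1,0,-1],
  [0,0,-2.5,0,-1],
  [0,0,-3,0,-1],
  [0,0,-4,0,-1],
  [0,0,-4,0,-1],
  [-4,0,-1,0,-1],
  [-4.5,0,0,0,-1],
  [-4.5,0,0,0,-1],
  [-4.5,0,0,0,-1],
  [0,0,0,0,-1],
])

```text
clock: 108.3
ee_pos: [0.5574, -0.1179, 0.2172]
orientation: [2.252, 2.185, 0.002]
contact_force: [0.0, 0.3, -0.6]
finger_gap: 0.002
```

Run:
```python
from h import *
import cv2
from station import imaging
settle(2)
b=imaging.snapshot('side');cv2.imwrite('pics/s99.png',cv2.resize(b[110:260,240:380],None,fx=4,fy=4,interpolation=cv2.INTER_CUBIC))
t=imaging.snapshot('top');cv2.imwrite('pics/t99.png',t);cv2.imwrite('pics/t99c.png',cv2.resize(t[150:290,70:270],None,fx=4,fy=4,interpolation=cv2.INTER_CUBIC))
```

```text
t 108.3 true [ 0.557 -0.118  0.25 ] az -11.9 r 0.570 tilt radial 0.21 tang -0.05 yawy -1.7
t 108.4 true [ 0.557 -0.114  0.25 ] az -11.6 r 0.569 tilt radial 0.16 tang 0.06 yawy -1.6
```

View pics/s99.png

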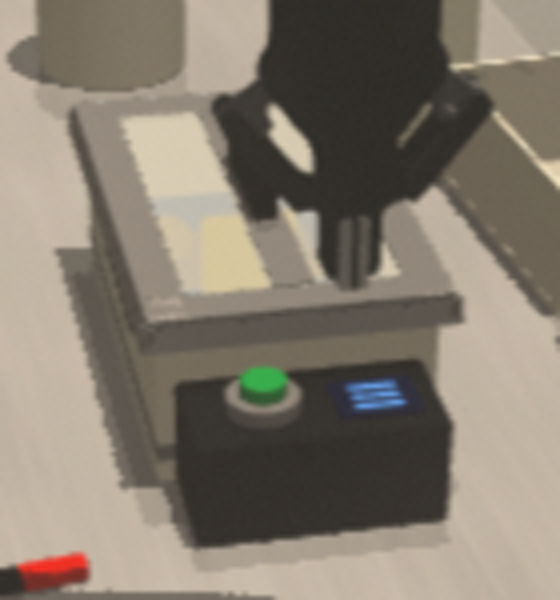

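View pics/t99c.png

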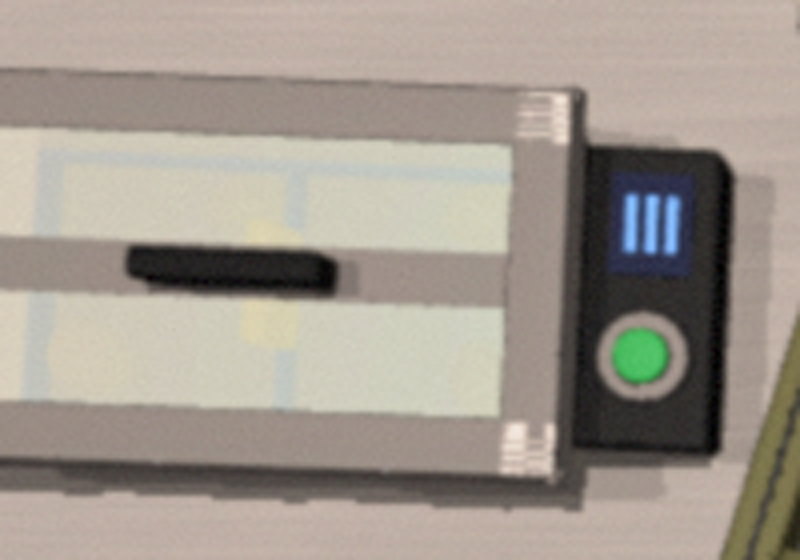

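View pics/t99.png

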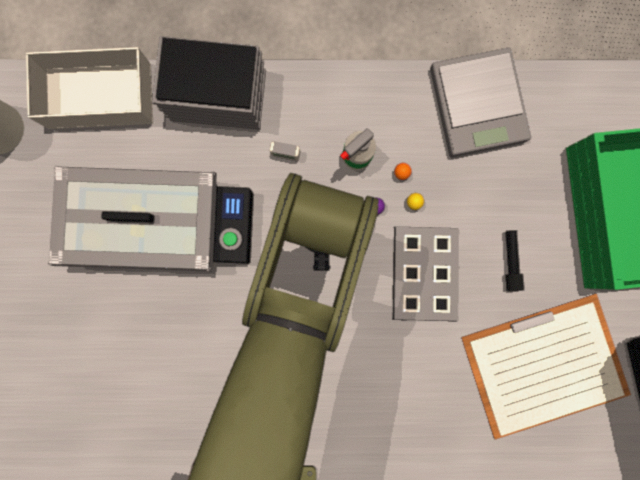

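Run:
```python
import cv2,numpy as np,glob
from station import imaging
b=imaging.snapshot('side');cv2.imwrite('pics/s100.png',b)
for f in sorted(glob.glob('pics/*.png')):
    i=cv2.imread(f)
    if i.shape[:2]==(480,640) and 't9' not in f: print(f, np.abs(i[205:240,285:350].astype(int)-b[205:240,285:350]).mean(), np.abs(i[165:200,260:355].astype(int)-b[165:200,260:355]).mean())
```

```text
pics/s10.png 10.334652014652015 50.48020050125313
pics/s100.png 0.0 0.0
pics/s37.png 7.303736263736264 28.96531328320802
pics/s5.png 9.16835164835165 35.359598997493734
pics/s90.png 2.5532600732600734 15.385964912280702
pics/side0.png 9.447472527472527 37.42235588972431
pics/t1.png 64.29611721611721 51.08431077694235
pics/t30.png 82.35443223443224 59.568220551378445
pics/t37.png 76.3869597069597 54.355689223057645
pics/t5.png 78.43663003663004 63.194486215538845
pics/top0.png 64.2945054945055 51.09323308270677
```

Run:
```python
import cv2,numpy as np
a=cv2.imread('pics/side0.png');b=cv2.imread('pics/s90.png')
f=lambda i:cv2.resize(i[110:250,240:370],(390,420),interpolation=cv2.INTER_CUBIC)
cv2.imwrite('pics/cmp1.png',np.hstack([f(a),f(b)]))
a=cv2.imread('pics/top0.png');b=cv2.imread('pics/t99.png')
f=lambda i:cv2.resize(i[155:285,40:260],(760,299*760//506//1),interpolation=cv2.INTER_CUBIC)[:299]
f=lambda i:cv2.resize(i[155:280,40:260],(528,300),interpolation=cv2.INTER_CUBIC)
cv2.imwrite('pics/cmp2.png',np.vstack([f(a),f(b)]))
```

```text
(no output)
```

View pics/cmp1.png

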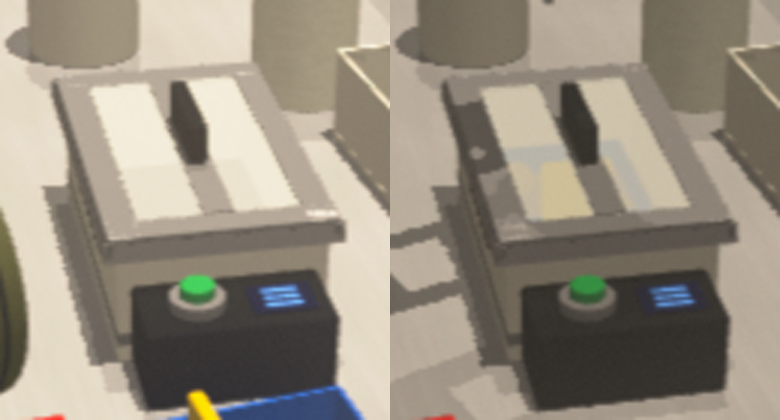

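View pics/cmp2.png

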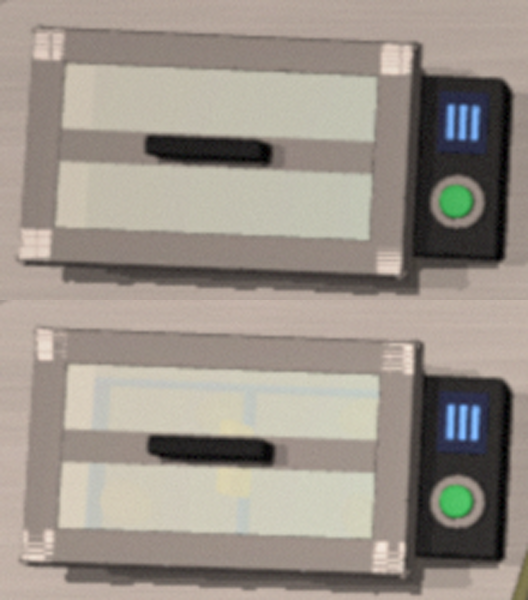

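The before/after pictures match within about 1 px. The lid's front corners sit at the same height in the side view, and in the top view it is shifted about 1–2 mm, which is within its play. The button has sprung back and the arm is clear.

Run:
```python
from station import arm
print(arm.job_done())
```

```text
the job is handed in; nothing more can be done
None
```

The job is done and handed in at about 109 s of the 210 s allowed. I moved the four eggs that were present from the flat to the basket and lifted off the lid. The loaded basket then went level onto the tub floor, the lid went back on, and I pressed the green button to its stop last.

**Last checks:**
- **Lid:** in the side view its corners match the starting picture to about 1 px in height, and it has shifted 1–2 mm sideways, within its play.
- **Basket and eggs:** the basket shows flat in the tub through the lid. All four eggs were seen in it just before the lid went on; afterwards the lid's tint made single eggs hard to see.
- **Bystanders:** the spray, thermometer, marker, candler and look-alikes looked undisturbed.
- **Arm:** it ended about 0.25 m above the bench, touching nothing.

**What went wrong or disagreed:**
- **Height reading:** the arm's z reading was about 33 mm too low, and I corrected for it throughout.
- **Button height:** the button top was about 90 mm up, not the roughly 77 mm I expected.
- **Button press:** the first press was off-centre and I stopped it. The second, centred one ran into the stop with a 54 N peak through the fingertips. That is under the 120 N wrist limit, but more than the button needed and above 40 N; I took that limit to cover only the arm and gripper body.
- **Basket:** it was knocked aside at about 11 s and slid about 8 mm once while being lifted. I found it again both times.

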